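# Change over the drilling vise with a squared pile of name plates

### The job

Open the sliding jaw of the drilling vise, lift the drilled name plate out and lay it flat in the green out-tray. Pile all the undrilled plates (three or four), print side up, on the squaring board and slide the pile, long sides along the notched fence, into the corner until every plate is flush against both fences; only then move the squared pile into the vise, flat on the bed and centred between the jaws, slide the jaw closed on it, and turn the vise's count drum until its window shows how many plates are in the pile, since the driller sets the depth by it. Leave the tally counter, the mixing cup and the screwdriver where they are.

Things in the scene. Friction and masses are not known exactly. Their poses are not given: they have to be found in the camera images.
- squaring_board: squaring board, fixed: grey floor 100 (x) x 130 (y) x 4 mm, origin at the centre of its underside. Dark fences, 8 mm thick, 30 mm above the floor: the far one along y, inner face at x = +44 mm; the left one along x, inner face at y = +57 mm; the -x and -y sides are open. A notch (y = -5 to +39 mm) through the far fence, down to the floor, lets a finger reach behind a pile in the corner
- square_home (a point): point on the squaring board's floor, 4 mm above the trolley top, below the centre of a plate that is flush in the corner with its 80 mm edge along the far fence and its 50 mm edge against the left fence; axes as the board's, which are also those of a squared plate. A plate that is askew can catch a corner in the notch when slid along the far fence
- vise: drilling vise, fixed: base 80 (x) x 195 (y) mm, y = -93 to +102 mm, bed 22 mm high, feet out to x = +-54 mm; origin on the underside below the middle of the closed gap. Fixed jaw block at +y (face at y = +40 mm), sliding jaw at -y; both 30 mm high above the bed, about 56 mm wide in x. Behind the sliding jaw a guide block (y = -79 to -91 mm, 26 mm above the bed)
- vise_home (a point): point on the vise bed, 22 mm above the trolley top, below the centre of a pile that is clamped in the middle of the jaws, its 80 mm length along y; axes as the vise's
- vise_jaw (a joint): sliding jaw, m: the gap between the jaws is 0.072 m + this value. 0.008 = closed on an 80 mm plate, 0.020 = fully open (92 mm gap); it grows toward the vise's -y. It stays where it is left; sliding it takes about 6 N
- jaw_knob (a point): grip point on the black round knob on top of the sliding jaw: diameter 26 mm, from 62 to 88 mm above the trolley top; the point is on its axis, 76 mm up; the jaw's top is at 52 mm. It moves with the jaw
- count_drum (a joint): count drum on the fixed jaw block, rad, counter-clockwise from above. Numbers 1 to 9 on its sloping face, 0.698 rad (40 degrees) apart; the window in its hood is on the vise's -x side. Number N stands in the middle of the window at (N - 1) x 0.698; range 0 to 5.6. Stays where it is left, turns with little torque (0.04 N m), no clicks
- drum_knob (a point): grip point on the count drum's knurled round knob: upright axis, diameter 27 mm, from 73 to 100 mm above the trolley top; the point is on the axis, 88 mm up. The hood below it (56 mm across) tops out at 68 mm
- out_tray: green open tray for drilled plates, fixed: outside 110 mm (x) x 140 mm (y) x 12 mm high, 3 mm walls and floor, origin at the centre of its underside. Between it and the squaring board stands a grey power supply box, 121 mm high, its near corner about 0.61 m ahead of the robot at y = -0.02: swing over or round it
- drilled_plate_mid (a point): the drilled name plate, clamped in the vise at the start: 50 mm (x) x 80 mm (y) x 8 mm, 0.05 kg, blue and white as the others but with a dark hole at each end; the point is its centre, half-way up, z up through the printed face
- plate_1_mid (a point): printed name plate without holes, 50 mm wide (its x) x 80 mm long (its y) x 8 mm thick, 0.05 kg, blue with a white printed panel on its upper face; the point is the plate's centre, half-way up, z is up through the printed face. Three or four lie about near the robot, one maybe askew on another, one maybe on the squaring board; one that is not there reads None
- plate_2_mid (a point): printed name plate without holes, 50 mm wide (its x) x 80 mm long (its y) x 8 mm thick, 0.05 kg, blue with a white printed panel on its upper face; the point is the plate's centre, half-way up, z is up through the printed face. Three or four lie about near the robot, one maybe askew on another, one maybe on the squaring board; one that is not there reads None
- plate_3_mid (a point): printed name plate without holes, 50 mm wide (its x) x 80 mm long (its y) x 8 mm thick, 0.05 kg, blue with a white printed panel on its upper face; the point is the plate's centre, half-way up, z is up through the printed face. Three or four lie about near the robot, one maybe askew on another, one maybe on the squaring board; one that is not there reads None
- plate_4_mid (a point): printed name plate without holes, 50 mm wide (its x) x 80 mm long (its y) x 8 mm thick, 0.05 kg, blue with a white printed panel on its upper face; the point is the plate's centre, half-way up, z is up through the printed face. Three or four lie about near the robot, one maybe askew on another, one maybe on the squaring board; one that is not there reads None
- tally_counter: hand tally counter, light grey round case, 52 x 46 x 21 mm, stands on the trolley; origin at the centre of its underside; leave it alone
- ink_cup: cream mixing cup, 63 mm across, 62 mm high, stands right of the squaring board; origin at the centre of its underside; leave it alone
- screwdriver: green-handled screwdriver, 188 mm long, 28 mm high, lies behind the out-tray; origin at the middle of its length on the underside; leave it alone

How it is judged (in metres and radians):
On the way:
1. every undrilled plate lies flat in the corner of the squaring board at the same time, print side up, flush with both fences (within 3 mm) (x of plate_1_mid in the frame of square_home between -0.003 and 0.003 m and y of plate_1_mid in the frame of square_home between -0.003 and 0.003 m and z of plate_1_mid in the frame of square_home between 0 and 0.031 m and angle between each of plate_1_mid, plate_2_mid, plate_3_mid, plate_4_mid's own z axis and vertical below 0.06 rad and angle between the y axis of each of plate_1_mid, plate_2_mid, plate_3_mid, plate_4_mid and the y axis of square_home, either way round below 0.04 rad and linear speed of each of plate_1, plate_2, plate_3, plate_4 below 0.02 m/s and x of plate_2_mid in the frame of square_home between -0.003 and 0.003 m and y of plate_2_mid in the frame of square_home between -0.003 and 0.003 m and z of plate_2_mid in the frame of square_home between 0 and 0.031 m and x of plate_3_mid in the frame of square_home between -0.003 and 0.003 m and y of plate_3_mid in the frame of square_home between -0.003 and 0.003 m and z of plate_3_mid in the frame of square_home between 0 and 0.031 m and x of plate_4_mid in the frame of square_home between -0.003 and 0.003 m and y of plate_4_mid in the frame of square_home between -0.003 and 0.003 m and z of plate_4_mid in the frame of square_home between 0 and 0.031 m), for 0.2 s.
At the end, for the whole second after the job is handed in: All undrilled plates piled flat on the vise bed, print side up, within 7 mm across and 3 mm along it, square within 0.05 rad, jaw closed on them (joint below 0.0105), drum within 0.17 rad of the number of plates; drilled plate flat in the out-tray (centre within 30 mm in x, 45 mm in y); all at rest (x of plate_1_mid in the frame of vise_home between -0.007 and 0.007 m and y of plate_1_mid in the frame of vise_home between -0.003 and 0.003 m and z of plate_1_mid in the frame of vise_home between 0 and 0.031 m and angle between each of plate_1_mid, plate_2_mid, plate_3_mid, plate_4_mid, drilled_plate_mid's own z axis and vertical below 0.06 rad and angle between the y axis of each of plate_1_mid, plate_2_mid, plate_3_mid, plate_4_mid and the y axis of vise_home, either way round below 0.05 rad and linear speed of each of plate_1, plate_2, plate_3, plate_4, drilled_plate below 0.02 m/s and x of plate_2_mid in the frame of vise_home between -0.007 and 0.007 m and y of plate_2_mid in the frame of vise_home between -0.003 and 0.003 m and z of plate_2_mid in the frame of vise_home between 0 and 0.031 m and x of plate_3_mid in the frame of vise_home between -0.007 and 0.007 m and y of plate_3_mid in the frame of vise_home between -0.003 and 0.003 m and z of plate_3_mid in the frame of vise_home between 0 and 0.031 m and x of plate_4_mid in the frame of vise_home between -0.007 and 0.007 m and y of plate_4_mid in the frame of vise_home between -0.003 and 0.003 m and z of plate_4_mid in the frame of vise_home between 0 and 0.031 m and x of drilled_plate_mid in the frame of out_tray between -0.03 and 0.03 m and y of drilled_plate_mid in the frame of out_tray between -0.045 and 0.045 m and z of drilled_plate_mid in the frame of out_tray between 0.004 and 0.011 m and value of joint vise_jaw below 0.0105 m and ((value of joint count_drum between 1.924 and 2.264 rad and z of any of plate_1_mid, plate_2_mid, plate_3_mid, plate_4_mid in the frame of vise_home above 0.024 m) or (value of joint count_drum between 1.226 and 1.566 rad and z of each of plate_1_mid, plate_2_mid, plate_3_mid, plate_4_mid in the frame of vise_home below 0.024 m))); the robot touches nothing.
It fails at once if the tally counter is moved more than 30 mm (distance of tally_counter from where it was at the start of the episode above 0.03 m).
It fails at once if the mixing cup is moved more than 30 mm (distance of ink_cup from where it was at the start of the episode above 0.03 m).
It fails at once if the screwdriver is moved more than 30 mm (distance of screwdriver from where it was at the start of the episode above 0.03 m).
Of plate_2, plate_3, plate_4 only 2 to 3 are there at a start; the rules pass over those that are not, and their reading is None.
At some moment in a run one of plate_1, plate_2, plate_3 may be knocked a few centimetres aside while the robot is not near it.
Once in a run the grip may slacken for a moment while it holds something.
It also fails if it takes over 210 s, if anything falls off the work surface, if the arm or the gripper's body presses on something with over 40 N, if the wrist force passes 120 N, or if a joint passes its speed limit or range.

### The arm

A 6-joint arm with a two-finger parallel gripper is mounted at the origin on a cart in front of the work surface, level with it; the furniture and walls round the work are solid. World frame = base frame: x ahead of the robot, y to its left, z up, the work surface at z = 0. Lengths are in mm, angles in degrees, forces in N, time in s.
With the tool pointing down it reaches from about 350 to 850 mm from the base axis. Payload 8.1 kg.
Tool frame: the origin (TCP) lies midway between the tips of the shut fingers; the grasp point (between the pads) lies 19 mm behind it (r.tcp_to_grasp is the distance from the TCP to the grasp point, in mm); z points along the fingers, y is the direction in which the jaws open and shut (so a half turn about z gives the same grasp; the last joint's range is limited). The gripper opens to 85 mm and grips with 20 to 120 N. Pads are 22 mm wide; open, the fingers measure 114 mm over their backs; the gripper's body (76 mm by 85 mm) begins 54 mm behind the grasp point. The pads swing forward as they close: fully open they stand 13 mm farther back than shut.
Start: joints at [-76.341, 7.471, 85.268, -0, 87.261, -4.893], TCP at [190.923, -568.818, 231.292] pointing down, gripper open.
Joint ranges: [-169.43, 169.43], [-51.17, 129.36], [1.28, 143.12], [-76.62, 256.62], [0, 156.53], [-152.29, 152.29]. Speed limits (degrees/s): [136.94, 136.94, 159.86, 180, 180, 180].

### API

Orientations are given as [roll, pitch, yaw] about the fixed x, y, z axes, in that order (R = Rz(yaw) Ry(pitch) Rx(roll)).
In Python, from bench import r gives the robot as it stands.
- The arm moves only by the tool jog_arm, never from a script. Its argument "targets" is a list of rows, each a list of 7 numbers: the shift along the tool's x, y, z in m, then the turn, a rotation vector about the tool's x, y, z in rad, then the closure, from 0 (fully open) to 1 (shut). In form: [[dx, dy, dz, wx, wy, wz, claw], ...]. A call has 1 to 5 rows; each row is the pose to reach, as a shift and turn from the pose commanded when the call began, along the tool's axes at that moment; what a row does not reach only later rows make up. A row lasts 1/12 s, in which the tool goes at most 41.7 mm and 7.16 degrees, less where a joint would pass 70% of its speed; a pose out of reach is approached as far as the arm can. A call with a gripper value outside its range is refused whole. The fingers move at their own pace and stop on an object; "newtons" is the grip in N (left out, the last holds). Time passes only in rows, so rows that repeat a pose let the fingers close. It gives the time, the measured TCP pose, the force and the opening at its end, in the units of the state.
- r.sense(): the state, without advancing time (a new reading comes with each control period).
- r.snapshot(name): name is "scene" or "top" or "wrist"; returns a dict with "pixels" (420x560x3 uint8, red, green, blue), "fx", "fy", "cx", "cy" (pixels), "dist" ([k1, k2, p1, p2, k3] as OpenCV has them; the pictures are not rectified), "origin" and "attitude" of the camera in the world. Camera axes: x right, y down, z forward; pixel columns grow to the right and rows downward; lengths in mm; the calibration is good to about 2 mm. A picture is of the moment at which its call begins. There is no depth.
- r.hand_in(): hands the job in, once; it reports no verdict.
The state is a dict: "time": time; "joint_pos": joint angles; "qd": joint speeds; "joint_efforts": joint torques, N m; "tool_pos": TCP position; "tcp_rot": TCP orientation; "ft_force": force on the tool from outside, world axes, zero at the start; "wrist_torque": the same for the moment, N m; "finger_gap": finger opening in mm.
Only numpy, scipy, OpenCV 4.12 (cv2) and the standard library are available. Lean on these libraries where they do the work, as an engineer would, in place of code of your own. Each camera call takes 0.05 s, during which the arm holds its last target.

## Working session

There is one attempt and no reset: what is moved stays moved. The work goes in short steps, Python scripts to look and compute and a tool call to move; the robot and the scene stay as the last step left them, time stands still between calls to the robot, and variables do not carry over. Pictures are saved under pics/ and viewed, and the job is handed in when it is done.

Besides the shell and the picture viewer there is one more tool, called after "Emit:" by a JSON object that holds its "name" and its "arguments". jog_arm: Moves the arm, as the interface text tells. Its arguments: {"type":"object","properties":{"targets":{"type":"array","items":{"type":"array","items":{"type":"number"}}},"newtons":{"type":"number"}},"required":["targets"]}

```bash
ls; mkdir -p pics; python3 - <<'E'
from bench import r
import cv2
s=r.sense()
print(s)
print(r.tcp_to_grasp)
for n in ["scene","top","wrist"]:
    d=r.snapshot(n)
    cv2.imwrite(f"pics/{n}0.png",d["pixels"][:,:,::-1])
    print(n,{k:v for k,v in d.items() if k!="pixels"})
E
```

```text
pics
{'time': 0.0, 'joint_pos': array([-7.63394354e+01,  7.51714855e+00,  8.53314229e+01,  3.77648648e-04,
        8.72626620e+01, -4.89345354e+00]), 'qd': array([-0.00133447,  0.0627092 , -0.0499133 , -0.0076139 , -0.06720501,
       -0.00186861]), 'joint_efforts': array([ 3.31282527e-04, -5.69402075e+01, -5.00544691e+01,  7.36151355e-05,
        1.49018818e-02,  1.55129818e-06]), 'tool_pos': array([ 190.80223873, -568.24638188,  230.20263782]), 'tcp_rot': array([-1.79889204e+02, -9.86435905e-03,  1.85539902e+01]), 'ft_force': array([-0.08055196,  0.26026295,  0.05568275]), 'wrist_torque': array([-0.00451466, -0.03426762,  0.0456149 ]), 'finger_gap': 85.6598996033296}
18.700000000000003
scene {'fx': 437.4085488315308, 'fy': 437.4085488315308, 'cx': 282.4381656581103, 'cy': 212.51795491035745, 'dist': array([-0.1397036,  0.       ,  0.       ,  0.       ,  0.       ]), 'origin': array([169.32500136, 726.97520376, 484.11756906]), 'attitude': array([-116.46311882,    0.84152987, -148.54727921])}
top {'fx': 527.1240560021675, 'fy': 527.1240560021675, 'cx': 279.7631151628411, 'cy': 201.7172577209461, 'dist': array([-0.11428196,  0.        ,  0.        ,  0.        ,  0.        ]), 'origin': array([ 555.42784103,    4.94871745, 1146.1068699 ]), 'attitude': array([-177.67073173,    1.07528711,  -88.56089314])}
wrist {'fx': 324.6819420303871, 'fy': 324.6819420303871, 'cx': 279.7969665362242, 'cy': 212.3077015500446, 'dist': array([-0.05749315,  0.        ,  0.        ,  0.        ,  0.        ]), 'origin': array([ 270.619386  , -542.33643289,  373.23541237]), 'attitude': array([ 1.61137403e+02,  3.96095529e-02, -7.13976476e+01])}
```

View pics/top0.png

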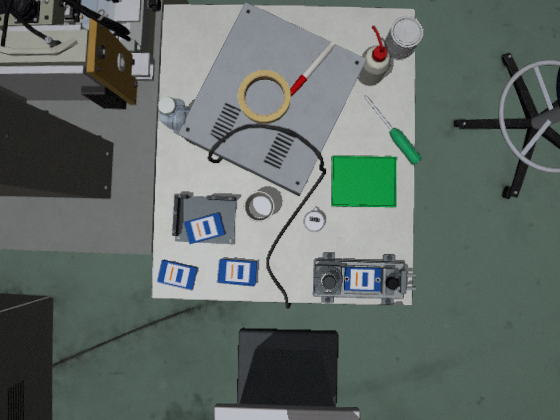

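View pics/scene0.png

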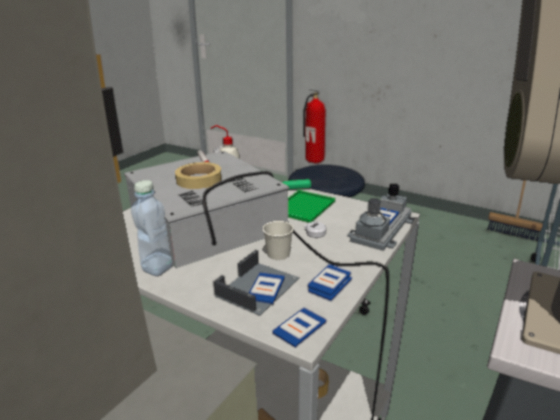

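View pics/wrist0.png

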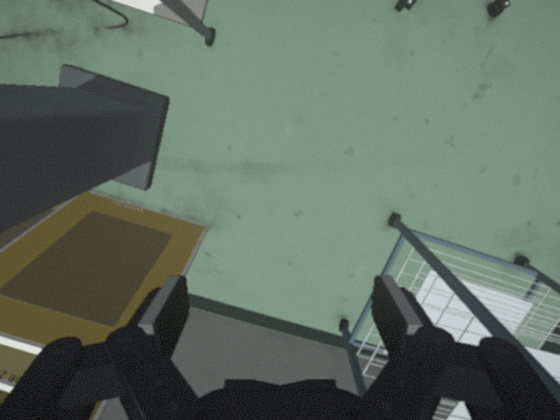

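```bash
cat > h.py <<'E'
from bench import r
import numpy as np, cv2
from scipy.spatial.transform import Rotation as R
def K(d): return np.array([[d["fx"],0,d["cx"]],[0,d["fy"],d["cy"]],[0,0,1.]])
def ray(d,uv):
    p=cv2.undistortPoints(np.array(uv,float).reshape(-1,1,2),K(d),d["dist"]).reshape(-1,2)
    v=np.c_[p,np.ones(len(p))]@R.from_euler('xyz',d["attitude"],degrees=True).as_matrix().T
    return v
def onz(d,uv,z):
    v=ray(d,uv);o=d["origin"]
    t=(z-o[2])/v[:,2:]
    return (o+t*v)[:,:2]
def proj(d,P):
    M=R.from_euler('xyz',d["attitude"],degrees=True).as_matrix()
    q,_=cv2.projectPoints((np.array(P,float).reshape(-1,3)-d["origin"])@M,np.zeros(3),np.zeros(3),K(d),d["dist"])
    return q.reshape(-1,2)
def save(d,name,crop=None,s=1):
    im=d["pixels"][:,:,::-1]
    if crop: a,b,c,e=crop; im=im[b:e,a:c]
    im=cv2.resize(im,None,fx=s,fy=s,interpolation=cv2.INTER_CUBIC)
    cv2.imwrite(f"pics/{name}.png",im)
def blue(d):
    hsv=cv2.cvtColor(d["pixels"],cv2.COLOR_RGB2HSV)
    return cv2.inRange(hsv,(100,120,60),(125,255,255))
def plates(d,z,mina=200):
    m=cv2.morphologyEx(blue(d),cv2.MORPH_CLOSE,np.ones((3,3)))
    out=[]
    for c in cv2.findContours(m,cv2.RETR_EXTERNAL,cv2.CHAIN_APPROX_NONE)[0]:
        if cv2.contourArea(c)<mina: continue
        w=onz(d,c.reshape(-1,2),z)
        (cx,cy),(a,b),ang=cv2.minAreaRect(w.astype(np.float32))
        if b<a: a,b=b,a; ang+=90
        # ang: direction of the 'width' side; long dir = ang+90 if b is height
        long=(ang+90)%180
        out.append((c.reshape(-1,2).mean(0).round(),round(cx,1),round(cy,1),round(a,1),round(b,1),round(long,1)))
    return out
E
python3 - <<'E'
from h import *
d=r.snapshot("top")
save(d,"top1",(150,180,290,310),5)
save(d,"top2",(300,140,420,310),3.5)
for z in (8,16): 
  for p in plates(d,z): print(z,p)
s=r.snapshot("scene")
save(s,"scene1",(200,210,370,350),4)
E
```

```text
8 (array([361., 279.]), 440.1, -154.9, 49.5, 79.9, 91.2)
8 (array([178., 272.]), 438.2, 247.1, 48.7, 78.6, 79.0)
8 (array([237., 272.]), 447.3, 116.0, 52.5, 81.3, 86.7)
8 (array([204., 228.]), 540.5, 190.1, 49.7, 80.4, 106.6)
16 (array([361., 279.]), 440.9, -153.8, 49.2, 79.3, 91.2)
16 (array([178., 272.]), 439.1, 245.4, 48.3, 78.0, 79.0)
16 (array([237., 272.]), 448.1, 115.2, 52.1, 80.7, 86.7)
16 (array([204., 228.]), 540.6, 188.8, 49.3, 79.8, 106.6)
```

View pics/top1.png

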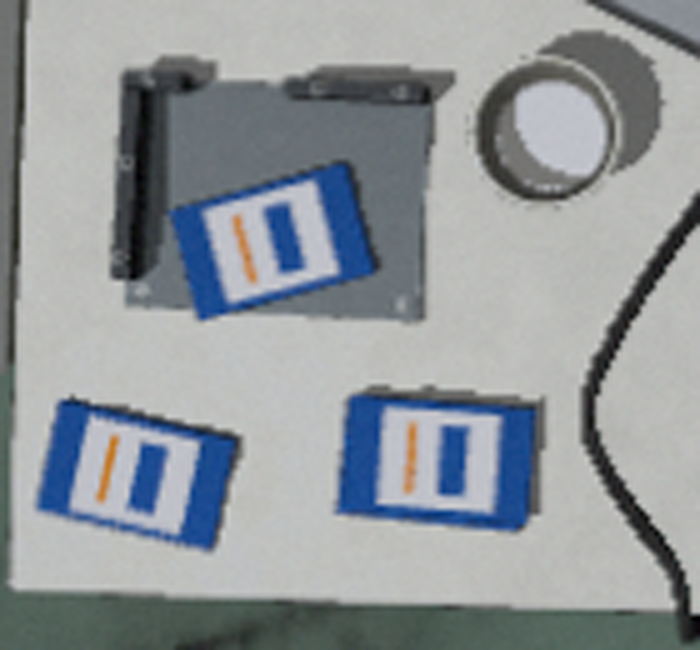

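View pics/top2.png

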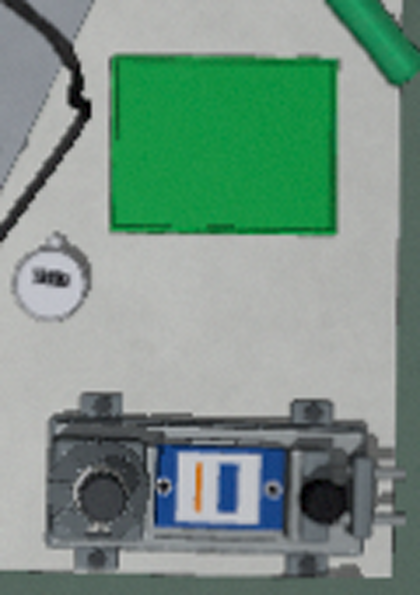

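View pics/scene1.png

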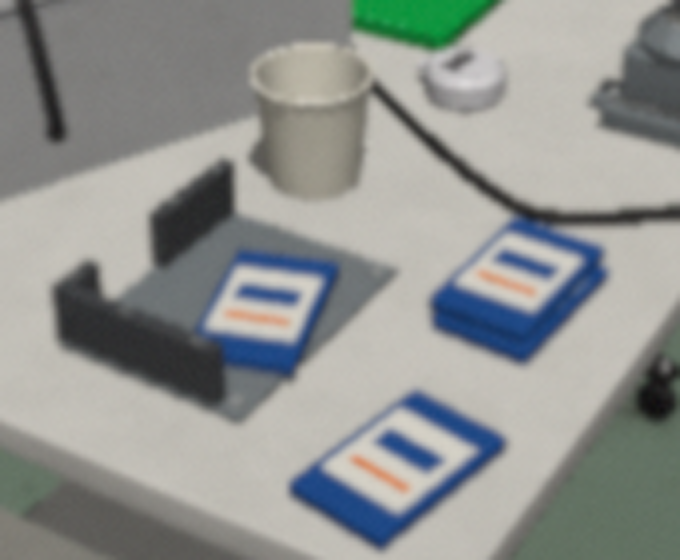

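```bash
cat >> h.py <<'E'
def to(x,y,z,yaw=90.,cur=None):
    "tool-frame shift + wz from cur (x,y,z,yaw; default measured) to given"
    if cur is None:
        s=r.sense(); cur=[*s["tool_pos"],s["tcp_rot"][2]]
    a=np.radians(cur[3]); dx,dy,dz=np.array([x,y,z])-cur[:3]
    return np.round([(dx*np.cos(a)+dy*np.sin(a))/1000,(dx*np.sin(a)-dy*np.cos(a))/1000,-dz/1000,-np.radians((yaw-cur[3]+180)%360-180)],4)
E
python3 -c "
from h import *
print(to(430,-100,260,90,[190.92,-568.82,231.29,18.554]))"
```

```text
[ 0.3758 -0.3684 -0.0287 -1.247 ]
```

Emit:
{"name": "jog_arm", "arguments": {"targets": [[0.028,-0.027,-0.005,0,0,-0.1,0],[0.056,-0.054,-0.01,0,0,-0.2,0],[0.084,-0.082,-0.02,0,0,-0.31,0],[0.112,-0.109,-0.025,0,0,-0.43,0],[0.14,-0.137,-0.029,0,0,-0.55,0]]}}

```text
time: 0.67
tool_pos: [280.6, -393.0, 260.8]
tcp_rot: [180.0, 0.0, 50.4]
ft_force: [1.0, -0.4, 0.2]
finger_gap: 85.3
```

```bash
python3 -c "
from h import *
print(to(430,-100,260,90,[280.05,-394.4,260.3,50.07]))"
```

```text
[ 3.220e-01 -7.400e-02  3.000e-04 -6.969e-01]
```

Emit:
{"name": "jog_arm", "arguments": {"targets": [[0.04,-0.01,0,0,0,-0.12,0],[0.08,-0.02,0,0,0,-0.24,0],[0.12,-0.03,0,0,0,-0.36,0],[0.16,-0.037,0,0,0,-0.48,0],[0.2,-0.046,0,0,0,-0.597,0]]}}

```text
time: 1.08
tool_pos: [373.7, -209.8, 260.5]
tcp_rot: [180.0, 0.0, 84.6]
ft_force: [1.4, -0.1, 1.0]
finger_gap: 85.5
```

```bash
python3 -c "
from h import *
print(to(430,-100,260,90))"
```

```text
[ 0.1146  0.0457  0.0005 -0.0945]
```

Emit:
{"name": "jog_arm", "arguments": {"targets": [[0.038,0.015,0,0,0,-0.0945,0],[0.076,0.03,0,0,0,-0.0945,0],[0.1146,0.0457,0,0,0,-0.0945,0],[0.1146,0.0457,0,0,0,-0.0945,0]]}}

```text
time: 1.42
tool_pos: [432.3, -95.5, 260.4]
tcp_rot: [179.9, -0.2, 90.1]
ft_force: [0.4, 0.3, 0.1]
finger_gap: 85.4
```

```bash
python3 - <<'E'
from h import *
import time
print(r.sense()["tool_pos"],r.sense()["tcp_rot"])
d=r.snapshot("wrist"); save(d,"w1"); print(d["origin"],d["attitude"])
d=r.snapshot("top"); 
for p in plates(d,8): print(p)
# tray
hsv=cv2.cvtColor(d["pixels"],cv2.COLOR_RGB2HSV)
m=cv2.inRange(hsv,(55,150,60),(75,255,255))
for c in cv2.findContours(m,cv2.RETR_EXTERNAL,cv2.CHAIN_APPROX_NONE)[0]:
    if cv2.contourArea(c)>300:
        w=onz(d,c.reshape(-1,2),10); print("green",cv2.minAreaRect(w.astype(np.float32)))
E
```

```text
[432.32195536 -95.50178525 260.39755883] [ 1.79907762e+02 -1.59363671e-01  9.00958455e+01]
[432.76228077 -12.90023879 403.52268191] [ 1.61244701e+02 -9.55208335e-02  1.46170884e-01]
(array([178., 272.]), 438.2, 247.1, 48.7, 78.6, 79.0)
(array([237., 272.]), 447.4, 116.0, 52.7, 81.3, 86.7)
(array([204., 228.]), 540.5, 190.1, 49.7, 80.4, 106.6)
green ((650.4454345703125, -152.72503662109375), (108.5851821899414, 136.99447631835938), 1.156093955039978)
```

View pics/w1.png

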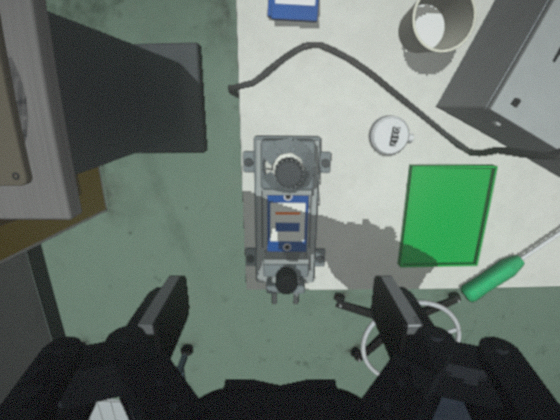

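```bash
python3 - <<'E'
from h import *
d=r.snapshot("wrist"); t=r.snapshot("top")
for p in plates(d,30,100): print("w",p)
for p in plates(t,30,100): print("t",p)
save(d,"w1z",(225,120,350,310),4); save(t,"t1z",(300,250,430,310),6)
g=cv2.cvtColor(d["pixels"],cv2.COLOR_RGB2GRAY)
for c in [(288,172),(286,281)]:
    p=g[c[1]-25:c[1]+25,c[0]-25:c[0]+25]
    m=(p<48).astype(np.uint8)
    n,l,st,ce=cv2.connectedComponentsWithStats(m)
    i=1+np.argmax(st[1:,4]); print(st[i],ce[i]+[c[0]-25,c[1]-25])
E
```

```text
w (array([295.,   6.]), 446.3, 76.0, 13.0, 49.8, 0.2)
t (array([377., 278.]), 441.8, -179.4, 19.1, 46.5, 1.4)
t (array([178., 272.]), 440.5, 242.3, 47.7, 76.9, 79.0)
t (array([237., 272.]), 449.5, 113.9, 51.7, 79.7, 86.7)
t (array([204., 228.]), 540.8, 186.5, 48.7, 78.9, 106.6)Traceback (most recent call last):
  File "<stdin>", line 11, in <module>
    return _wrapfunc(a, 'argmax', axis=axis, out=out, **kwds)
    return bound(*args, **kwds)
ValueError: attempt to get argmax of an empty sequence
```

View pics/w1z.png

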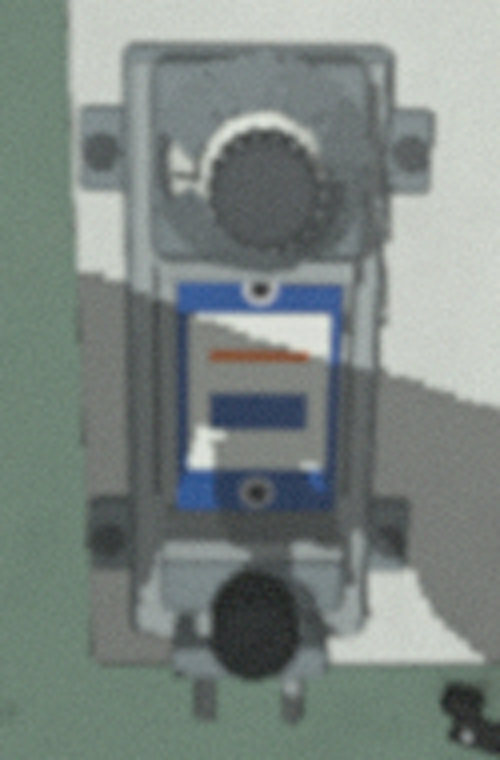

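View pics/t1z.png

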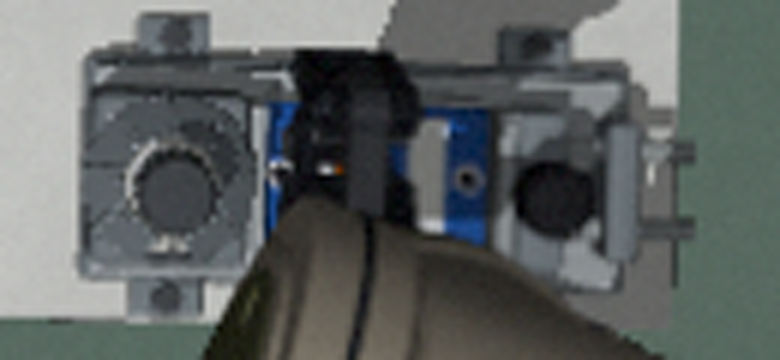

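```bash
python3 - <<'E'
from h import *
d=r.snapshot("wrist")
f=lambda x,y:(225+x/4,120+y/4)
c=onz(d,[f(178,283),f(343,283),f(335,512),f(178,512)],30);print("plate",c,c.mean(0))
print("holes",onz(d,[f(260,290),f(257,492)],30))
print("drum",onz(d,[f(264,183)],100)); print("jawknob",onz(d,[f(255,636)],88))
t=r.snapshot("top")
g=lambda x,y:(300+x/6,250+y/6)
print("T drum",onz(t,[g(176,192)],100),"jaw",onz(t,[g(553,200)],88))
E
```

```text
plate [[ 418.32463151 -120.22168896]
 [ 467.34621105 -120.42211506]
 [ 466.81646307 -195.196693  ]
 [ 417.21763245 -194.96516236]] [ 442.42623452 -157.70141485]
holes [[ 442.69101932 -122.48135326]
 [ 442.13105198 -188.16152167]]
drum [[441.32460319 -77.03489413]]
jawknob [[ 440.10790855 -205.51829189]]
T drum [[440.98021634 -76.38815427]] jaw [[ 439.73958389 -203.55404228]]
```

Emit:
{"name": "jog_arm", "arguments": {"targets": [[-0.028,0.002,0.025,0,0,0,0],[-0.056,0.004,0.05,0,0,0,0],[-0.085,0.006,0.08,0,0,0,0],[-0.109,0.0077,0.11,0,0,0,0],[-0.109,0.0077,0.145,0,0,0,0]]}}

```text
time: 2.13
tool_pos: [437.1, -216.9, 115.5]
tcp_rot: [179.8, 0.2, 89.4]
ft_force: [1.4, -0.6, -1.2]
finger_gap: 85.2
```

Emit:
{"name": "jog_arm", "arguments": {"targets": [[0,0,0,0,0,0,0],[0,0,0.025,0,0,0,0],[0,0,0.05,0,0,0,0.0],[0,0,0.05,0,0,0,0.3]]}}

```text
time: 2.47
tool_pos: [434.2, -210.2, 62.2]
tcp_rot: [-179.7, -0.2, 89.6]
ft_force: [-1.1, 0.3, -0.3]
finger_gap: 75.1
```

Emit:
{"name": "jog_arm", "arguments": {"targets": [[0.0065,0.0023,0,0,0,0,0.3],[0.0065,0.0023,0,0,0,0,0.8],[0.0065,0.0023,0,0,0,0,0.8],[0.0065,0.0023,0,0,0,0,0.8],[0.0065,0.0023,0,0,0,0,0.8]], "newtons": 50}}

```text
time: 2.88
tool_pos: [440.1, -205.2, 67.8]
tcp_rot: [180.0, 0.1, 89.7]
ft_force: [-7.0, 1.1, 12.1]
finger_gap: 23.5
```

Emit:
{"name": "jog_arm", "arguments": {"targets": [[0,0,0,0,0,0,0.8],[0,0,0,0,0,0,0.8]]}}

```text
time: 3.05
tool_pos: [440.1, -205.2, 67.8]
tcp_rot: [179.9, 0.1, 89.7]
ft_force: [-6.8, 2.1, 12.8]
finger_gap: 23.8
```

Emit:
{"name": "jog_arm", "arguments": {"targets": [[-0.003,0,0,0,0,0,0.8],[-0.006,0,0,0,0,0,0.8],[-0.009,0,0,0,0,0,0.8],[-0.012,0,0,0,0,0,0.8],[-0.014,0,0,0,0,0,0.8]]}}

```text
time: 3.47
tool_pos: [439.9, -216.9, 67.7]
tcp_rot: [180.0, -0.2, 89.7]
ft_force: [-7.6, 23.1, 22.5]
finger_gap: 24.0
```

```bash
python3 - <<'E'
from h import *
print(r.sense()["tool_pos"],r.sense()["ft_force"])
d=r.snapshot("wrist"); save(d,"w2")
E
```

```text
[ 439.91920753 -216.91862692   67.65628201] [-7.55443599 23.10706266 22.46073647]
```

View pics/w2.png

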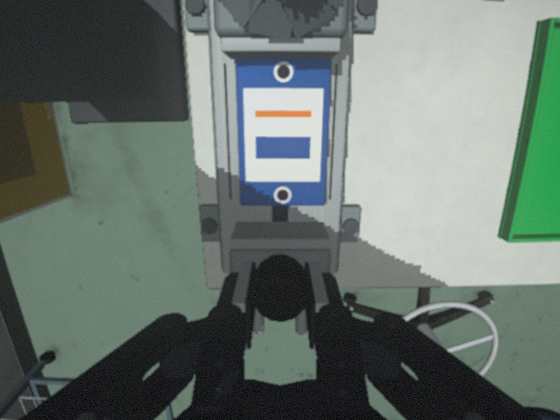

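Emit:
{"name": "jog_arm", "arguments": {"targets": [[0,0,0,0,0,0,0.2],[0,0,0,0,0,0,0],[0,0,-0.01,0,0,0,0],[0,0,-0.035,0,0,0,0],[0.03,0.0024,-0.035,0,0,0,0]]}}

```text
time: 3.93
tool_pos: [444.6, -193.3, 106.0]
tcp_rot: [179.6, 0.3, 89.5]
ft_force: [1.5, -0.6, 0.7]
finger_gap: 82.2
```

```bash
python3 - <<'E'
from h import *
print(r.sense()["tool_pos"],r.sense()["ft_force"])
d=r.snapshot("wrist"); save(d,"w3")
for p in plates(d,30,100): print("w",p)
E
```

```text
[ 444.5992273  -193.33752364  105.9827909 ] [ 1.546274   -0.64321217  0.73229982]
w (array([253., 209.]), 427.5, -183.5, 9.8, 17.6, 179.4)
w (array([275., 173.]), 442.7, -157.2, 8.4, 28.0, 179.5)
w (array([303., 157.]), 456.7, -150.5, 21.6, 72.2, 91.2)
w (array([246., 137.]), 429.8, -138.0, 21.7, 49.5, 89.4)
```

View pics/w3.png

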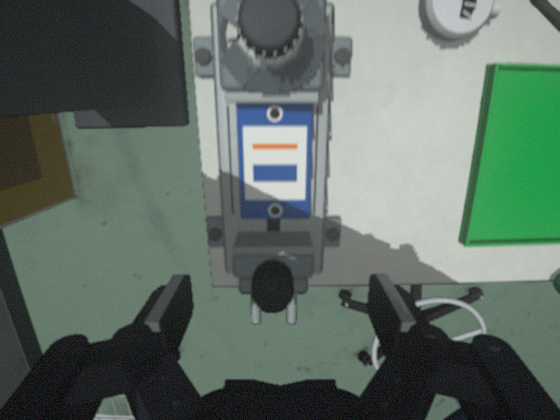

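```bash
python3 - <<'E'
from h import *
d=r.snapshot("wrist"); save(d,"w3z",(200,60,360,330),3)
print(d["origin"],r.sense()["tool_pos"])
print(onz(d,[(275,114),(275,210)],30))
t=r.snapshot("top")
print("tplate",[p for p in plates(t,30) ])
E
```

```text
[ 445.02025757 -103.42851252  246.72970236] [ 443.31812291 -187.23277045  102.53276531]
[[ 442.96570775 -110.99120491]
 [ 442.23374607 -176.03117241]]
tplate [(array([178., 272.]), 440.5, 242.3, 47.7, 76.8, 79.0), (array([237., 272.]), 449.4, 113.9, 51.5, 79.7, 86.7), (array([204., 228.]), 540.8, 186.5, 48.7, 78.9, 106.6)]
```

View pics/w3z.png

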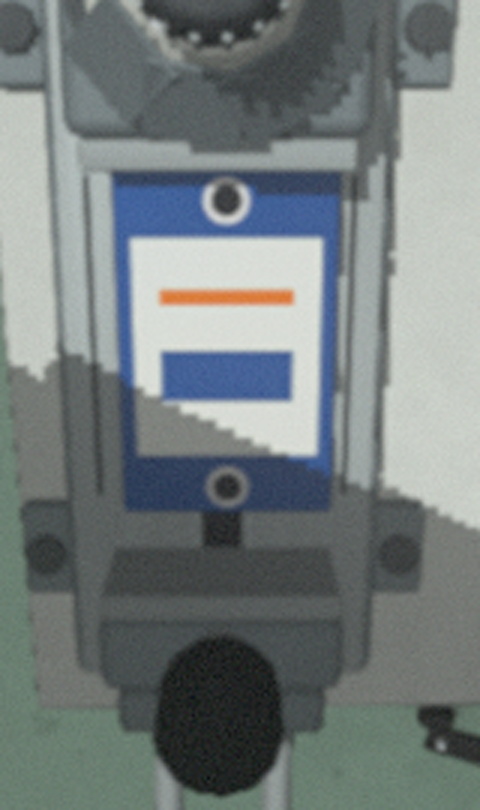

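```bash
python3 - <<'E'
from h import *
d=r.snapshot("wrist"); save(d,"w4z",(200,60,360,330),3)
print(d["origin"],r.sense()["tool_pos"])
for k in (0,):
  h=cv2.cvtColor(d["pixels"],cv2.COLOR_RGB2GRAY)
f=lambda x,y:(200+x/3,60+y/3)
print(onz(d,[f(227,200),f(227,487),f(125,511),f(329,511),f(113,172)],30))
E
```

```text
[ 443.64294714 -104.92442098  244.55189001] [ 442.42832381 -188.58350911  101.19662331]
[[ 441.33241376 -120.41269292]
 [ 440.87585207 -186.12932375]
 [ 416.59308079 -192.14223997]
 [ 465.06984056 -192.31813574]
 [ 417.11729912 -114.4622977 ]]
```

Emit:
{"name": "jog_arm", "arguments": {"targets": [[0.0348,-0.0006,0.01,0,0,0,0.15],[0.0348,-0.0006,0.035,0,0,0,0.15],[0.0348,-0.0006,0.06,0,0,0,0.15],[0.0348,-0.0006,0.073,0,0,0,0.15],[0.0348,-0.0006,0.078,0,0,0,0.25]]}}

```text
time: 4.55
tool_pos: [439.4, -153.3, 19.6]
tcp_rot: [-179.8, -0.1, 89.7]
ft_force: [-0.9, 0.1, -0.2]
finger_gap: 64.3
```

Emit:
{"name": "jog_arm", "arguments": {"targets": [[0,0,0.002,0,0,0,0.25],[0,0,0.002,0,0,0,0.6],[0,0,0.002,0,0,0,0.6],[0,0,0.002,0,0,0,0.6],[0,0,0.002,0,0,0,0.6]]}}

```text
time: 4.97
tool_pos: [442.4, -154.4, 21.4]
tcp_rot: [179.9, 0.0, 89.7]
ft_force: [0.8, -1.2, -0.9]
finger_gap: 48.1
```

```bash
python3 - <<'E'
from h import *
d=r.snapshot("wrist"); save(d,"w5")
s=r.sense();print(s["tool_pos"],s["ft_force"],s["finger_gap"])
E
```

```text
[ 442.40004088 -154.37984866   21.24002094] [ 0.38335354 -0.02214414  2.65667445] 48.554957230002664
```

View pics/w5.png

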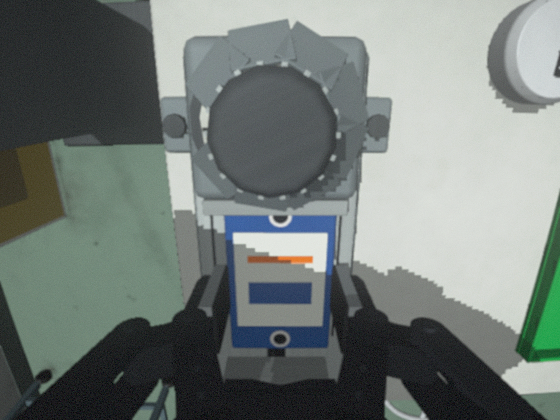

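Emit:
{"name": "jog_arm", "arguments": {"targets": [[0,0,-0.01,0,0,0,0.6],[0,0,-0.035,0,0,0,0.6],[0,0.02,-0.06,0,0,0,0.6],[0,0.058,-0.06,0,0,0,0.6],[0,0.098,-0.06,0,0,0,0.6]], "newtons": 70}}

```text
time: 5.43
tool_pos: [542.0, -155.2, 83.6]
tcp_rot: [179.7, 0.1, 89.6]
ft_force: [0.2, -0.6, 0.4]
finger_gap: 47.5
```

Emit:
{"name": "jog_arm", "arguments": {"targets": [[0,0.04,0,0,0,0,0.6],[0,0.08,0,0,0,0,0.6],[0,0.109,0.01,0,0,0,0.6],[0,0.109,0.03,0,0,0,0.6],[0,0.109,0.05,0,0,0,0.6]]}}

```text
time: 5.85
tool_pos: [651.3, -155.0, 31.0]
tcp_rot: [179.8, 0.0, 89.7]
ft_force: [-0.5, 0.3, -0.9]
finger_gap: 47.2
```

```bash
python3 - <<'E'
from h import *
d=r.snapshot("wrist"); save(d,"w6")
s=r.sense();print(s["tool_pos"],s["ft_force"],s["finger_gap"])
E
```

```text
[ 646.84178348 -153.90374532   24.96255165] [-3.19918935  1.41570537 -4.1325979 ] 47.741007176222574
```

View pics/w6.png

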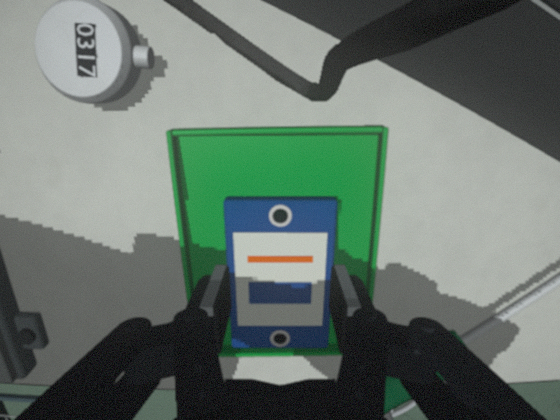

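```bash
python3 - <<'E'
from h import *
d=r.snapshot("wrist"); save(d,"w7")
s=r.sense();print(s["tool_pos"],s["ft_force"],s["finger_gap"])
print(onz(d,[(170,130),(387,127),(340,354)],12), onz(d,[(226,198),(336,198),(331,349)],s["tool_pos"][2]+8))
hsv=cv2.cvtColor(d["pixels"],cv2.COLOR_RGB2HSV)
m=cv2.inRange(hsv,(55,120,40),(75,255,255)); p=np.argwhere(m)[:,::-1]; w=onz(d,p,12); print(w.min(0),w.max(0))
E
```

```text
[ 645.63715312 -153.71716123   25.88688316] [-1.97203221 -0.3279807  -1.50909962] 47.197097303376765
[[ 596.02757937  -83.0925033 ]
 [ 698.2495594   -82.08945811]
 [ 683.80126901 -214.91087502]] [[ 624.7344064  -110.27258574]
 [ 672.09686455 -110.38701747]
 [ 674.01643322 -191.40648018]]
[ 596.84576606 -271.84645429] [771.25788369 -83.4476931 ]
```

Emit:
{"name": "jog_arm", "arguments": {"targets": [[0,0,0.012,0,0,0,0.6],[0,0,0.0205,0,0,0,0.6],[0,0,0.0215,0,0,0,0.6],[0,0,0.0215,0,0,0,0.3],[0,0,0.0215,0,0,0,0.3]]}}

```text
time: 6.37
tool_pos: [649.0, -155.2, 9.8]
tcp_rot: [179.9, 0.0, 89.7]
ft_force: [-0.0, -0.3, 0.0]
finger_gap: 59.8
```

Emit:
{"name": "jog_arm", "arguments": {"targets": [[0,0,0,0,0,0,0.3],[0,0,-0.01,0,0,0,0.3],[0,0,-0.04,0,0,0,0.3],[0,0,-0.08,0,0,0,0],[0,0,-0.12,0,0,0,0]]}}

```text
time: 6.78
tool_pos: [647.7, -154.7, 130.1]
tcp_rot: [-179.9, -0.0, 89.7]
ft_force: [0.4, -0.6, -0.6]
finger_gap: 81.3
```

```bash
python3 - <<'E'
from h import *
d=r.snapshot("wrist"); save(d,"w8")
s=r.sense();print(s["tool_pos"],s["ft_force"],s["finger_gap"])
t=r.snapshot("top")
for z in (8,11): print([p for p in plates(t,z) ])
E
```

```text
[ 653.01457944 -156.28991106  142.12699841] [ 4.97747941 -1.20543301  8.23716547] 85.05715801652475
[(array([178., 272.]), 438.2, 247.1, 48.7, 78.6, 79.0), (array([237., 272.]), 447.3, 116.0, 52.5, 81.3, 86.7), (array([204., 228.]), 540.5, 190.1, 49.7, 80.3, 106.6)]
[(array([178., 272.]), 438.5, 246.4, 48.6, 78.4, 79.0), (array([237., 272.]), 447.6, 115.7, 52.4, 81.1, 86.7), (array([204., 228.]), 540.6, 189.6, 49.6, 80.1, 106.6)]
```

View pics/w8.png

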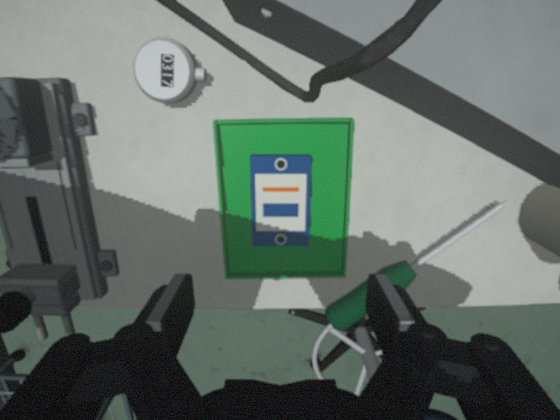

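Emit:
{"name": "jog_arm", "arguments": {"targets": [[0.012,-0.032,-0.014,0,0,0,0],[0.025,-0.065,-0.028,0,0,0,0],[0.038,-0.098,-0.042,0,0,0,0],[0.051,-0.13,-0.056,0,0,0,0],[0.07,-0.15,-0.071,0,0,0,0]]}}

```text
time: 7.3
tool_pos: [496.6, -84.2, 200.9]
tcp_rot: [180.0, 0.0, 89.6]
ft_force: [-0.2, 0.2, -0.2]
finger_gap: 85.9
```

Emit:
{"name": "jog_arm", "arguments": {"targets": [[0.04,0,-0.01,0,0,0,0],[0.08,0,-0.02,0,0,0,0],[0.12,0,-0.03,0,0,0,0],[0.16,0,-0.035,0,0,0,0],[0.2,0,-0.035,0,0,0,0]]}}

```text
time: 7.72
tool_pos: [500.8, 117.8, 238.3]
tcp_rot: [179.7, -0.0, 89.7]
ft_force: [0.1, 0.8, 0.9]
finger_gap: 85.2
```

Emit:
{"name": "jog_arm", "arguments": {"targets": [[0.01,0,0,0,0,0,0],[0.01,0,0,0,0,0,0],[0.01,0,0,0,0,0,0],[0.01,0,0,0,0,0,0]]}}

```text
time: 8.05
tool_pos: [500.2, 124.8, 235.1]
tcp_rot: [180.0, 0.0, 89.7]
ft_force: [0.4, 0.3, 0.2]
finger_gap: 85.5
```

```bash
python3 - <<'E'
from h import *
d=r.snapshot("wrist"); save(d,"w9")
s=r.sense();print(s["tool_pos"],s["tcp_rot"],s["finger_gap"])
for p in plates(d,12,300): print(p)
np.save("w9.npy",d["pixels"]); print(d["origin"],d["attitude"])
import pickle; pickle.dump(d,open("w9.pkl","wb"))
E
```

```text
[500.27337997 124.54148604 234.95992007] [1.79987886e+02 2.60185424e-02 8.96083318e+01] 85.35459990521149
(array([231., 183.]), 448.6, 115.2, 49.1, 81.7, 87.2)
(array([317., 119.]), 541.5, 188.8, 47.7, 77.8, 106.6)
(array([224.,  62.]), 439.3, 245.9, 47.1, 76.5, 79.0)
[501.4887553  207.91252056 377.94117974] [ 1.61055980e+02 -2.48188699e-02 -2.93107290e-01]
```

View pics/w9.png

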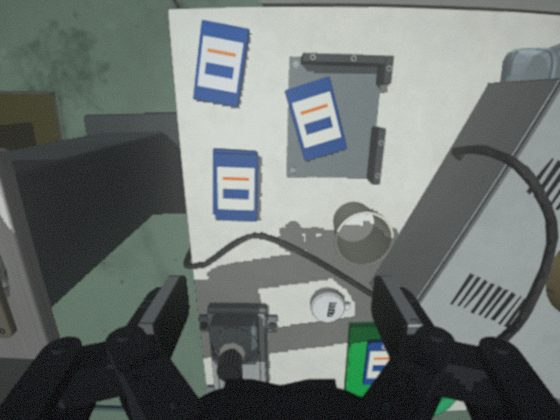

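```bash
python3 - <<'E'
from h import *
import pickle; d=pickle.load(open("w9.pkl","rb")); save(d,"w9z",(275,40,405,190),5)
t=r.snapshot("top"); pickle.dump(t,open("t9.pkl","wb"));
E
```

```text
(no output)
```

View pics/w9z.png

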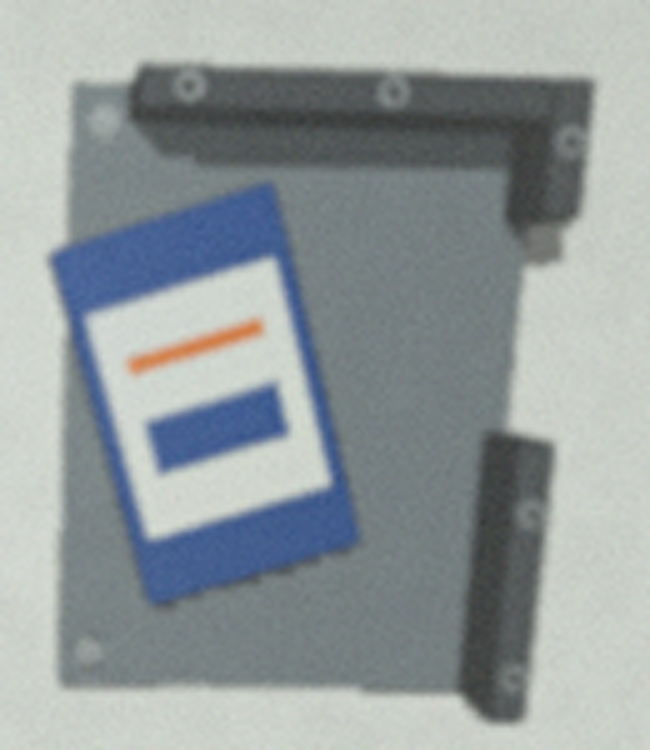

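```bash
python3 - <<'E'
from h import *
import pickle; d=pickle.load(open("w9.pkl","rb")); t=pickle.load(open("t9.pkl","rb"))
f=lambda *p:[(275+x/5,40+y/5) for x,y in p]
print("fence outer z34: corner,far-end bottom, left-fence x- end, notch corner outer\n",onz(d,f((592,80),(523,721),(145,65),(553,440),(578,215)),34))
print("left inner top",onz(d,f((137,115),(510,122)),34))
print("floor corners z4",onz(d,f((62,685),(75,85),(462,692)),4))
g=lambda *p:[(150+x/5,180+y/5) for x,y in p]
print("top: floor corners z4",onz(t,g((125,305),(424,320)),4))
print("top fence z34: left fence near end outer, left fence far outer corner, far fence right end outer", onz(t,g((110,276),(124,72),(436,80)),34))
save(t,"t9z",(165,185,245,250),8)
E
```

```text
fence outer z34: corner,far-end bottom, left-fence x- end, notch corner outer
 [[613.09513507 251.08694711]
 [610.3946642  121.79948844]
 [525.36359478 253.22912962]
 [611.34866275 181.82027062]
 [612.51321317 225.96184432]]
left inner top [[523.93158704 244.14421324]
 [597.43984134 243.1868012 ]]
floor corners z4 [[510.14942084 123.3661398 ]
 [512.68082776 253.27884793]
 [604.68729349 121.36419583]]
top: floor corners z4 [[510.02401316 253.92905374]
 [507.22055791 122.7386966 ]]
top fence z34: left fence near end outer, left fence far outer corner, far fence right end outer [[523.33955297 254.21870203]
 [610.28566839 250.9773229 ]
 [610.05115038 117.37871569]]
```

View pics/t9z.png

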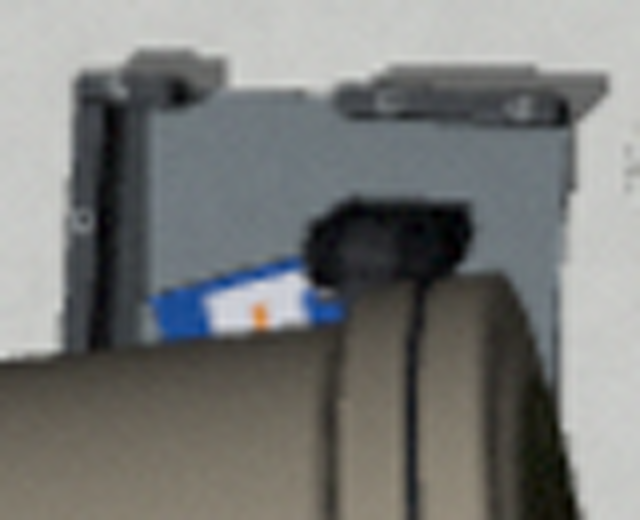

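Emit:
{"name": "jog_arm", "arguments": {"targets": [[0.013,0.008,0.035,0,0,-0.06,0],[0.026,0.016,0.07,0,0,-0.12,0],[0.039,0.024,0.105,0,0,-0.18,0],[0.052,0.032,0.14,0,0,-0.24,0],[0.0647,0.0403,0.175,0,0,-0.297,0.1]]}}

```text
time: 8.57
tool_pos: [541.4, 189.4, 58.4]
tcp_rot: [180.0, 0.0, 106.7]
ft_force: [-0.3, -0.1, -0.1]
finger_gap: 77.4
```

Emit:
{"name": "jog_arm", "arguments": {"targets": [[0,0,0,0,0,0,0.15],[0,0,0.01,0,0,0,0.15],[0,0,0.01,0,0,0,0.15]]}}

```text
time: 8.82
tool_pos: [540.6, 189.1, 49.1]
tcp_rot: [-179.9, 0.0, 106.6]
ft_force: [0.2, -0.1, 0.4]
finger_gap: 72.3
```

```bash
python3 - <<'E'
from h import *
d=r.snapshot("wrist"); save(d,"w10")
s=r.sense();print(s["tool_pos"],s["tcp_rot"],s["finger_gap"])
for p in plates(d,12,300): print(p)
E
```

```text
[541.41932348 189.36786085  50.77083274] [1.79944078e+02 1.45790042e-02 1.06573475e+02] 72.4567689666405
(array([112., 320.]), 448.4, 102.7, 11.0, 29.7, 175.2)
(array([111., 286.]), 449.5, 116.5, 50.1, 69.6, 86.9)
(array([280., 255.]), 543.6, 183.0, 9.6, 27.9, 16.7)
(array([125., 252.]), 451.1, 157.0, 5.6, 46.8, 178.1)
(array([281., 241.]), 541.3, 189.7, 48.9, 79.1, 106.9)
(array([131.,  95.]), 440.5, 247.3, 46.9, 76.2, 79.1)
```

View pics/w10.png

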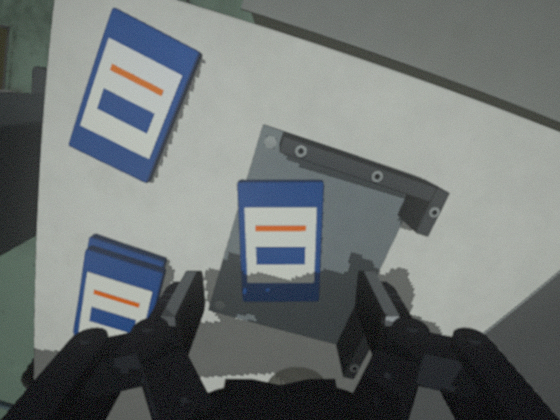

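Emit:
{"name": "jog_arm", "arguments": {"targets": [[0,0,0.025,0,0,0,0.2],[0,0,0.042,0,0,0,0.25],[0,0,0.048,0,0,0,0.25],[0,0,0.048,0,0,0,0.6],[0,0,0.048,0,0,0,0.6]], "newtons": 50}}

```text
time: 9.28
tool_pos: [542.0, 190.2, 4.0]
tcp_rot: [179.9, 0.0, 106.7]
ft_force: [1.1, -0.2, 0.4]
finger_gap: 47.8
```

Emit:
{"name": "jog_arm", "arguments": {"targets": [[0,0,0,0,0,0,0.6],[0,0,0,0,0,0,0.6],[0,0,0,0,0,0,0.6]]}}

```text
time: 9.53
tool_pos: [542.0, 190.6, 3.3]
tcp_rot: [179.9, 0.0, 106.7]
ft_force: [-0.4, 0.0, 4.1]
finger_gap: 48.2
```

Emit:
{"name": "jog_arm", "arguments": {"targets": [[0,0,-0.01,0,0,0,0.6],[0,0,-0.012,0,0,0.11,0.6],[0,0,-0.012,0,0,0.22,0.6],[0,0.012,-0.012,0,0,0.3115,0.6],[0.001,0.0352,-0.012,0,0,0.3115,0.6]]}}

```text
time: 9.95
tool_pos: [572.9, 201.1, 14.2]
tcp_rot: [-179.9, 0.0, 88.5]
ft_force: [-0.1, -0.0, -0.7]
finger_gap: 48.5
```

Emit:
{"name": "jog_arm", "arguments": {"targets": [[0,0,0,0,0,0,0.6],[0,0,0,0,0,0,0.6],[0,0,0,0,0,0,0.6]]}}

```text
time: 10.2
tool_pos: [573.9, 201.4, 14.0]
tcp_rot: [-180.0, 0.0, 88.9]
ft_force: [-0.1, -1.2, -1.3]
finger_gap: 48.6
```

```bash
python3 - <<'E'
from h import *
d=r.snapshot("wrist"); save(d,"w11")
s=r.sense();print(s["tool_pos"],s["tcp_rot"],s["finger_gap"],s["ft_force"])
E
```

```text
[573.52161182 201.28723097  13.85368315] [-1.79955251e+02  1.32364978e-02  8.88781928e+01] 48.50846236718097 [-0.1802236   0.28041515 -0.91225961]
```

View pics/w11.png

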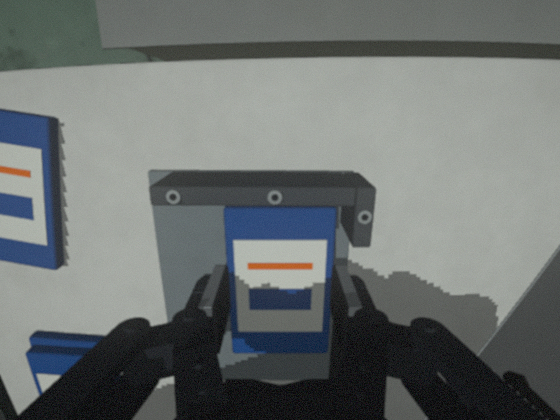

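Emit:
{"name": "jog_arm", "arguments": {"targets": [[0,0,0.006,0,0,0,0.6],[0,0,0.0115,0,0,0,0.6],[0,0.002,0.0115,0,0,0,0.6],[0,0.0035,0.0115,0,0,0,0.6],[0,0.005,0.0115,0,0,0,0.6]]}}

```text
time: 10.67
tool_pos: [578.4, 201.4, 2.3]
tcp_rot: [-179.9, -0.0, 88.9]
ft_force: [-4.5, 0.1, 6.7]
finger_gap: 48.2
```

Emit:
{"name": "jog_arm", "arguments": {"targets": [[0,0.001,0,0,0,0,0.6],[0,0.002,0,0,0,0,0.6],[0,0.002,0,0,0,0,0.6]]}}

```text
time: 10.92
tool_pos: [578.5, 201.4, 2.2]
tcp_rot: [-179.7, 0.0, 88.9]
ft_force: [-14.1, -1.1, 15.4]
finger_gap: 48.3
```

Emit:
{"name": "jog_arm", "arguments": {"targets": [[0.001,-0.001,0,0,0,0,0.6],[0.002,-0.001,0,0,0,0,0.6],[0.003,-0.001,0,0,0,0,0.6],[0.004,-0.001,0,0,0,0,0.6],[0.004,-0.001,0,0,0,0,0.6]]}}

```text
time: 11.33
tool_pos: [578.6, 202.8, 2.2]
tcp_rot: [-179.8, 0.2, 88.8]
ft_force: [-9.8, -10.8, 14.0]
finger_gap: 48.2
```

Emit:
{"name": "jog_arm", "arguments": {"targets": [[0,0,0,0,0,0,0.25],[0,0,0,0,0,0,0.2],[0,0,-0.02,0,0,0,0.2],[0,0,-0.06,0,0,0,0.2],[0,0,-0.1,0,0,0,0]]}}

```text
time: 11.75
tool_pos: [578.0, 204.9, 100.6]
tcp_rot: [-179.7, 0.1, 88.9]
ft_force: [1.2, 0.5, 0.0]
finger_gap: 78.5
```

Emit:
{"name": "jog_arm", "arguments": {"targets": [[0,-0.02,-0.02,0,0,0,0],[0,-0.06,-0.04,0,0,0,0],[0,-0.08,-0.04,0,0,0.05,0],[0,-0.08,-0.04,0,0,0.1,0],[0,-0.08,-0.04,0,0,0.1,0]]}}

```text
time: 12.17
tool_pos: [499.5, 207.4, 142.7]
tcp_rot: [179.9, -0.0, 83.1]
ft_force: [0.7, -0.4, -0.1]
finger_gap: 85.8
```

```bash
python3 - <<'E'
from h import *
d=r.snapshot("wrist"); save(d,"w12")
s=r.sense();print(s["tool_pos"],s["tcp_rot"],s["finger_gap"],s["ft_force"])
for p in plates(d,12,300): print(p)
for p in plates(d,8,300): print(p)
print(to(439.2,247,50,79))
E
```

```text
[500.09825006 207.17801604 142.43009318] [ 1.79951881e+02 -2.61823536e-02  8.32084619e+01] 85.68551486118272 [-0.65618988 -0.25415555  0.12805532]
(array([239., 296.]), 449.3, 115.4, 50.4, 87.4, 86.4)
(array([369., 197.]), 578.9, 201.5, 49.2, 76.0, 89.0)
(array([204., 162.]), 439.9, 247.4, 46.9, 76.2, 78.7)
(array([239., 296.]), 448.4, 112.9, 51.2, 88.7, 86.4)
(array([369., 197.]), 579.9, 200.2, 49.9, 77.1, 89.0)
(array([204., 162.]), 438.9, 246.8, 47.6, 77.3, 78.7)
[ 0.0323 -0.0652  0.0924  0.0735]
```

View pics/w12.png

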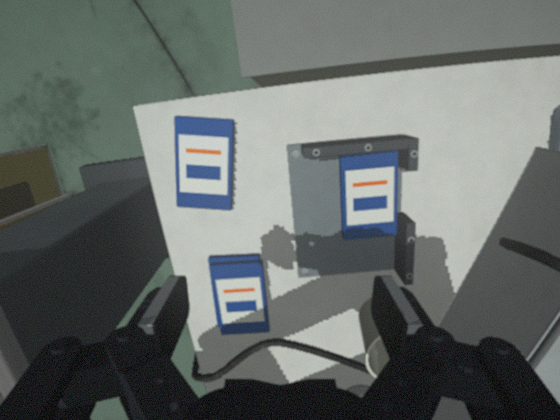

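Emit:
{"name": "jog_arm", "arguments": {"targets": [[0.011,-0.022,0.03,0,0,0.04,0],[0.022,-0.044,0.06,0,0,0.077,0.1],[0.0323,-0.0652,0.0924,0,0,0.077,0.15],[0.0323,-0.0652,0.0924,0,0,0.077,0.15],[0.0323,-0.0652,0.0924,0,0,0.077,0.15]]}}

```text
time: 12.63
tool_pos: [436.8, 246.3, 46.8]
tcp_rot: [-179.7, 0.2, 78.9]
ft_force: [0.8, 0.4, 0.3]
finger_gap: 72.9
```

```bash
python3 - <<'E'
from h import *
d=r.snapshot("wrist"); save(d,"w13")
s=r.sense();print(s["tool_pos"],s["tcp_rot"],s["finger_gap"],s["ft_force"])
for p in plates(d,8,300): print(p)
E
```

```text
[439.20332881 246.70172     49.0547735 ] [-1.79926804e+02  6.18009927e-02  7.88419542e+01] 72.47316133611181 [1.11434381 0.08425325 0.64981622]
(array([324., 365.]), 451.6, 145.7, 31.0, 53.0, 176.3)
(array([282., 251.]), 437.5, 240.5, 8.9, 27.9, 169.1)
(array([511., 270.]), 581.2, 195.0, 52.8, 73.2, 89.0)
(array([284., 210.]), 441.5, 260.9, 48.0, 50.3, 79.0)
```

View pics/w13.png

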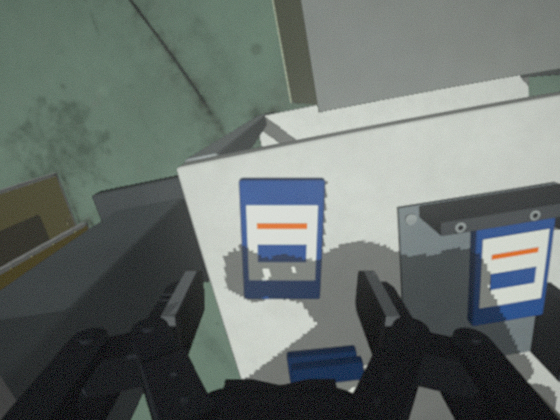

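Emit:
{"name": "jog_arm", "arguments": {"targets": [[0,0,0.025,0,0,0,0.2],[0,0,0.044,0,0,0,0.25],[0,0,0.05,0,0,0,0.25],[0,0,0.05,0,0,0,0.6],[0,0,0.05,0,0,0,0.6]]}}

```text
time: 13.1
tool_pos: [440.9, 246.8, 1.2]
tcp_rot: [179.9, -0.0, 78.7]
ft_force: [-0.4, 0.0, 0.5]
finger_gap: 48.2
```

Emit:
{"name": "jog_arm", "arguments": {"targets": [[0,0,0,0,0,0,0.6],[0,0,0,0,0,0,0.6],[0,0,0,0,0,0,0.6]]}}

```text
time: 13.35
tool_pos: [440.5, 247.1, 1.1]
tcp_rot: [179.9, -0.1, 78.7]
ft_force: [-0.7, -0.8, -1.1]
finger_gap: 48.0
```

```bash
python3 - <<'E'
from h import *
s=r.sense();print(s["tool_pos"],s["tcp_rot"],s["finger_gap"],s["ft_force"])
print(to(576.5,201,50,88.8))
E
```

```text
[440.49496141 247.14851928   1.11001983] [ 1.79899028e+02 -7.17004852e-02  7.87124924e+01] 47.995119347599484 [-0.67001866 -0.7846094  -1.09779052]
[-0.0186  0.1424 -0.0489 -0.1761]
```

Emit:
{"name": "jog_arm", "arguments": {"targets": [[0,0,-0.02,0,0,0,0.6],[0,0,-0.052,0,0,0,0.6],[-0.006,0.035,-0.052,0,0,-0.06,0.6],[-0.012,0.072,-0.052,0,0,-0.12,0.6],[-0.018,0.11,-0.052,0,0,-0.176,0.6]]}}

```text
time: 13.77
tool_pos: [545.9, 207.9, 54.1]
tcp_rot: [179.8, -0.1, 89.1]
ft_force: [-0.4, 0.2, -0.2]
finger_gap: 48.2
```

Emit:
{"name": "jog_arm", "arguments": {"targets": [[0,0.02,0,0,0,0,0.6],[0,0.03,0,0,0,0,0.6],[0,0.03,0,0,0,0,0.6],[0,0.03,0,0,0,0,0.6]]}}

```text
time: 14.1
tool_pos: [574.0, 206.9, 52.0]
tcp_rot: [-180.0, -0.0, 88.8]
ft_force: [-0.1, 0.6, -0.6]
finger_gap: 48.4
```

```bash
python3 - <<'E'
from h import *
d=r.snapshot("wrist"); save(d,"w14")
s=r.sense();print(s["tool_pos"],s["tcp_rot"],s["finger_gap"],s["ft_force"])
print(to(576,201,15,88.8))
E
```

```text
[573.20191769 207.03174168  51.81833223] [-1.79960339e+02  2.64849093e-03  8.87992272e+01] 48.161044572612276 [-0.21143501  0.92029638 -0.91372107]
[-0.006   0.0029  0.0368 -0.    ]
```

View pics/w14.png

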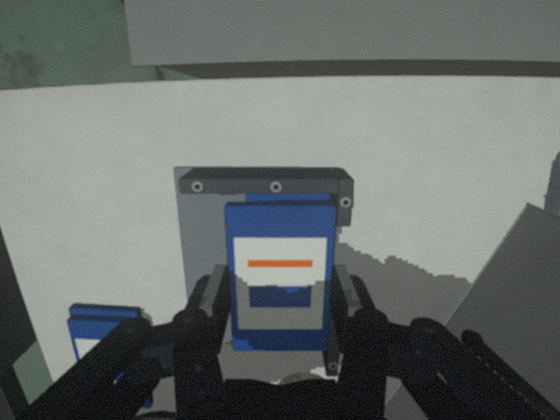

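Emit:
{"name": "jog_arm", "arguments": {"targets": [[-0.006,0.0029,0,0,0,0,0.6],[-0.006,0.0029,0.012,0,0,0,0.6],[-0.006,0.0029,0.03,0,0,0,0.6],[-0.006,0.0029,0.036,0,0,0,0.6],[-0.006,0.0029,0.037,0,0,0,0.6]]}}

```text
time: 14.57
tool_pos: [575.0, 200.6, 12.9]
tcp_rot: [-179.9, 0.0, 88.8]
ft_force: [0.2, -0.2, -0.4]
finger_gap: 48.1
```

Emit:
{"name": "jog_arm", "arguments": {"targets": [[0,0.001,0,0,0,0,0.6],[0,0.002,0,0,0,0,0.6],[0,0.003,0.0,0,0,0,0.6],[0,0.004,0.0,0,0,0,0.6],[0,0.004,0.0,0,0,0,0.6]]}}

```text
time: 14.98
tool_pos: [578.6, 200.9, 14.4]
tcp_rot: [-179.8, 0.0, 88.8]
ft_force: [-7.3, 0.5, 2.3]
finger_gap: 48.0
```

Emit:
{"name": "jog_arm", "arguments": {"targets": [[0.001,-0.001,0,0,0,0,0.6],[0.002,-0.001,0,0,0,0,0.6],[0.003,-0.001,0,0,0,0,0.6],[0.004,-0.001,0,0,0,0,0.6],[0.004,-0.001,0,0,0,0,0.6]]}}

```text
time: 15.4
tool_pos: [578.6, 204.5, 14.5]
tcp_rot: [-179.9, 0.1, 88.8]
ft_force: [-5.2, -1.8, -0.9]
finger_gap: 48.2
```

Emit:
{"name": "jog_arm", "arguments": {"targets": [[0.001,0,0,0,0,0,0.6],[0.002,0,0,0,0,0,0.6],[0.002,0,0,0,0,0,0.6],[0.002,0,0,0,0,0,0.6]]}}

```text
time: 15.73
tool_pos: [578.7, 205.0, 14.4]
tcp_rot: [-179.8, 0.2, 88.8]
ft_force: [-5.4, -7.9, 1.4]
finger_gap: 48.0
```

Emit:
{"name": "jog_arm", "arguments": {"targets": [[0,0,0.0,0,0,0,0.3],[0,0,0,0,0,0,0.2],[0,0,-0.02,0,0,0,0.2],[0,0,-0.06,0,0,0,0.1],[0,-0.02,-0.1,0,0,0,0]]}}

```text
time: 16.15
tool_pos: [562.5, 207.0, 113.1]
tcp_rot: [180.0, -0.0, 88.8]
ft_force: [1.4, 1.2, 2.5]
finger_gap: 85.3
```

Emit:
{"name": "jog_arm", "arguments": {"targets": [[-0.03,-0.03,-0.01,0,0,0,0],[-0.06,-0.06,-0.02,0,0,0,0],[-0.09,-0.09,-0.02,0,0,0.03,0],[-0.09,-0.11,-0.02,0,0,0.03,0],[-0.09,-0.11,-0.02,0,0,0.03,0]]}}

```text
time: 16.57
tool_pos: [446.2, 118.5, 132.3]
tcp_rot: [-180.0, -0.0, 87.0]
ft_force: [-1.0, -0.3, -0.0]
finger_gap: 85.4
```

```bash
python3 - <<'E'
from h import *
d=r.snapshot("wrist"); save(d,"w15")
d=r.snapshot("wrist")
s=r.sense();print(s["tool_pos"],s["tcp_rot"],s["finger_gap"],s["ft_force"])
for p in plates(d,16,300): print(p)
E
```

```text
[449.69530805 119.64596727 133.21808639] [ 1.79826535e+02 -4.90157946e-02  8.70665325e+01] 85.20433528883117 [ 1.38853971 -0.19534423 -0.56837195]
(array([279., 190.]), 449.4, 121.2, 50.3, 72.8, 86.6)
(array([445., 100.]), 581.6, 198.7, 9.7, 28.4, 178.3)
(array([442.,  92.]), 579.0, 203.2, 53.3, 78.8, 88.8)
```

View pics/w15.png

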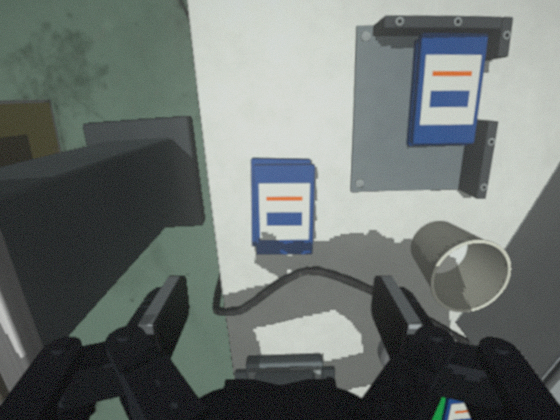

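Emit:
{"name": "jog_arm", "arguments": {"targets": [[-0.0044,-0.0008,0.03,0,0,0,0],[-0.0044,-0.0008,0.065,0,0,0,0.05],[-0.0044,-0.0008,0.09,0,0,0,0.1],[-0.0044,-0.0008,0.09,0,0,0,0.1],[-0.0044,-0.0008,0.09,0,0,0,0.1]]}}

```text
time: 17.08
tool_pos: [447.8, 115.5, 41.5]
tcp_rot: [-179.8, 0.0, 87.1]
ft_force: [0.4, -0.1, 0.1]
finger_gap: 76.9
```

```bash
python3 - <<'E'
from h import *
d=r.snapshot("wrist"); save(d,"w16")
s=r.sense();print(s["tool_pos"],s["tcp_rot"],s["finger_gap"],s["ft_force"])
for p in plates(d,16,200): print(p)
E
```

```text
[449.29332546 115.65143091  43.17755693] [ 1.79966449e+02 -1.19845317e-02  8.71053707e+01] 76.81780832556201 [ 0.11752873 -0.41616535  0.23354451]
(array([286., 302.]), 448.8, 86.0, 24.1, 47.9, 179.8)
(array([284., 265.]), 450.1, 107.0, 9.2, 28.1, 177.2)
(array([280., 211.]), 450.1, 131.8, 50.3, 53.1, 86.6)
(array([534.,  93.]), 582.5, 198.7, 11.0, 29.0, 178.1)
(array([507.,  84.]), 575.2, 202.0, 54.0, 78.3, 90.9)
```

View pics/w16.png

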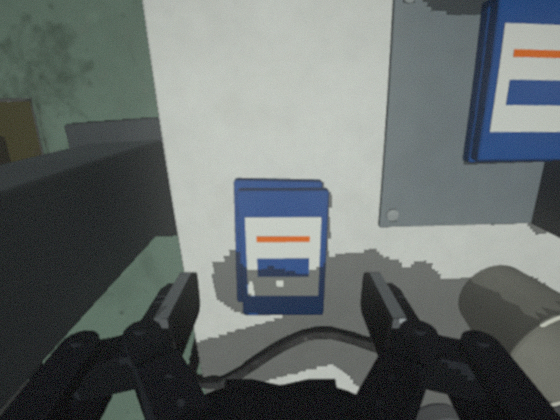

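Emit:
{"name": "jog_arm", "arguments": {"targets": [[0,0.001,0.02,0,0,0,0.1],[0,0.001,0.038,0,0,0,0.15],[0,0.001,0.044,0,0,0,0.2],[0,0.001,0.044,0,0,0,0.4],[0,0.001,0.044,0,0,0,0.6]], "newtons": 60}}

```text
time: 17.55
tool_pos: [450.4, 115.5, -0.0]
tcp_rot: [179.9, -0.0, 87.1]
ft_force: [0.8, 0.0, -0.2]
finger_gap: 48.4
```

Emit:
{"name": "jog_arm", "arguments": {"targets": [[0,0,0,0,0,0,0.6],[0,0,0,0,0,0,0.6],[0,0,0,0,0,0,0.6],[0,0,0,0,0,0,0.6]]}}

```text
time: 17.88
tool_pos: [450.6, 115.4, -0.3]
tcp_rot: [179.9, -0.0, 87.1]
ft_force: [-0.6, -0.3, 7.6]
finger_gap: 48.7
```

```bash
python3 - <<'E'
from h import *
d=r.snapshot("wrist"); save(d,"w17")
s=r.sense();print(s["tool_pos"],s["tcp_rot"],s["finger_gap"],s["ft_force"])
print(to(576,201,60,88.8))
E
```

```text
[ 4.50581928e+02  1.15406129e+02 -2.73018662e-01] [ 1.79852415e+02 -3.32102630e-02  8.70803344e+01] 48.66451494277005 [-0.78792933  0.65593987  6.6626875 ]
[ 0.0919  0.1209 -0.0603 -0.03  ]
```

View pics/w17.png

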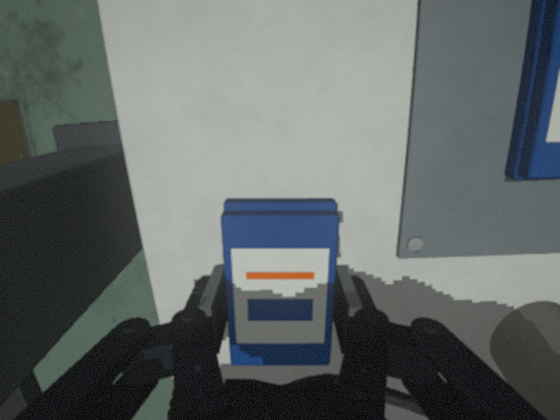

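Emit:
{"name": "jog_arm", "arguments": {"targets": [[0,0,-0.015,0,0,0,0.6],[0,0,-0.04,0,0,0,0.6],[0.03,0.015,-0.042,0,0,0,0.6],[0.06,0.04,-0.042,0,0,-0.015,0.6],[0.089,0.07,-0.042,0,0,-0.03,0.6]]}}

```text
time: 18.35
tool_pos: [524.5, 201.7, 41.6]
tcp_rot: [179.9, -0.0, 88.8]
ft_force: [0.6, -0.9, -0.7]
finger_gap: 48.7
```

Emit:
{"name": "jog_arm", "arguments": {"targets": [[0,0.03,0,0,0,0,0.6],[0,0.048,0,0,0,0,0.6],[0,0.048,0,0,0,0,0.6],[0,0.048,0,0,0,0,0.6]]}}

```text
time: 18.68
tool_pos: [572.1, 199.4, 40.2]
tcp_rot: [-180.0, -0.0, 88.8]
ft_force: [-0.3, -0.8, -0.8]
finger_gap: 48.5
```

```bash
python3 - <<'E'
from h import *
d=r.snapshot("wrist"); save(d,"w18")
s=r.sense();print(s["tool_pos"],s["tcp_rot"],s["finger_gap"],s["ft_force"])
print(to(575,200,21,88.8))
E
```

```text
[571.0410064  199.28658384  39.83832986] [-1.79933165e+02  1.38845432e-02  8.87838036e+01] 48.84172089881954 [-0.90069437  0.65618    -1.02215615]
[ 0.0008  0.0039  0.0188 -0.0003]
```

View pics/w18.png

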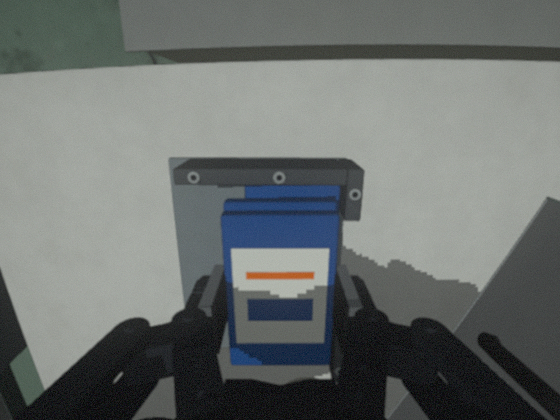

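Emit:
{"name": "jog_arm", "arguments": {"targets": [[0,0.002,0.008,0,0,0,0.6],[0,0.003,0.016,0,0,0,0.6],[0,0.003,0.019,0,0,0,0.6],[0,0.003,0.019,0,0,0,0.6],[0,0.005,0.019,0,0,0,0.6]]}}

```text
time: 19.15
tool_pos: [575.5, 199.2, 20.4]
tcp_rot: [-179.9, 0.0, 88.8]
ft_force: [0.1, -0.3, -1.6]
finger_gap: 48.9
```

Emit:
{"name": "jog_arm", "arguments": {"targets": [[0,0.0015,0,0,0,0,0.6],[0,0.003,0,0,0,0,0.6],[0,0.0045,0,0,0,0,0.6],[0,0.0045,0,0,0,0,0.6],[0,0.0045,0,0,0,0,0.6]]}}

```text
time: 19.57
tool_pos: [578.4, 199.2, 20.1]
tcp_rot: [-179.7, 0.0, 88.8]
ft_force: [-9.9, -0.3, 3.7]
finger_gap: 48.3
```

Emit:
{"name": "jog_arm", "arguments": {"targets": [[0.0015,-0.001,0,0,0,0,0.6],[0.003,-0.001,0,0,0,0,0.6],[0.0045,-0.001,0,0,0,0,0.6],[0.0045,-0.001,0,0,0,0,0.6],[0.0045,-0.001,0,0,0,0,0.6]], "newtons": 20}}

```text
time: 19.98
tool_pos: [578.5, 203.1, 20.0]
tcp_rot: [-179.8, 0.1, 88.8]
ft_force: [-5.4, -3.1, 0.0]
finger_gap: 48.6
```

Emit:
{"name": "jog_arm", "arguments": {"targets": [[0.001,0,0,0,0,0,0.6],[0.002,0,0,0,0,0,0.6],[0.003,0,0,0,0,0,0.6],[0.004,0,0,0,0,0,0.6],[0.004,0,0,0,0,0,0.6]]}}

```text
time: 20.4
tool_pos: [578.5, 203.3, 19.9]
tcp_rot: [-179.7, 0.4, 88.7]
ft_force: [-8.3, -20.2, 5.2]
finger_gap: 48.5
```

Emit:
{"name": "jog_arm", "arguments": {"targets": [[-0.003,0,0,0,0,0,0.3],[-0.003,0,0,0,0,0,0.25],[-0.003,0,-0.03,0,0,0,0.2],[-0.003,0,-0.07,0,0,0,0.1],[-0.003,0,-0.1,0,0,0,0]]}}

```text
time: 20.82
tool_pos: [580.6, 205.3, 123.5]
tcp_rot: [179.9, -0.0, 88.8]
ft_force: [-0.1, -0.0, 0.5]
finger_gap: 85.2
```

Emit:
{"name": "jog_arm", "arguments": {"targets": [[-0.04,-0.0,-0.01,0,0,0,0.3],[-0.07,0,-0.01,0,0,0,0.6],[-0.07,0,-0.01,0,0,0,1],[-0.07,0,-0.01,0,0,0,1],[-0.07,0,-0.01,0,0,0,1]]}}

```text
time: 21.23
tool_pos: [579.0, 135.2, 131.4]
tcp_rot: [180.0, -0.0, 88.8]
ft_force: [0.7, -0.1, 0.2]
finger_gap: 25.5
```

```bash
python3 - <<'E'
from h import *
d=r.snapshot("wrist"); save(d,"w19")
s=r.sense();print(s["tool_pos"],s["tcp_rot"],s["finger_gap"],s["ft_force"])
E
```

```text
[578.74456112 135.57608952 131.08248844] [ 1.79995735e+02 -3.52839822e-02  8.88145993e+01] 16.928952200296806 [-0.23652066 -0.43118911  0.39057445]
```

View pics/w19.png

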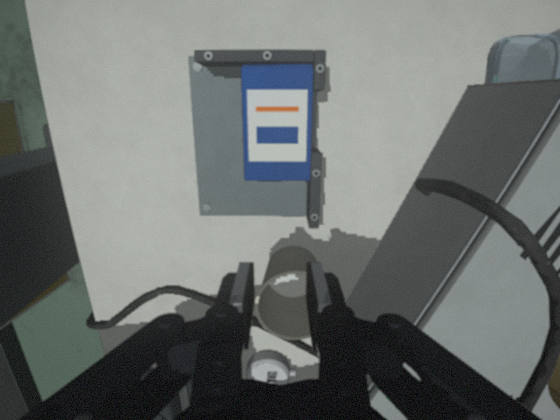

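```bash
python3 - <<'E'
from h import *
import pickle; d=pickle.load(open("w9.pkl","rb")); t=pickle.load(open("t9.pkl","rb"))
print(onz(t,[(259,206)],62), onz(d,[(366,240)],62))
d=r.snapshot("wrist"); save(d,"w20",(180,40,350,240),4)
s=r.sense();print(s["tool_pos"],s["tcp_rot"],s["finger_gap"],s["ft_force"])
for p in plates(d,36,200): print(p)
save(r.snapshot("scene"),"s20",(200,210,370,350),4)
E
```

```text
[[589.13921115  68.94183864]] [[592.70872456  67.80966792]]
[578.60862099 135.75756235 130.89195539] [-1.79985514e+02 -2.51854474e-02  8.88459954e+01] 9.727181011109819 [-1.03250877 -0.47005314 -0.34446183]
(array([277., 122.]), 579.3, 203.0, 48.4, 80.6, 88.8)
```

View pics/w20.png

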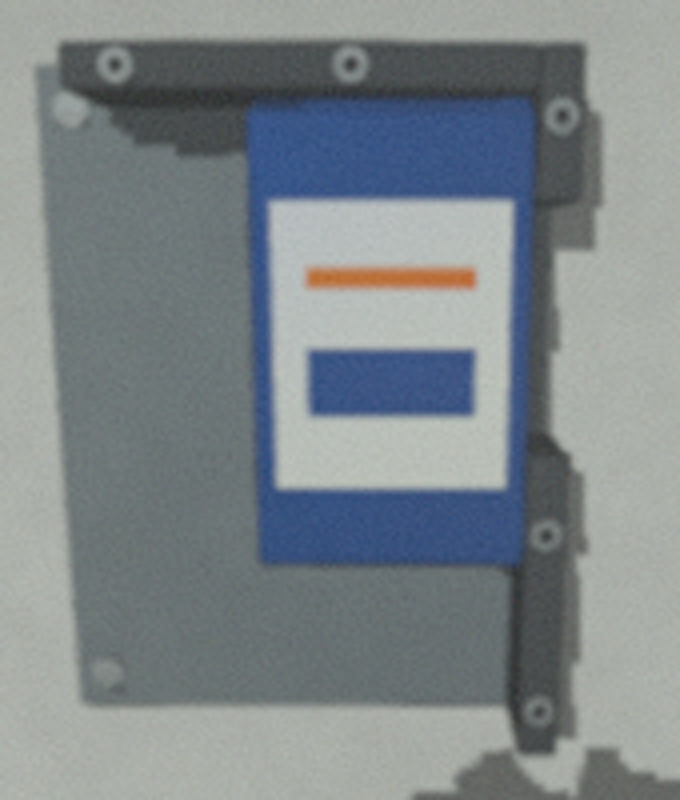

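View pics/s20.png

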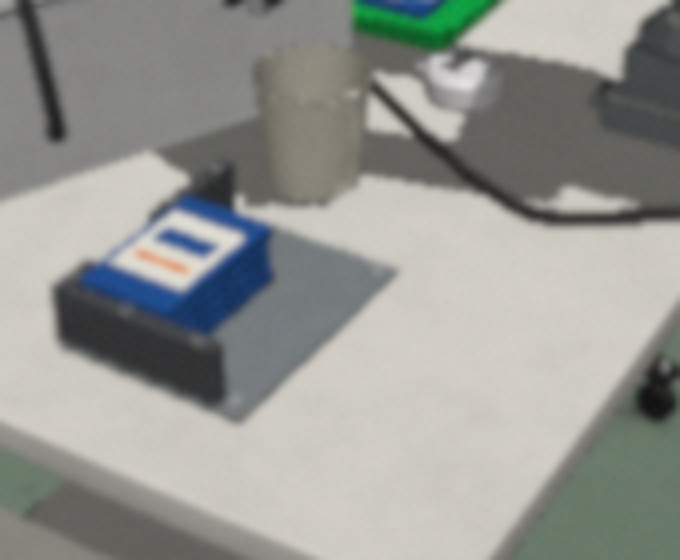

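Emit:
{"name": "jog_arm", "arguments": {"targets": [[0.004,-0.002,0.03,0,0,0,1],[0.006,-0.002,0.06,0,0,0,1],[0.006,-0.002,0.095,0,0,0,1],[0.006,-0.002,0.115,0,0,0,1],[0.006,-0.002,0.122,0,0,0,1]]}}

```text
time: 21.8
tool_pos: [573.1, 141.3, 4.2]
tcp_rot: [-179.6, 0.1, 88.9]
ft_force: [0.1, -0.4, -0.9]
finger_gap: -0.1
```

Emit:
{"name": "jog_arm", "arguments": {"targets": [[0,0,0,0,0,0,1],[0.003,0,0,0,0,0,1],[0.006,0,0,0,0,0,1],[0.008,0,0,0,0,0,1],[0.008,0,0,0,0,0,1]]}}

```text
time: 22.22
tool_pos: [578.2, 149.7, 10.8]
tcp_rot: [179.8, -0.0, 88.8]
ft_force: [0.3, 0.9, -0.7]
finger_gap: 0.0
```

```bash
python3 - <<'E'
from h import *
d=r.snapshot("wrist"); save(d,"w21")
s=r.sense();print(s["tool_pos"],s["tcp_rot"],s["finger_gap"],s["ft_force"])
E
```

```text
[577.98978579 149.37235505  10.53194221] [ 1.79873778e+02 -2.78511324e-02  8.88254720e+01] -0.1903433401821517 [0.64807966 0.45665068 0.2117184 ]
```

View pics/w21.png

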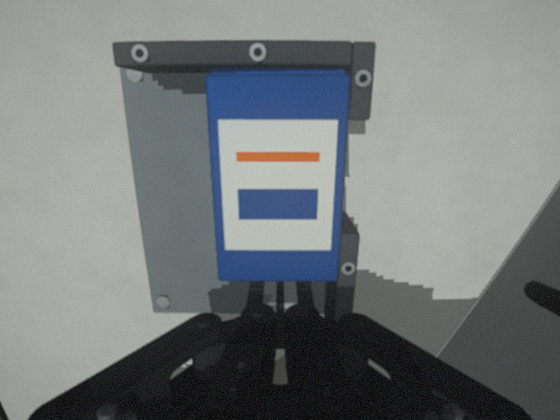

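Emit:
{"name": "jog_arm", "arguments": {"targets": [[0,0,0.004,0,0,0,1],[0.002,0,0.004,0,0,0,1],[0.004,0,0.004,0,0,0,1],[0.006,0,0.004,0,0,0,1],[0.006,0,0.004,0,0,0,1]]}}

```text
time: 22.68
tool_pos: [576.7, 154.2, 4.8]
tcp_rot: [-179.9, 0.1, 88.8]
ft_force: [-1.0, -4.6, -0.4]
finger_gap: -0.1
```

Emit:
{"name": "jog_arm", "arguments": {"targets": [[0.002,0,0,0,0,0,1],[0.004,0,0,0,0,0,1],[0.004,0,0,0,0,0,1]]}}

```text
time: 22.93
tool_pos: [576.7, 154.3, 4.9]
tcp_rot: [-179.9, 0.4, 88.8]
ft_force: [-3.0, -22.9, 4.9]
finger_gap: -0.1
```

Emit:
{"name": "jog_arm", "arguments": {"targets": [[-0.006,0,0,0,0,0,1],[-0.01,0,-0.02,0,0,0,0.8],[-0.01,0,-0.055,0,0,0,0.4],[-0.01,0,-0.09,0,0,0,0.0],[-0.01,0,-0.12,0,0,0,0]]}}

```text
time: 23.35
tool_pos: [577.2, 149.1, 127.3]
tcp_rot: [180.0, -0.0, 88.8]
ft_force: [0.8, 0.2, 1.1]
finger_gap: 48.1
```

Emit:
{"name": "jog_arm", "arguments": {"targets": [[0,0,0,0,0,0,0],[0,0,0,0,0,0,0],[0,0,0,0,0,0,0]]}}

```text
time: 23.6
tool_pos: [576.8, 149.0, 124.8]
tcp_rot: [-180.0, -0.0, 88.8]
ft_force: [-0.7, -0.6, 0.3]
finger_gap: 83.3
```

```bash
python3 - <<'E'
from h import *
d=r.snapshot("wrist"); save(d,"w22",(180,40,350,240),4)
s=r.sense();print(s["tool_pos"],s["tcp_rot"],s["finger_gap"],s["ft_force"])
for p in plates(d,36,200): print(p)
print(to(578.5,204,60,88.8))
save(r.snapshot("scene"),"s22",(200,210,370,350),4)
E
```

```text
[576.07221299 148.89078237 123.75641418] [-1.79882050e+02  5.86277510e-03  8.88047826e+01] 85.72163633535058 [0.00477807 0.27688123 0.213405  ]
(array([280., 138.]), 579.1, 205.2, 48.9, 78.0, 88.9)
[0.0551 0.0013 0.0638 0.0001]
```

View pics/w22.png

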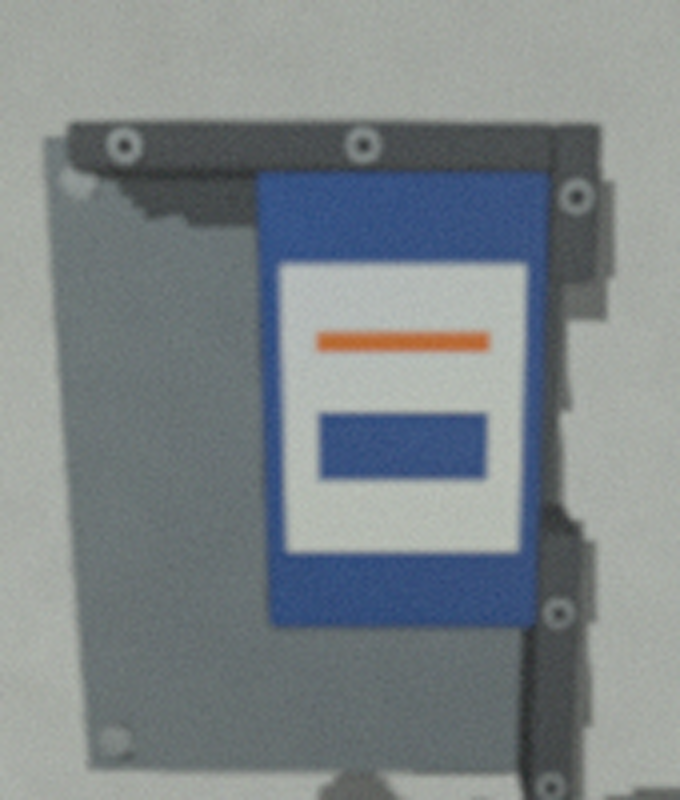

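View pics/s22.png

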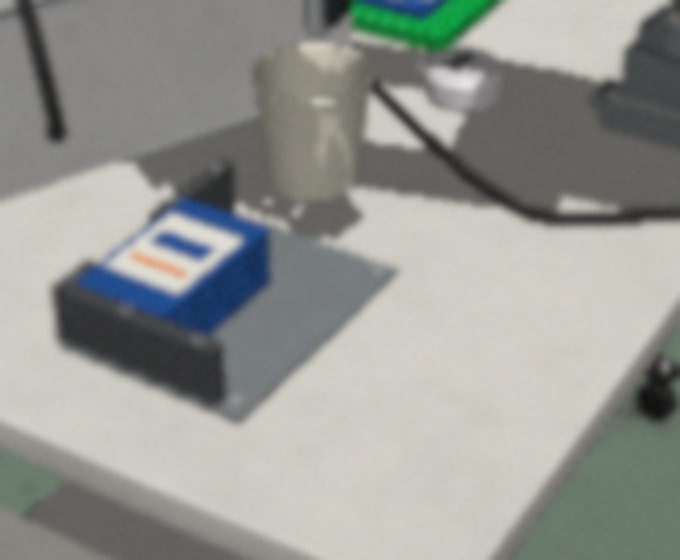

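Emit:
{"name": "jog_arm", "arguments": {"targets": [[0.025,0.001,0.01,0,0,0,0],[0.0551,0.0015,0.02,0,0,0,0.1],[0.0551,0.0015,0.05,0,0,0,0.15],[0.0551,0.0015,0.0638,0,0,0,0.15],[0.0551,0.0015,0.0638,0,0,0,0.15]]}}

```text
time: 24.12
tool_pos: [575.0, 202.7, 54.9]
tcp_rot: [-179.4, 0.2, 88.8]
ft_force: [-0.1, -0.7, -1.2]
finger_gap: 72.7
```

```bash
python3 - <<'E'
from h import *
d=r.snapshot("wrist"); save(d,"w23")
s=r.sense();print(s["tool_pos"],s["tcp_rot"],s["finger_gap"],s["ft_force"])
E
```

```text
[576.50562094 202.67415028  57.44587389] [-1.79570520e+02  1.34816426e-01  8.87974066e+01] 72.64541746421679 [-0.06308446 -0.4704853   0.28054681]
```

View pics/w23.png

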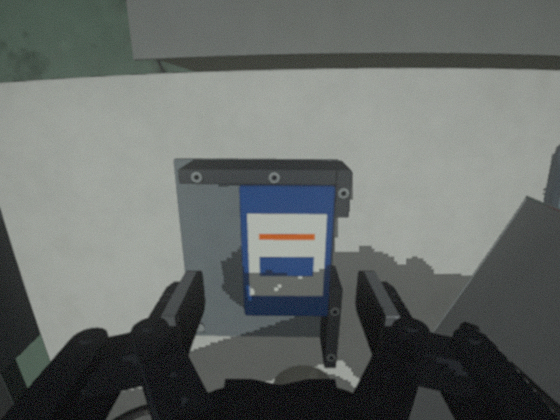

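Emit:
{"name": "jog_arm", "arguments": {"targets": [[0.0005,0.001,0.02,0,0,0,0.15],[0.0005,0.001,0.045,0,0,0,0.2],[0.0005,0.001,0.057,0,0,0,0.25],[0.0005,0.001,0.059,0,0,0,0.25],[0.0005,0.001,0.059,0,0,0,0.25]], "newtons": 80}}

```text
time: 24.58
tool_pos: [580.1, 203.6, 2.0]
tcp_rot: [-179.9, 0.0, 88.8]
ft_force: [0.1, -0.8, 0.6]
finger_gap: 63.9
```

Emit:
{"name": "jog_arm", "arguments": {"targets": [[0,0,0,0,0,0,0.45],[0,0,0,0,0,0,0.6],[0,0,0,0,0,0,0.7],[0,0,0,0,0,0,0.7],[0,0,0,0,0,0,0.7]]}}

```text
time: 25.0
tool_pos: [578.6, 204.3, 3.9]
tcp_rot: [-179.7, 0.0, 88.8]
ft_force: [-16.6, -2.2, 11.3]
finger_gap: 48.5
```

```bash
python3 - <<'E'
from h import *
d=r.snapshot("wrist"); save(d,"w24")
s=r.sense();print(s["tool_pos"],s["tcp_rot"],s["finger_gap"],s["ft_force"])
E
```

```text
[578.56103251 204.29485212   3.87784584] [-1.79741390e+02  3.26945376e-02  8.87884245e+01] 49.03795151500011 [-15.67201985  -1.43270931  11.24132598]
```

View pics/w24.png

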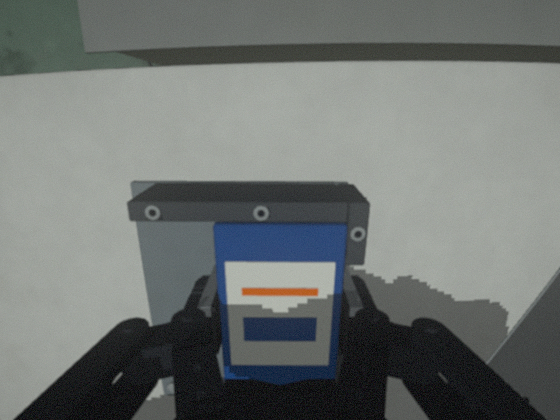

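Emit:
{"name": "jog_arm", "arguments": {"targets": [[0,-0.003,-0.002,0,0,0,0.7],[-0.001,-0.006,-0.008,0,0,0,0.7],[-0.001,-0.008,-0.02,0,0,0,0.7],[-0.001,-0.008,-0.034,0,0,0,0.7],[-0.001,-0.008,-0.034,0,0,0,0.7]]}}

```text
time: 25.47
tool_pos: [575.8, 204.3, 41.6]
tcp_rot: [179.6, -0.1, 88.8]
ft_force: [0.6, 0.5, 0.2]
finger_gap: 48.9
```

```bash
python3 - <<'E'
from h import *
d=r.snapshot("wrist"); save(d,"w25")
s=r.sense();print(s["tool_pos"],s["tcp_rot"],s["finger_gap"],s["ft_force"])
save(r.snapshot("scene"),"s25",(200,210,370,350),4)
E
```

```text
[575.43628749 204.20396107  40.24469907] [ 1.79642217e+02 -1.00894874e-01  8.87993583e+01] 48.614021948883234 [-0.26015286  0.27759839 -1.22444862]
```

View pics/s25.png

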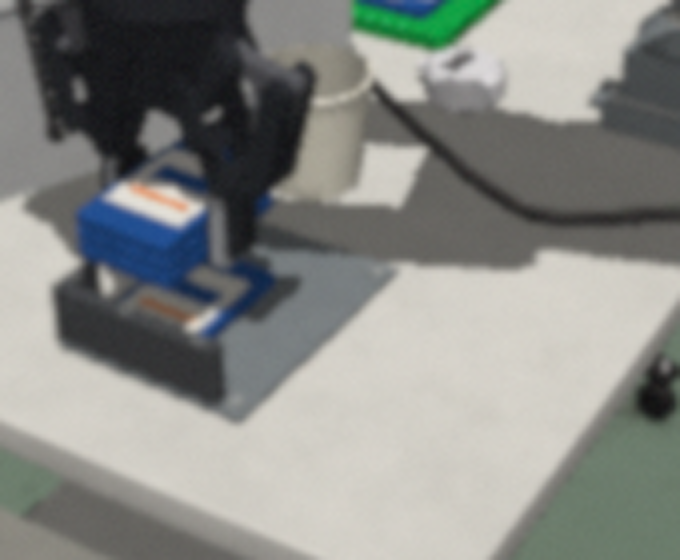

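View pics/w25.png

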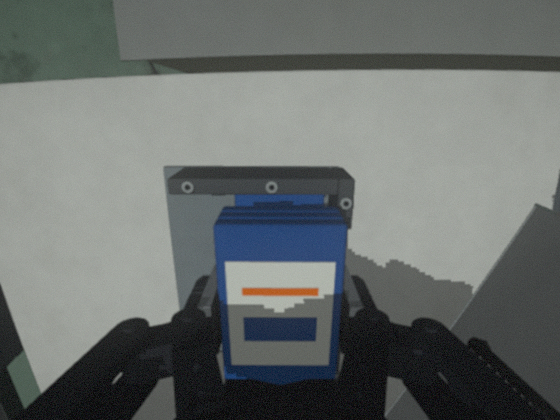

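Emit:
{"name": "jog_arm", "arguments": {"targets": [[0.001,0.004,0.012,0,0,0,0.7],[0.001,0.005,0.024,0,0,0,0.7],[0.001,0.005,0.031,0,0,0,0.7],[0.001,0.005,0.034,0,0,0,0.7],[0.001,0.0055,0.034,0,0,0,0.7]]}}

```text
time: 25.98
tool_pos: [578.7, 204.5, 10.4]
tcp_rot: [-179.9, 0.0, 88.8]
ft_force: [-42.1, -13.0, 77.7]
finger_gap: 49.0
```

Emit:
{"name": "jog_arm", "arguments": {"targets": [[0,0,0,0,0,0,0.3],[0,0,0,0,0,0,0.25],[0,0,0.003,0,0,0,0.25],[0,0,0.003,0,0,0,0.25],[0,0,0.003,0,0,0,0.25]]}}

```text
time: 26.4
tool_pos: [577.5, 204.2, -1.8]
tcp_rot: [-179.9, 0.0, 88.8]
ft_force: [0.6, -0.3, 0.3]
finger_gap: 64.1
```

```bash
python3 - <<'E'
from h import *
d=r.snapshot("wrist"); save(d,"w26")
s=r.sense();print(s["tool_pos"],s["tcp_rot"],s["finger_gap"],s["ft_force"])
save(r.snapshot("scene"),"s26",(200,210,370,350),4)
E
```

```text
[577.50225951 204.20792157  -1.74645772] [-1.79906924e+02  2.50054261e-02  8.87966330e+01] 63.67580241053776 [0.16882697 0.51385398 0.57385406]
```

View pics/s26.png

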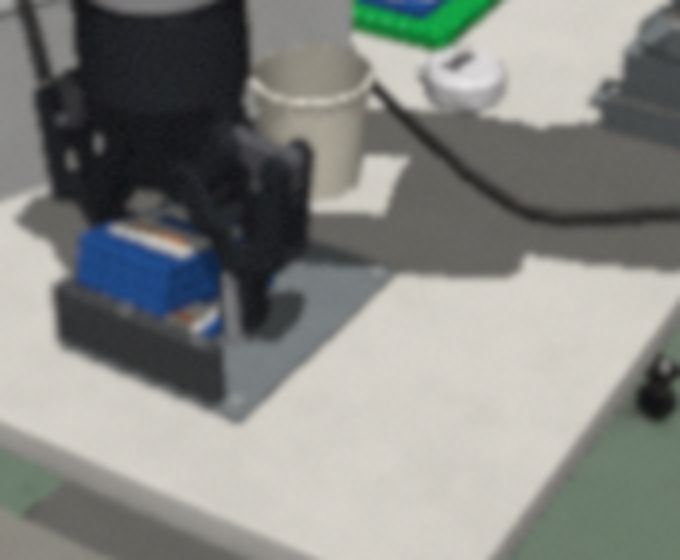

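View pics/w26.png

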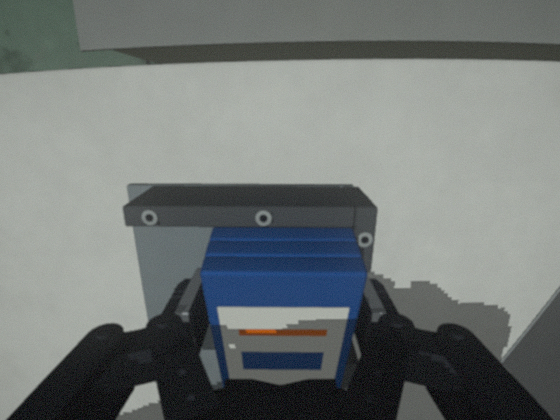

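Emit:
{"name": "jog_arm", "arguments": {"targets": [[0,0,0,0,0,0,0.05],[0,0,0,0,0,0,0.05],[0,0,-0.02,0,0,0,0.05],[0,0,-0.06,0,0,0,0.05],[0,0,-0.1,0,0,0,0.05]]}}

```text
time: 26.92
tool_pos: [576.0, 203.8, 98.0]
tcp_rot: [-179.7, 0.1, 88.8]
ft_force: [1.3, 1.8, 0.6]
finger_gap: 80.9
```

Emit:
{"name": "jog_arm", "arguments": {"targets": [[-0.03,-0.01,-0.02,0,0,0,0.05],[-0.06,-0.02,-0.02,0,0,0,0.05],[-0.06,-0.02,-0.02,0,0,0,0],[-0.06,-0.02,-0.02,0,0,0,0]]}}

```text
time: 27.25
tool_pos: [556.9, 143.6, 119.9]
tcp_rot: [180.0, -0.0, 88.7]
ft_force: [0.4, 0.5, -0.4]
finger_gap: 85.5
```

```bash
python3 - <<'E'
from h import *
d=r.snapshot("wrist"); save(d,"w27",(160,20,360,240),3.5)
s=r.sense();print(s["tool_pos"],s["tcp_rot"],s["finger_gap"],s["ft_force"])
save(r.snapshot("scene"),"s27",(200,210,370,350),4)
E
```

```text
[556.87746094 144.49451699 119.45216703] [ 1.79986928e+02 -2.03168413e-02  8.87232866e+01] 85.4710788907113 [-0.03054463  0.18866237  0.2259367 ]
```

View pics/s27.png

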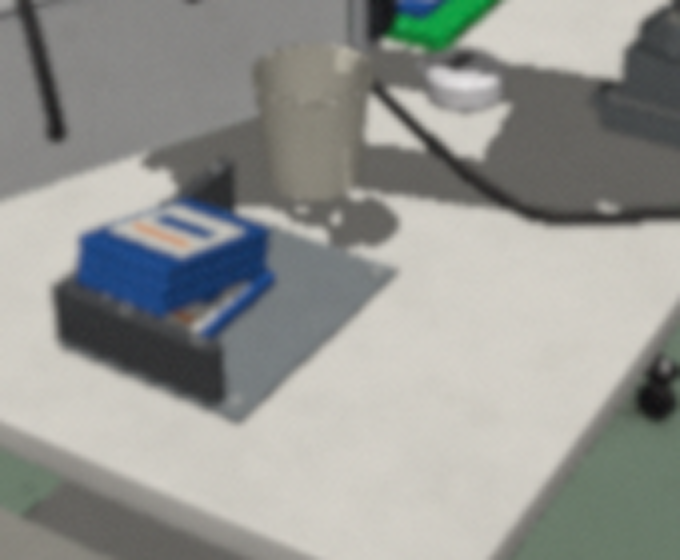

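View pics/w27.png

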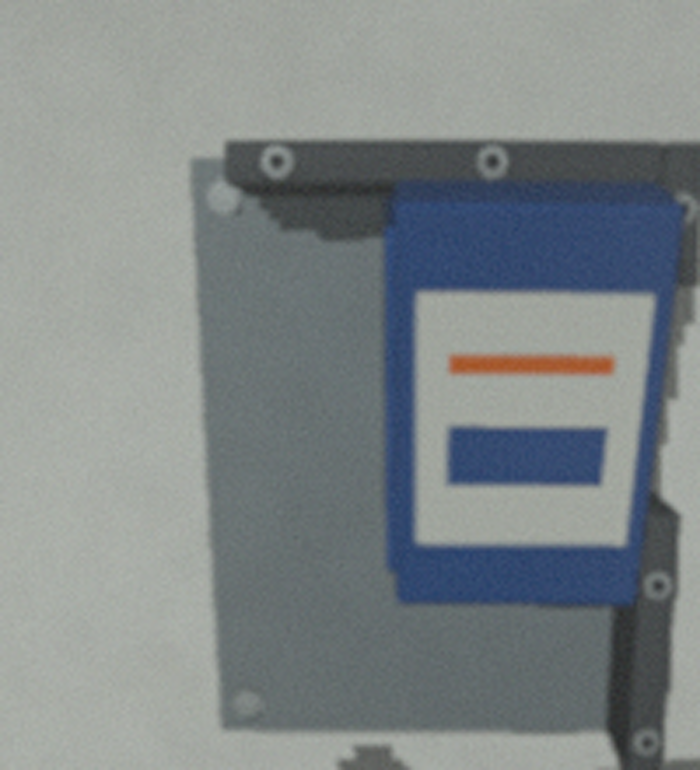

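Emit:
{"name": "jog_arm", "arguments": {"targets": [[0.03,0.01,0.0,0,0,0,0],[0.0593,0.0195,0.02,0,0,0,0.05],[0.0593,0.0195,0.06,0,0,0,0.1],[0.0593,0.0195,0.09,0,0,0,0.15],[0.0593,0.0195,0.1,0,0,0,0.2]], "newtons": 20}}

```text
time: 27.77
tool_pos: [573.3, 204.2, 12.7]
tcp_rot: [-179.5, 0.1, 88.9]
ft_force: [-1.5, 0.3, -1.5]
finger_gap: 68.2
```

Emit:
{"name": "jog_arm", "arguments": {"targets": [[0,0,0,0,0,0,0.3],[0,0,0,0,0,0,0.4],[0,0,0,0,0,0,0.5],[0,0,0,0,0,0,0.5],[0,0,0,0,0,0,0.5]]}}

```text
time: 28.18
tool_pos: [578.5, 204.0, 21.1]
tcp_rot: [179.9, -0.1, 88.8]
ft_force: [-3.9, 0.4, -0.0]
finger_gap: 49.4
```

```bash
python3 - <<'E'
from h import *
d=r.snapshot("wrist"); save(d,"w28")
s=r.sense();print(s["tool_pos"],s["tcp_rot"],s["finger_gap"],s["ft_force"])
E
```

```text
[578.46812776 204.00494538  21.01881178] [ 1.79892625e+02 -5.22382244e-02  8.87822321e+01] 49.73932724249885 [-3.3958396   0.77044388 -0.65355673]
```

View pics/w28.png

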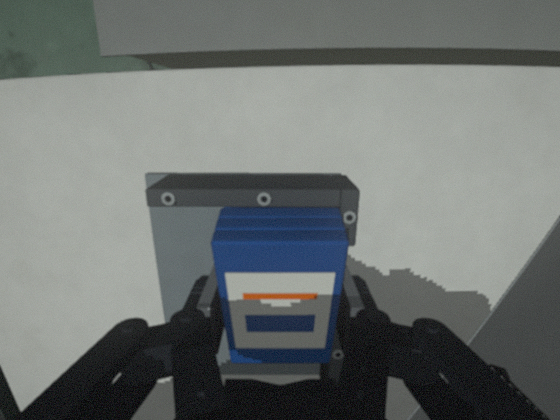

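Emit:
{"name": "jog_arm", "arguments": {"targets": [[0,0,0,0,0,0,0.6],[0,0,-0.006,0,0,0,0.6],[-0.004,-0.003,-0.01,0,0,0,0.6],[-0.009,-0.005,-0.01,0,0,0,0.6],[-0.009,-0.005,-0.01,0,0,0,0.6]], "newtons": 50}}

```text
time: 28.65
tool_pos: [572.8, 193.9, 30.2]
tcp_rot: [179.9, 0.0, 88.8]
ft_force: [-0.3, 0.1, -1.3]
finger_gap: 49.1
```

```bash
python3 - <<'E'
from h import *
d=r.snapshot("wrist"); save(d,"w29")
s=r.sense();print(s["tool_pos"],s["tcp_rot"],s["finger_gap"],s["ft_force"])
save(r.snapshot("scene"),"s29",(200,210,370,350),4)
E
```

```text
[572.59815496 194.12387987  29.76930573] [1.79960237e+02 5.75405540e-04 8.87576181e+01] 48.92359045742683 [ 0.06490567  0.26757248 -1.71376284]
```

View pics/w29.png

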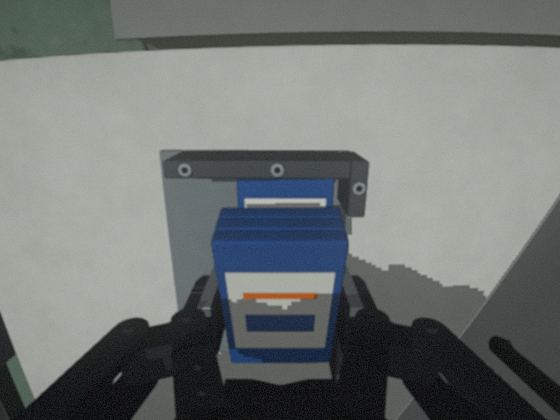

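View pics/s29.png

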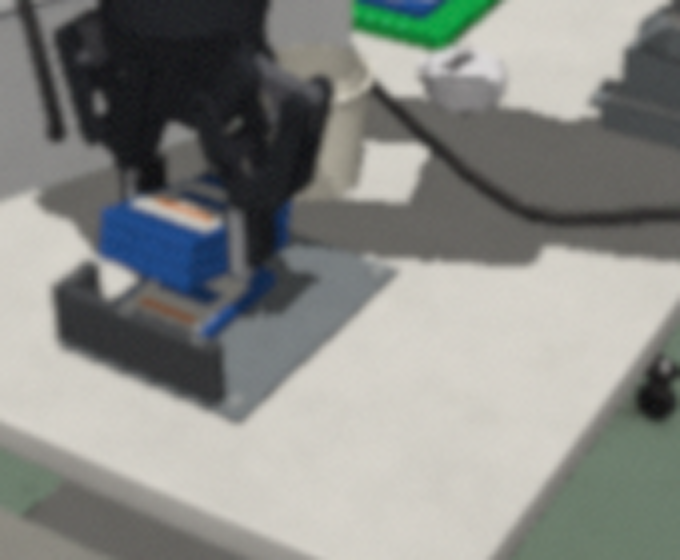

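Emit:
{"name": "jog_arm", "arguments": {"targets": [[0,0,0.005,0,0,0,0.6],[0,0,0.01,0,0,0,0.6],[0,0,0.013,0,0,0,0.6],[0,0,0.016,0,0,0,0.6],[0,0,0.019,0,0,0,0.6]], "newtons": 20}}

```text
time: 29.17
tool_pos: [574.0, 196.2, 12.6]
tcp_rot: [179.8, -0.1, 88.8]
ft_force: [-4.5, 4.4, 20.2]
finger_gap: 49.1
```

```bash
python3 - <<'E'
from h import *
d=r.snapshot("wrist"); save(d,"w30")
s=r.sense();print(s["tool_pos"],s["tcp_rot"],s["finger_gap"],s["ft_force"])
save(r.snapshot("scene"),"s30",(200,210,370,350),4)
E
```

```text
[574.1137063  196.30656229  12.29570109] [ 1.79817289e+02 -1.16128992e-01  8.88248364e+01] 49.146970317816205 [-5.19950495  2.31755888 16.76467855]
```

View pics/w30.png

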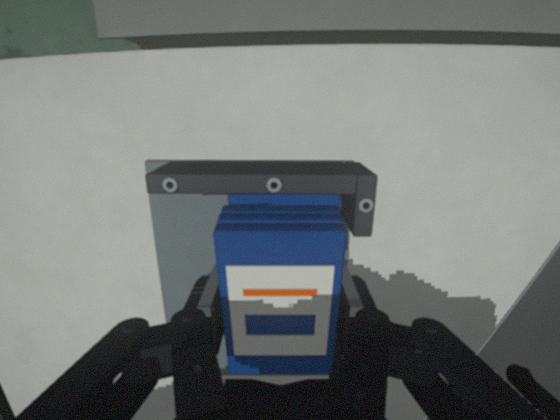

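View pics/s30.png

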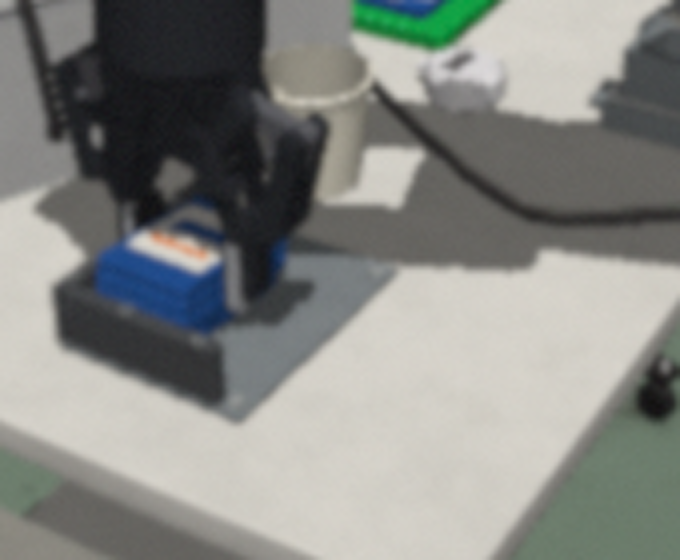

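Emit:
{"name": "jog_arm", "arguments": {"targets": [[0,0,0.003,0,0,0,0.6],[0,0,0.005,0,0,0,0.6],[0,0,0.005,0,0,0,0.35],[0,0,0.005,0,0,0,0.25],[0,0,0.005,0,0,0,0.2]]}}

```text
time: 29.68
tool_pos: [572.0, 194.7, 4.6]
tcp_rot: [-179.9, 0.0, 88.8]
ft_force: [0.4, 0.4, -0.6]
finger_gap: 68.5
```

```bash
python3 - <<'E'
from h import *
d=r.snapshot("wrist"); save(d,"w31")
s=r.sense();print(s["tool_pos"],s["tcp_rot"],s["finger_gap"],s["ft_force"])
save(r.snapshot("scene"),"s31",(200,210,370,350),4)
E
```

```text
[571.94177757 194.65544135   4.58625637] [-1.79933776e+02  2.09546170e-02  8.87974165e+01] 68.36213803370302 [-1.05092138  0.10018395  0.42406134]
```

View pics/w31.png

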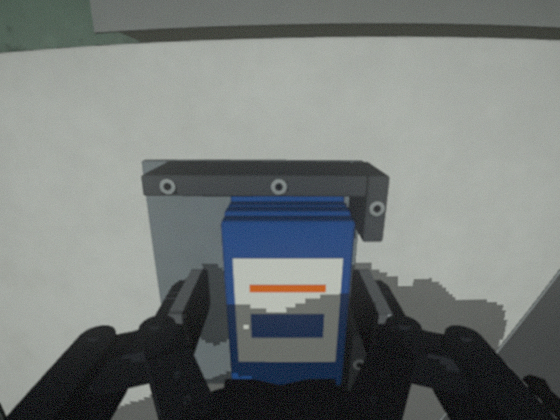

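View pics/s31.png

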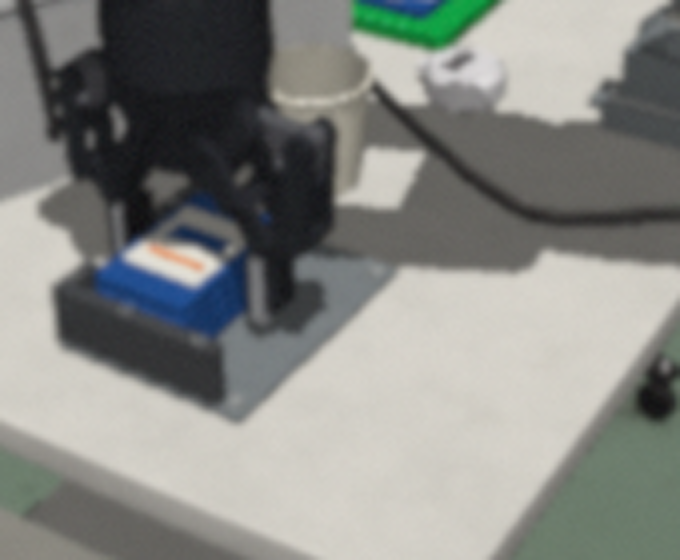

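Emit:
{"name": "jog_arm", "arguments": {"targets": [[0,0.003,0.003,0,0,0,0.2],[0,0.005,0.0065,0,0,0,0.3],[0,0.005,0.0075,0,0,0,0.4],[0,0.005,0.0075,0,0,0,0.5],[0,0.005,0.0075,0,0,0,0.6]], "newtons": 30}}

```text
time: 30.2
tool_pos: [578.4, 195.3, 1.0]
tcp_rot: [180.0, -0.0, 88.8]
ft_force: [-13.7, -1.7, 28.3]
finger_gap: 49.8
```

Emit:
{"name": "jog_arm", "arguments": {"targets": [[0,0.001,0,0,0,0,0.6],[0,0.002,0,0,0,0,0.6],[0,0.002,0,0,0,0,0.6]]}}

```text
time: 30.45
tool_pos: [578.5, 195.3, 1.0]
tcp_rot: [-179.8, -0.0, 88.8]
ft_force: [-26.3, -2.7, 39.4]
finger_gap: 49.5
```

```bash
python3 - <<'E'
from h import *
d=r.snapshot("wrist"); save(d,"w32")
s=r.sense();print(s["tool_pos"],s["tcp_rot"],s["finger_gap"],s["ft_force"])
E
```

```text
[578.42707158 195.26842207   0.95598628] [-1.79822333e+02 -1.00369657e-02  8.88108659e+01] 49.38721625622666 [-26.75594936  -3.37124411  38.53910874]
```

View pics/w32.png

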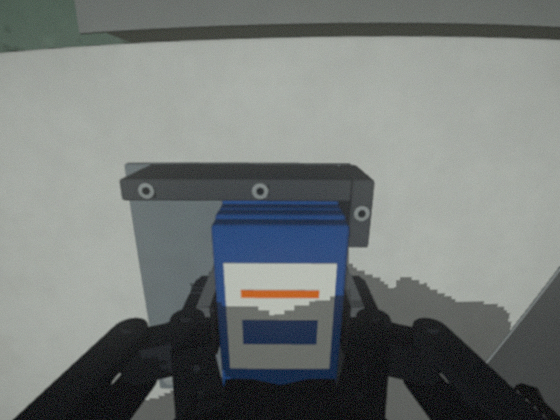

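Emit:
{"name": "jog_arm", "arguments": {"targets": [[0,-0.003,-0.003,0,0,0,0.6],[0,-0.003,-0.003,0,0,0,0.3],[0,-0.003,-0.003,0,0,0,0.15],[0,-0.003,-0.03,0,0,0,0.1],[0,-0.003,-0.065,0,0,0,0.1]]}}

```text
time: 30.92
tool_pos: [573.1, 193.6, 58.4]
tcp_rot: [-179.5, 0.1, 88.8]
ft_force: [0.3, 0.9, -0.1]
finger_gap: 76.6
```

Emit:
{"name": "jog_arm", "arguments": {"targets": [[0,0,-0.03,0,0,0,0.2],[-0.03,0,-0.03,0,0,0,0.5],[-0.06,0,-0.03,0,0,0,1],[-0.06,0,-0.03,0,0,0,1],[-0.06,0,-0.03,0,0,0,1]]}}

```text
time: 31.33
tool_pos: [575.2, 133.2, 92.2]
tcp_rot: [-180.0, 0.0, 88.6]
ft_force: [-0.3, 0.7, -0.1]
finger_gap: 20.1
```

Emit:
{"name": "jog_arm", "arguments": {"targets": [[0,0,0,0,0,0,1],[0,0,0,0,0,0,1],[0,0,0,0,0,0,1]]}}

```text
time: 31.58
tool_pos: [575.0, 135.5, 92.3]
tcp_rot: [-180.0, -0.0, 88.8]
ft_force: [0.2, -0.3, -0.1]
finger_gap: -0.4
```

```bash
python3 - <<'E'
from h import *
d=r.snapshot("wrist"); save(d,"w33",(160,20,360,240),3.5)
s=r.sense();print(s["tool_pos"],s["tcp_rot"],s["finger_gap"],s["ft_force"])
for p in plates(d,36,200): print(p)
print(to(577,140,6,88.8))
E
```

```text
[575.0253672  135.51590866  92.43067116] [-1.79967811e+02 -2.25455280e-03  8.88532874e+01] -0.08552029347979954 [ 0.76322393 -0.0867777  -0.26066467]
(array([278., 128.]), 577.1, 199.2, 49.2, 84.0, 88.7)
[0.0045 0.0019 0.0864 0.0009]
```

View pics/w33.png

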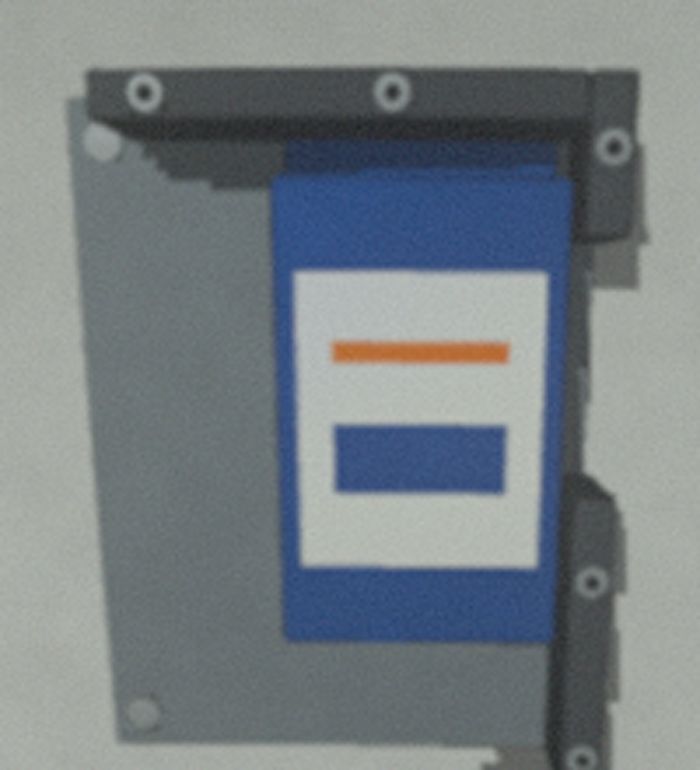

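Emit:
{"name": "jog_arm", "arguments": {"targets": [[0,0.002,0.03,0,0,0,1],[0,0.002,0.065,0,0,0,1],[0,0.002,0.08,0,0,0,1],[0,0.002,0.086,0,0,0,1],[0,0.002,0.086,0,0,0,1]]}}

```text
time: 32.05
tool_pos: [575.5, 135.1, 5.6]
tcp_rot: [-179.8, 0.0, 88.8]
ft_force: [0.8, -0.7, 1.3]
finger_gap: -0.4
```

Emit:
{"name": "jog_arm", "arguments": {"targets": [[0.003,0,0,0,0,0,1],[0.006,0,0,0,0,0,1],[0.009,0,0,0,0,0,1],[0.012,0,0,0,0,0,1],[0.015,0,0,0,0,0,1]]}}

```text
time: 32.47
tool_pos: [578.0, 150.1, 7.4]
tcp_rot: [179.9, 0.0, 88.8]
ft_force: [0.4, -1.8, 1.3]
finger_gap: -0.1
```

Emit:
{"name": "jog_arm", "arguments": {"targets": [[0.002,0,0,0,0,0,1],[0.004,0,0,0,0,0,1],[0.006,0,0,0,0,0,1],[0.007,0,0,0,0,0,1]]}}

```text
time: 32.8
tool_pos: [577.8, 154.3, 7.1]
tcp_rot: [-180.0, 0.2, 88.8]
ft_force: [-2.2, -17.7, 6.3]
finger_gap: 0.0
```

Emit:
{"name": "jog_arm", "arguments": {"targets": [[0.001,0,0,0,0,0,1],[-0.008,0,0,0,0,0,1],[-0.012,0,-0.03,0,0,0,0.6],[-0.012,0,-0.07,0,0,0,0.2],[-0.012,0,-0.11,0,0,0,0]]}}

```text
time: 33.22
tool_pos: [575.7, 144.3, 116.3]
tcp_rot: [-179.8, 0.0, 88.8]
ft_force: [1.1, -0.7, 0.3]
finger_gap: 35.8
```

Emit:
{"name": "jog_arm", "arguments": {"targets": [[0,0,-0.01,0,0,0,0],[0,0,-0.01,0,0,0,0],[0,0,-0.01,0,0,0,0]]}}

```text
time: 33.47
tool_pos: [578.2, 145.0, 128.1]
tcp_rot: [179.9, -0.0, 88.8]
ft_force: [-0.8, -0.5, 0.2]
finger_gap: 72.5
```

```bash
python3 - <<'E'
from h import *
d=r.snapshot("wrist"); save(d,"w34",(160,20,360,240),3.5)
s=r.sense();print(s["tool_pos"],s["tcp_rot"],s["finger_gap"],s["ft_force"])
for p in plates(d,36,200): print(p)
print(to(578.2,204,50,88.8))
save(r.snapshot("scene"),"s34",(200,210,370,350),4)
E
```

```text
[577.08678366 144.80057764 126.32810545] [-1.79974243e+02 -1.20588461e-02  8.88025886e+01] 79.0095763961039 [-0.42993811 -0.05591203 -0.20020847]
(array([273., 132.]), 576.2, 205.2, 48.6, 78.6, 89.3)
[ 0.0592 -0.0001  0.0763  0.    ]
```

View pics/w34.png

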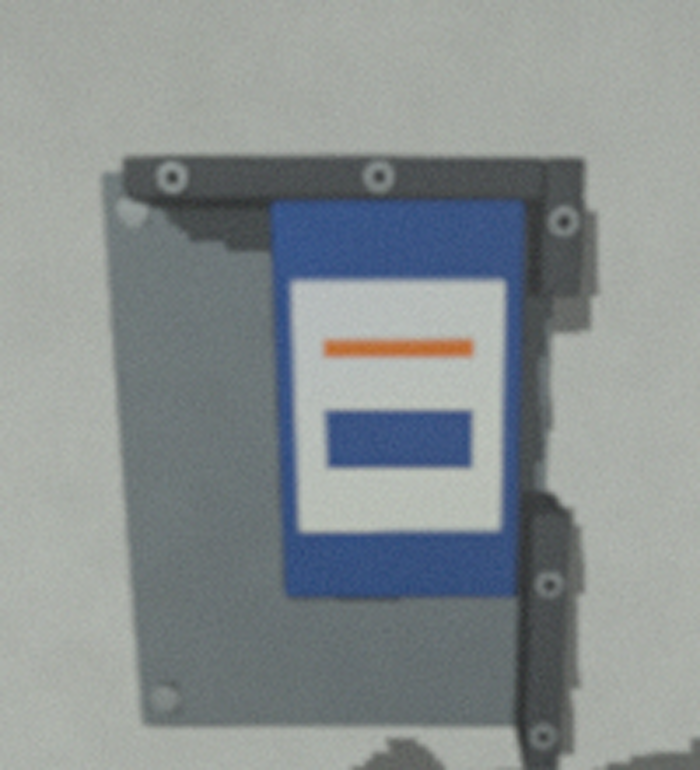

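View pics/s34.png

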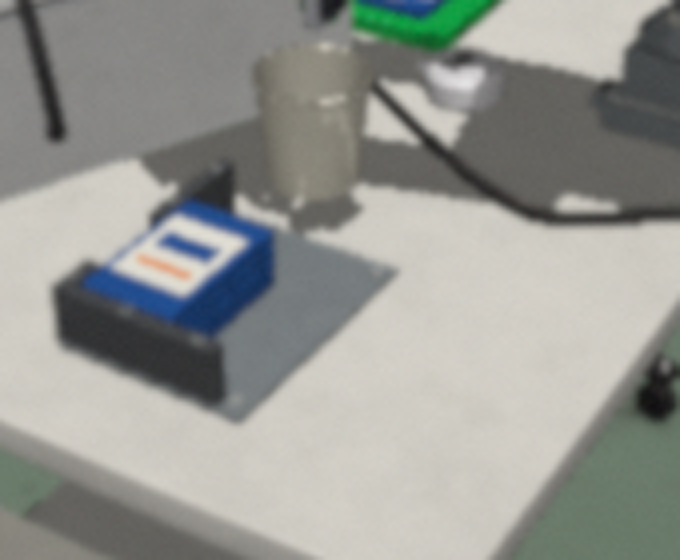

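Emit:
{"name": "jog_arm", "arguments": {"targets": [[0.03,0,0.01,0,0,0,0],[0.0592,0.0005,0.02,0,0,0,0.1],[0.0592,0.0005,0.06,0,0,0,0.1],[0.0592,0.0005,0.08,0,0,0,0.15],[0.0592,0.0005,0.08,0,0,0,0.15]]}}

```text
time: 33.98
tool_pos: [573.1, 203.0, 38.5]
tcp_rot: [-179.3, 0.2, 88.9]
ft_force: [-0.4, 0.8, -0.8]
finger_gap: 72.8
```

Emit:
{"name": "jog_arm", "arguments": {"targets": [[0,0,0.01,0,0,0,0.15],[0,0,0.03,0,0,0,0.2],[0,0,0.0435,0,0,0,0.25],[0,0,0.0445,0,0,0,0.3],[0,0,0.0445,0,0,0,0.3]]}}

```text
time: 34.4
tool_pos: [578.6, 203.4, 1.8]
tcp_rot: [-179.9, 0.0, 88.8]
ft_force: [-0.4, -0.4, 0.2]
finger_gap: 59.9
```

Emit:
{"name": "jog_arm", "arguments": {"targets": [[0,0,0,0,0,0,0.45],[0,0,0,0,0,0,0.6],[0,0,0,0,0,0,0.7],[0,0.001,0,0,0,0,0.7],[0,0.002,0,0,0,0,0.7]], "newtons": 60}}

```text
time: 34.82
tool_pos: [578.6, 203.9, 3.5]
tcp_rot: [-179.7, 0.0, 88.8]
ft_force: [-24.8, -2.7, 16.5]
finger_gap: 49.5
```

```bash
python3 - <<'E'
from h import *
d=r.snapshot("wrist"); save(d,"w35")
s=r.sense();print(s["tool_pos"],s["tcp_rot"],s["finger_gap"],s["ft_force"])
E
```

```text
[578.55266059 203.87990039   3.51117077] [-1.79668675e+02  3.54110202e-02  8.87934508e+01] 49.09339570523608 [-18.79146623  -2.53408567  12.35121038]
```

View pics/w35.png

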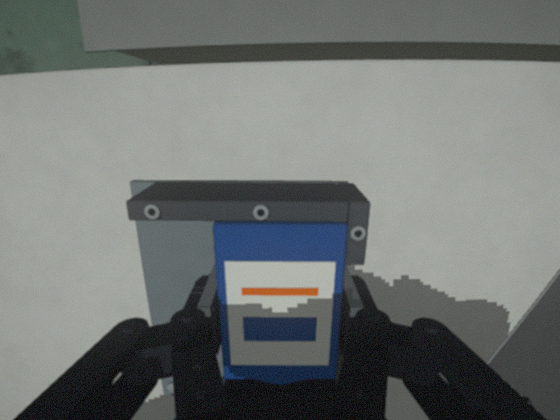

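Emit:
{"name": "jog_arm", "arguments": {"targets": [[0,-0.002,0,0,0,0,0.4],[0,-0.002,0.001,0,0,0,0.37],[0,-0.002,0.003,0,0,0,0.37],[0,-0.002,0.004,0,0,0,0.37],[0,-0.002,0.004,0,0,0,0.37]], "newtons": 60}}

```text
time: 35.28
tool_pos: [580.4, 204.1, 0.3]
tcp_rot: [179.9, -0.0, 88.8]
ft_force: [-3.8, -1.2, 9.7]
finger_gap: 53.7
```

Emit:
{"name": "jog_arm", "arguments": {"targets": [[0,0,0,0,0,0,0.37],[0,0,0,0,0,0,0.37]]}}

```text
time: 35.45
tool_pos: [580.4, 204.2, 0.3]
tcp_rot: [179.9, -0.0, 88.8]
ft_force: [-4.2, -1.4, 9.8]
finger_gap: 53.5
```

Emit:
{"name": "jog_arm", "arguments": {"targets": [[0,0.001,0,0,0,0,0.45],[0,0.001,0,0,0,0,0.6],[0,0.001,0,0,0,0,0.7],[0,0.001,0,0,0,0,0.7],[0,0.001,0,0,0,0,0.7]], "newtons": 100}}

```text
time: 35.87
tool_pos: [578.7, 204.2, 1.2]
tcp_rot: [-179.8, 0.0, 88.8]
ft_force: [-26.4, -3.8, 32.6]
finger_gap: 48.9
```

Emit:
{"name": "jog_arm", "arguments": {"targets": [[0.001,0,0,0,0,0,0.7],[0.002,0,0,0,0,0,0.7],[0.002,0,0,0,0,0,0.7],[0.001,0,0,0,0,0,0.7]]}}

```text
time: 36.2
tool_pos: [578.6, 204.2, 1.2]
tcp_rot: [-179.8, 0.1, 88.8]
ft_force: [-26.9, -4.4, 33.2]
finger_gap: 48.9
```

Emit:
{"name": "jog_arm", "arguments": {"targets": [[0,-0.004,-0.001,0,0,0,0.7],[-0.001,-0.008,-0.003,0,0,0,0.7],[-0.002,-0.011,-0.008,0,0,0,0.7],[-0.003,-0.012,-0.016,0,0,0,0.7],[-0.003,-0.012,-0.02,0,0,0,0.7]]}}

```text
time: 36.62
tool_pos: [568.1, 202.1, 19.2]
tcp_rot: [180.0, -0.0, 88.8]
ft_force: [0.2, -0.1, -1.7]
finger_gap: 49.0
```

```bash
python3 - <<'E'
from h import *
d=r.snapshot("wrist"); save(d,"w36")
s=r.sense();print(s["tool_pos"],s["tcp_rot"],s["finger_gap"],s["ft_force"])
save(r.snapshot("scene"),"s36",(200,210,370,350),4)
E
```

```text
[569.11637887 202.40379357  20.25771681] [ 1.79877908e+02 -4.08453850e-02  8.88013967e+01] 48.92078100421515 [ 1.48899299  1.43704761 -0.57495225]
```

View pics/s36.png

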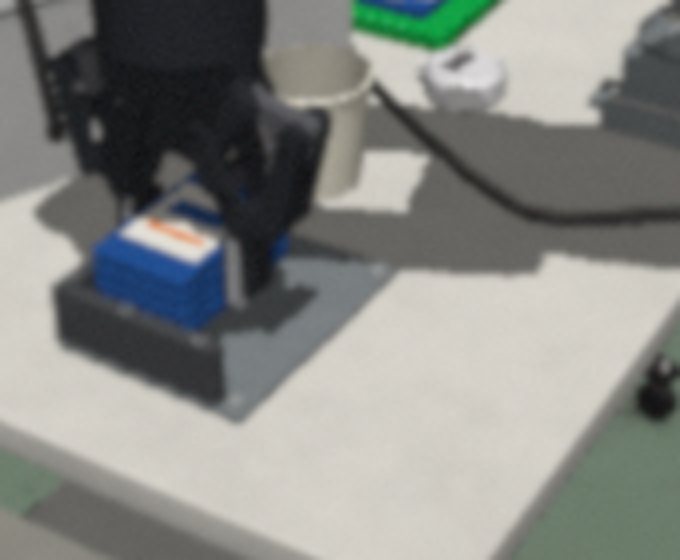

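View pics/w36.png

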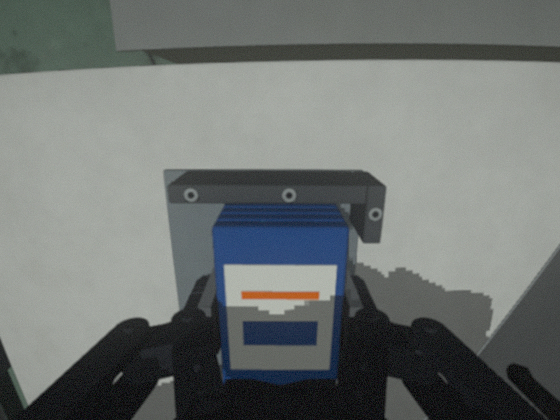

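Emit:
{"name": "jog_arm", "arguments": {"targets": [[-0.001,-0.012,-0.008,0,0,0,0.7],[-0.003,-0.03,-0.016,0,0,0,0.7],[-0.008,-0.05,-0.018,0,0,0,0.7],[-0.02,-0.064,-0.018,0,0,0,0.7],[-0.045,-0.064,-0.018,0,0,0,0.7]]}}

```text
time: 37.13
tool_pos: [500.7, 160.1, 36.0]
tcp_rot: [-179.9, -0.0, 89.0]
ft_force: [0.6, -1.7, -1.9]
finger_gap: 48.6
```

Emit:
{"name": "jog_arm", "arguments": {"targets": [[-0.028,0.001,0,0,0,0,0.7],[-0.056,0.001,0,0,0,0,0.7],[-0.085,0.002,0,0,0,0,0.7],[-0.113,0.002,0,0,0,0,0.7],[-0.135,0.003,0,0,0,0,0.7]]}}

```text
time: 37.55
tool_pos: [503.3, 21.6, 36.4]
tcp_rot: [180.0, 0.0, 88.8]
ft_force: [0.7, -0.3, -2.1]
finger_gap: 49.1
```

```bash
python3 - <<'E'
from h import *
d=r.snapshot("wrist"); save(d,"w37")
s=r.sense();print(s["tool_pos"],s["tcp_rot"],s["finger_gap"],s["ft_force"])
save(r.snapshot("scene"),"s37",(240,200,410,340),4)
E
```

```text
[503.63860005  18.55556104  36.5398677 ] [1.79964835e+02 1.30538414e-01 8.87236928e+01] 48.94705175909063 [ 0.34223344 -2.617803   -1.29652731]
```

View pics/s37.png

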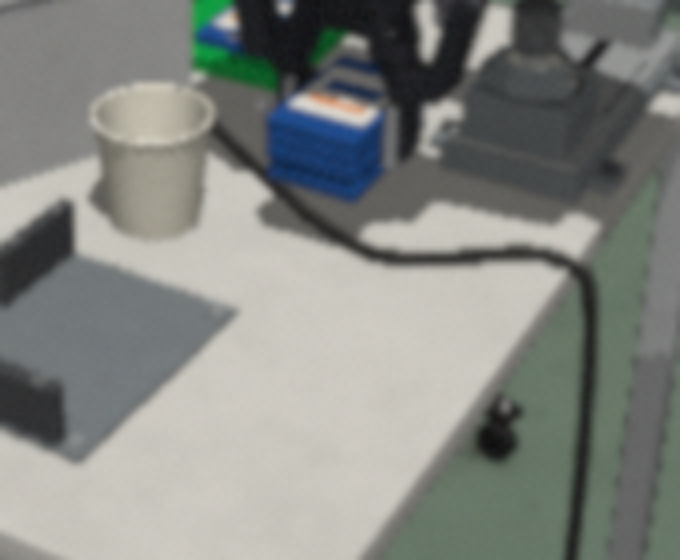

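View pics/w37.png

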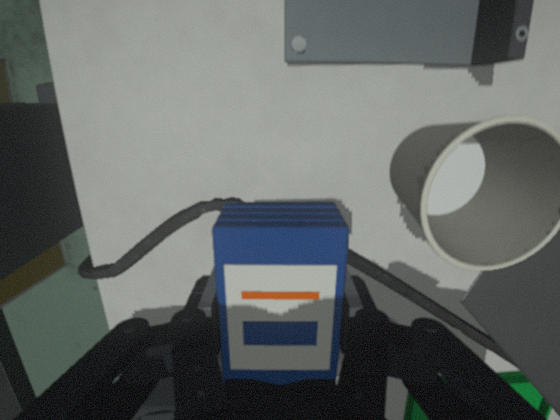

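Emit:
{"name": "jog_arm", "arguments": {"targets": [[-0.02,0.012,0,0,0,0,0.7],[-0.045,0.026,0,0,0,0,0.7],[-0.073,0.04,0,0,0,0,0.7],[-0.1,0.0486,0,0,0,0,0.7],[-0.128,0.0486,0,0,0,0,0.7]]}}

```text
time: 38.07
tool_pos: [551.4, -106.3, 36.9]
tcp_rot: [179.9, 0.0, 88.8]
ft_force: [1.0, -0.6, -2.3]
finger_gap: 48.6
```

Emit:
{"name": "jog_arm", "arguments": {"targets": [[-0.025,0.001,0,0,0,0,0.7],[-0.04,0.001,0,0,0,-0.01,0.7],[-0.044,0.001,0,0,0,-0.015,0.7],[-0.044,0.001,0,0,0,-0.015,0.7],[-0.044,0.001,0,0,0,-0.015,0.7]]}}

```text
time: 38.48
tool_pos: [549.4, -148.7, 36.2]
tcp_rot: [-180.0, -0.0, 89.6]
ft_force: [0.5, 0.1, -1.5]
finger_gap: 49.1
```

```bash
python3 - <<'E'
from h import *
d=r.snapshot("wrist"); save(d,"w38")
s=r.sense();print(s["tool_pos"],s["tcp_rot"],s["finger_gap"],s["ft_force"])
save(r.snapshot("scene"),"s38",(280,150,450,290),4)
save(r.snapshot("top"),"t38",(280,130,430,310),4)
E
```

```text
[ 549.40505926 -148.37547104   36.22081922] [-1.79988796e+02 -3.48516731e-02  8.96788519e+01] 48.56907935660029 [ 0.40111646 -0.1635141  -1.06753909]
```

View pics/w38.png

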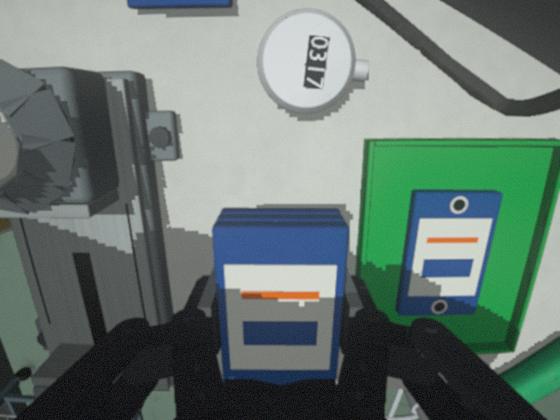

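View pics/s38.png

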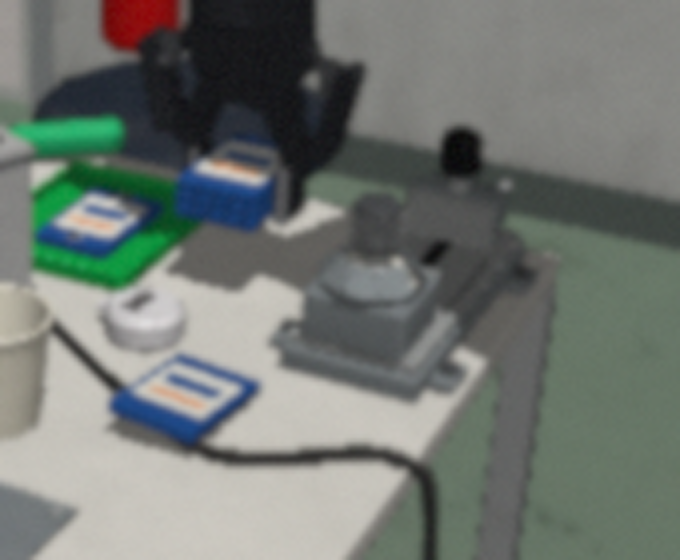

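View pics/t38.png

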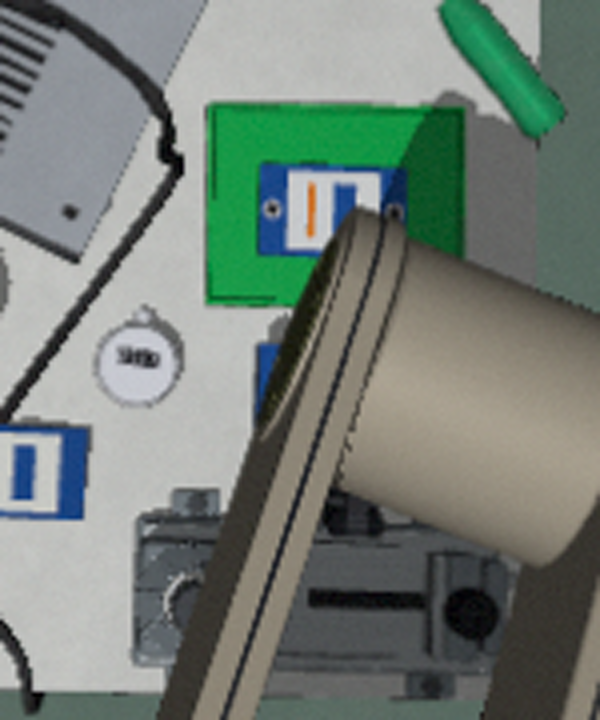

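Emit:
{"name": "jog_arm", "arguments": {"targets": [[-0.0106,0,0,0,0,0,0.7],[-0.0106,-0.025,0,0,0,0,0.7],[-0.0106,-0.055,0,0,0,0,0.7],[-0.0106,-0.085,0,0,0,0,0.7],[-0.0106,-0.1075,0,0,0,0,0.7]]}}

```text
time: 39.05
tool_pos: [439.7, -159.3, 35.8]
tcp_rot: [-179.9, -0.0, 89.7]
ft_force: [-1.2, 0.5, -0.8]
finger_gap: 49.0
```

Emit:
{"name": "jog_arm", "arguments": {"targets": [[0,0,0,0,0,0,0.7],[0,0,0,0,0,0,0.7],[0,0,0,0,0,0,0.7],[0,0,0.008,0,0,0,0.7],[0,0,0.011,0,0,0,0.7]]}}

```text
time: 39.47
tool_pos: [442.6, -159.6, 24.9]
tcp_rot: [180.0, 0.0, 89.7]
ft_force: [-0.7, 0.9, -1.5]
finger_gap: 48.8
```

```bash
python3 - <<'E'
from h import *
d=r.snapshot("wrist"); save(d,"w39")
s=r.sense();print(s["tool_pos"],s["tcp_rot"],s["finger_gap"],s["ft_force"])
save(r.snapshot("scene"),"s39",(280,150,450,290),4)
E
```

```text
[ 441.71013332 -159.22372098   24.01914543] [-1.79932816e+02 -3.48499330e-02  8.96835192e+01] 48.88694139428116 [-0.98544819  0.04215549 -2.78162624]
```

View pics/w39.png

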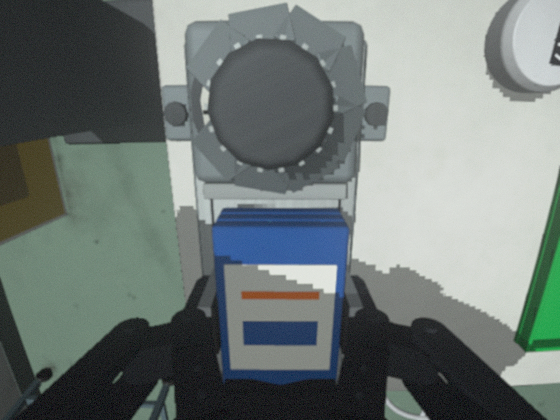

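View pics/s39.png

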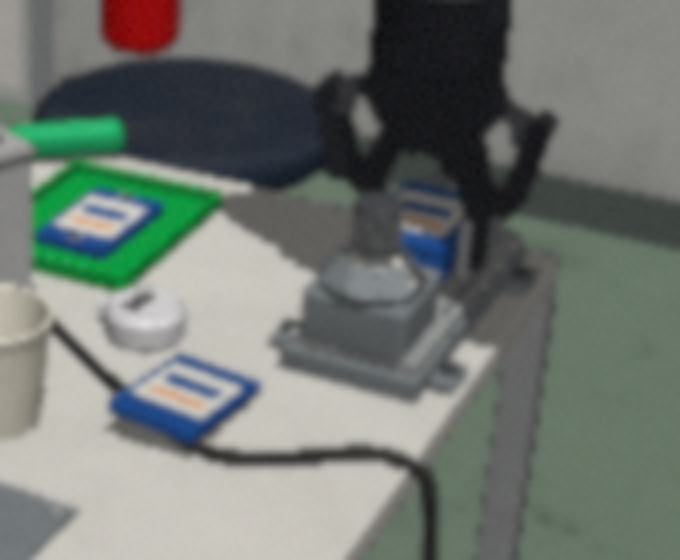

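Emit:
{"name": "jog_arm", "arguments": {"targets": [[0,0,0.003,0,0,0,0.7],[0,0,0.0045,0,0,0,0.6],[0,0,0.0045,0,0,0,0.44],[0,0,0.0045,0,0,0,0.4],[0,0,0.0045,0,0,0,0.35]], "newtons": 20}}

```text
time: 39.98
tool_pos: [442.1, -159.7, 21.2]
tcp_rot: [180.0, 0.0, 89.7]
ft_force: [0.3, 0.8, -1.0]
finger_gap: 55.7
```

```bash
python3 - <<'E'
from h import *
d=r.snapshot("wrist"); save(d,"w40")
s=r.sense();print(s["tool_pos"],s["tcp_rot"],s["finger_gap"],s["ft_force"])
E
```

```text
[ 442.12624642 -159.68717633   21.21309418] [1.79961545e+02 1.70646804e-02 8.96567049e+01] 55.531378248791 [-0.73053009  0.35516212  0.51843194]
```

View pics/w40.png

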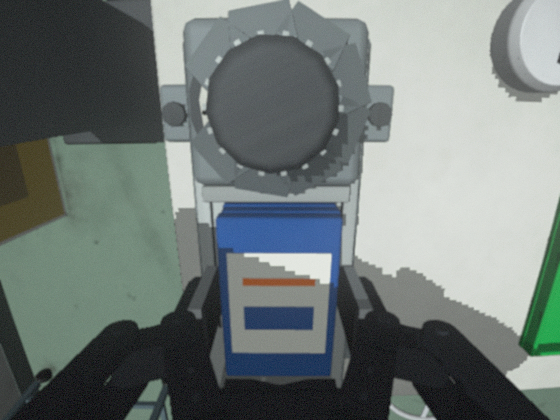

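Emit:
{"name": "jog_arm", "arguments": {"targets": [[0,0,0,0,0,0,0.2],[0,0,-0.02,0,0,0,0.1],[0,0,-0.06,0,0,0,0],[0,0,-0.1,0,0,0,0],[0.03,0.02,-0.13,0,0,0,0]]}}

```text
time: 40.45
tool_pos: [459.3, -136.3, 151.3]
tcp_rot: [179.9, 0.2, 89.4]
ft_force: [1.5, -0.5, 0.2]
finger_gap: 85.7
```

Emit:
{"name": "jog_arm", "arguments": {"targets": [[0.035,0.02,-0.01,0,0,0,0],[0.07,0.03,-0.01,0,0,0,0],[0.07,0.03,-0.01,0,0,0,0],[0.07,0.03,-0.01,0,0,0,0],[0.07,0.03,-0.01,0,0,0,0]]}}

```text
time: 40.87
tool_pos: [489.9, -63.2, 157.3]
tcp_rot: [-180.0, 0.0, 89.7]
ft_force: [-0.3, -0.5, 0.2]
finger_gap: 85.4
```

```bash
python3 - <<'E'
from h import *
d=r.snapshot("wrist"); save(d,"w41")
s=r.sense();print(s["tool_pos"],s["tcp_rot"],s["finger_gap"],s["ft_force"])
for p in plates(d,8,200): print(p)
t=r.snapshot("top"); print([p for p in plates(t,8)])
E
```

```text
[489.65795247 -63.72948214 157.19321729] [-1.79958797e+02  1.88269726e-02  8.96502001e+01] 85.88800650639303 [ 0.08749369 -0.1308798   0.30041677]
(array([229., 302.]), 436.1, -183.5, 57.2, 96.4, 89.7)
(array([433., 258.]), 649.7, -140.2, 50.5, 55.5, 91.3)
(array([313., 110.]), 519.7, 12.5, 9.2, 27.9, 0.0)
(array([314.,  99.]), 519.5, 20.1, 49.3, 78.2, 90.4)
[(array([364., 182.]), 647.6, -151.4, 48.7, 78.7, 89.7)]
```

View pics/w41.png

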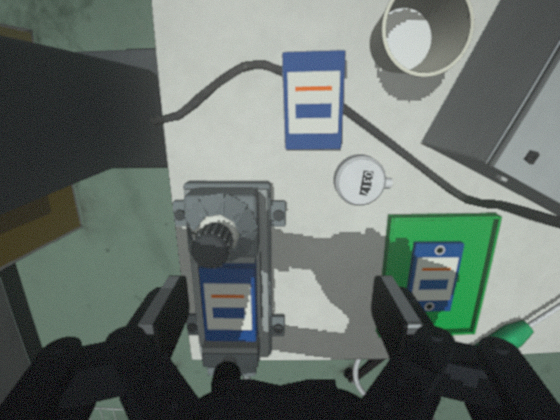

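```bash
python3 - <<'E'
from h import *
d=r.snapshot("wrist"); save(d,"w42",(250,30,390,170),5)
save(r.snapshot("scene"),"s42",(290,225,360,275),10)
E
```

```text
(no output)
```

View pics/w42.png

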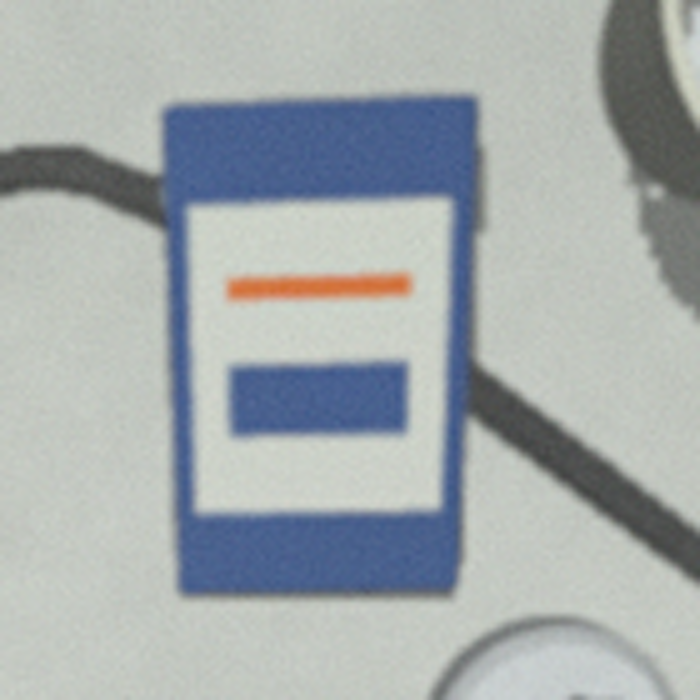

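View pics/s42.png

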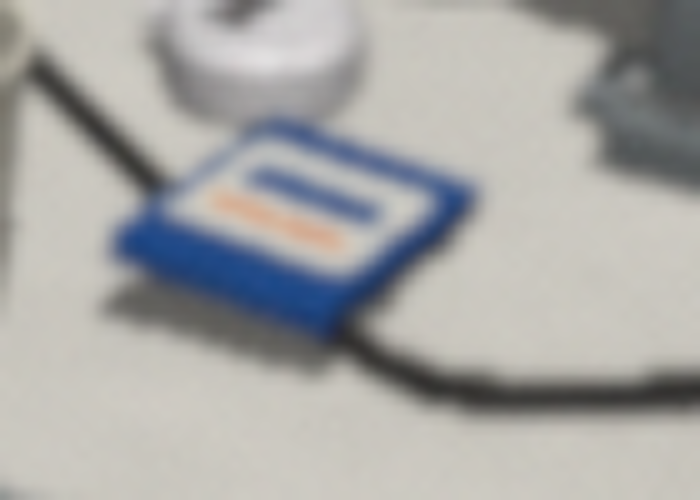

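Emit:
{"name": "jog_arm", "arguments": {"targets": [[0.03,0.01,0.02,0,0,0,0],[0.06,0.02,0.05,0,0,0,0],[0.0899,0.0294,0.08,0,0,-0.01,0.1],[0.0899,0.0294,0.1,0,0,-0.01,0.15],[0.0899,0.0294,0.1,0,0,-0.01,0.15]]}}

```text
time: 41.48
tool_pos: [516.0, 27.4, 52.0]
tcp_rot: [-179.5, -0.0, 90.3]
ft_force: [-0.4, -0.4, -1.1]
finger_gap: 72.6
```

Emit:
{"name": "jog_arm", "arguments": {"targets": [[0,0,0,0,0,0,0.2],[0,0,0.005,0,0,0,0.2]]}}

```text
time: 41.65
tool_pos: [521.5, 25.3, 54.7]
tcp_rot: [179.8, 0.0, 90.2]
ft_force: [-0.1, 0.1, 0.3]
finger_gap: 68.5
```

```bash
python3 - <<'E'
from h import *
d=r.snapshot("wrist"); save(d,"w43")
s=r.sense();print(s["tool_pos"],s["tcp_rot"],s["finger_gap"],s["ft_force"])
E
```

```text
[521.20601848  25.28983736  53.69241977] [1.79852987e+02 2.21934327e-02 9.01397014e+01] 68.17813260229285 [-0.11685597 -0.11948947 -0.30390451]
```

View pics/w43.png

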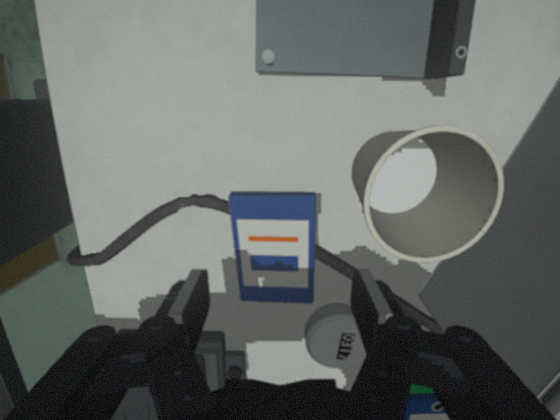

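Emit:
{"name": "jog_arm", "arguments": {"targets": [[0,-0.002,0.02,0,0,0,0.25],[0,-0.002,0.04,0,0,0,0.28],[0,-0.002,0.047,0,0,0,0.28],[0,-0.002,0.047,0,0,0,0.45],[0,-0.002,0.047,0,0,0,0.6]], "newtons": 60}}

```text
time: 42.12
tool_pos: [518.5, 25.9, 6.5]
tcp_rot: [180.0, 0.0, 90.2]
ft_force: [0.2, 0.3, -1.0]
finger_gap: 48.0
```

Emit:
{"name": "jog_arm", "arguments": {"targets": [[0,0,0,0,0,0,0.6],[0,0,0,0,0,0,0.6],[0,0,0,0,0,0,0.6]]}}

```text
time: 42.37
tool_pos: [519.0, 26.5, 6.7]
tcp_rot: [179.9, 0.0, 90.2]
ft_force: [0.8, -0.5, -1.1]
finger_gap: 47.8
```

```bash
python3 - <<'E'
from h import *
d=r.snapshot("wrist"); save(d,"w44")
s=r.sense();print(s["tool_pos"],s["tcp_rot"],s["finger_gap"],s["ft_force"])
E
```

```text
[518.77513671  26.50958614   6.42025521] [1.79914473e+02 1.45973524e-03 9.02304453e+01] 48.23860994725101 [-0.03331163 -0.6873008  -1.08951188]
```

View pics/w44.png

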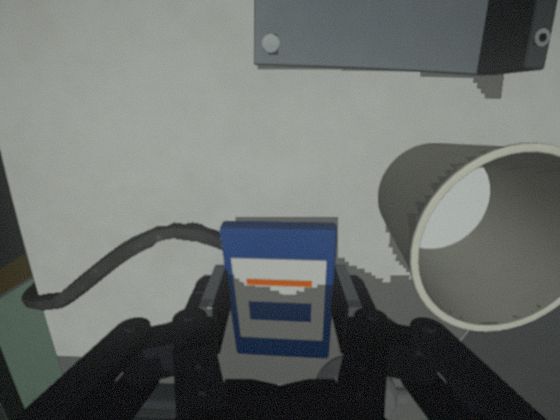

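Emit:
{"name": "jog_arm", "arguments": {"targets": [[0,0,-0.015,0,0,0,0.6],[0,-0.01,-0.02,0,0,0,0.6],[0.03,-0.03,-0.02,0,0,0,0.6],[0.065,-0.048,-0.02,0,0,0,0.6],[0.09,-0.048,-0.02,0,0,0,0.6]]}}

```text
time: 42.83
tool_pos: [466.6, 117.7, 25.1]
tcp_rot: [-179.9, -0.0, 90.2]
ft_force: [0.3, 0.5, -1.6]
finger_gap: 47.6
```

Emit:
{"name": "jog_arm", "arguments": {"targets": [[0,0,0.005,0,0,0,0.6],[0,0,0.012,0,0,0,0.6],[0,0,0.018,0,0,0,0.6],[0,0,0.023,0,0,0,0.6],[0,0,0.027,0,0,0,0.6]], "newtons": 20}}

```text
time: 43.25
tool_pos: [471.1, 116.0, -1.0]
tcp_rot: [179.9, -0.0, 90.2]
ft_force: [2.2, 5.0, 10.2]
finger_gap: 48.0
```

Emit:
{"name": "jog_arm", "arguments": {"targets": [[0,0,0,0,0,0,0.4],[0,0,0,0,0,0,0.3],[0,0,0,0,0,0,0.3],[0,0,0,0,0,0,0.3]]}}

```text
time: 43.58
tool_pos: [469.6, 115.8, -1.7]
tcp_rot: [-180.0, 0.0, 90.2]
ft_force: [-0.1, 0.5, 0.1]
finger_gap: 59.6
```

```bash
python3 - <<'E'
from h import *
d=r.snapshot("wrist"); save(d,"w45")
s=r.sense();print(s["tool_pos"],s["tcp_rot"],s["finger_gap"],s["ft_force"])
save(r.snapshot("scene"),"s45",(250,210,420,350),4)
E
```

```text
[469.57535987 115.91850785  -1.68082851] [-1.79973840e+02  9.08627472e-03  9.01964830e+01] 59.93777973404955 [0.02100603 0.55572658 0.33993919]
```

View pics/w45.png

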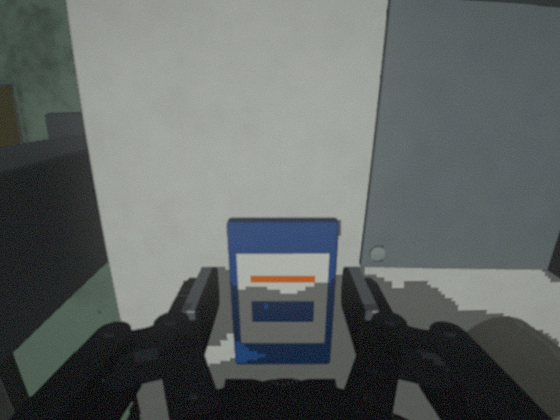

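View pics/s45.png

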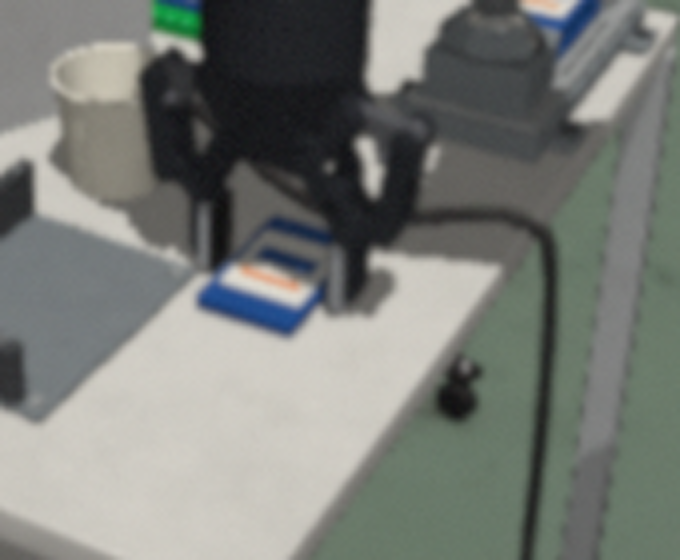

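Emit:
{"name": "jog_arm", "arguments": {"targets": [[-0.004,0.001,0,0,0,0,0.3],[-0.004,0.001,0,0,0,0,0.3],[-0.004,0.001,0,0,0,0,0.45],[-0.004,0.001,0,0,0,0,0.6],[-0.004,0.001,0,0,0,0,0.6]], "newtons": 70}}

```text
time: 44.1
tool_pos: [471.3, 112.2, -0.8]
tcp_rot: [179.9, 0.0, 90.2]
ft_force: [-0.8, -0.6, 5.0]
finger_gap: 47.6
```

Emit:
{"name": "jog_arm", "arguments": {"targets": [[0,0,0,0,0,0,0.6],[0,0,0,0,0,0,0.6]]}}

```text
time: 44.27
tool_pos: [471.2, 112.3, -0.8]
tcp_rot: [179.9, 0.0, 90.2]
ft_force: [-0.8, -1.5, 6.1]
finger_gap: 47.7
```

```bash
python3 - <<'E'
from h import *
s=r.sense();print(s["tool_pos"],s["tcp_rot"],s["finger_gap"],s["ft_force"])
print(to(442,-158,80,89.6))
E
```

```text
[471.23239453 112.26017606  -0.84288369] [1.79949479e+02 9.95114275e-03 9.02291464e+01] 47.743138342327505 [-0.80266193 -1.51942252  6.06997192]
[-0.2701 -0.0303 -0.0808  0.011 ]
```

Emit:
{"name": "jog_arm", "arguments": {"targets": [[0,0,-0.02,0,0,0,0.6],[-0.01,0.006,-0.045,0,0,0,0.6],[-0.035,0.016,-0.055,0,0,0,0.6],[-0.065,0.025,-0.055,0,0,0,0.6],[-0.092,0.0336,-0.055,0,0,0,0.6]]}}

```text
time: 44.68
tool_pos: [506.0, 19.5, 54.9]
tcp_rot: [179.8, 0.0, 90.3]
ft_force: [0.6, -0.1, -0.9]
finger_gap: 47.6
```

Emit:
{"name": "jog_arm", "arguments": {"targets": [[-0.025,0.012,0,0,0,0.005,0.6],[-0.055,0.026,0,0,0,0.011,0.6],[-0.085,0.038,0,0,0,0.011,0.6],[-0.115,0.046,0,0,0,0.011,0.6],[-0.148,0.046,0,0,0,0.011,0.6]]}}

```text
time: 45.1
tool_pos: [552.5, -128.6, 53.6]
tcp_rot: [179.9, -0.0, 89.6]
ft_force: [0.0, -0.4, -0.3]
finger_gap: 47.9
```

Emit:
{"name": "jog_arm", "arguments": {"targets": [[-0.025,0,0,0,0,0,0.6],[-0.03,-0.02,0,0,0,0,0.6],[-0.03,-0.05,0,0,0,0,0.6],[-0.03,-0.05,0,0,0,0,0.6],[-0.03,-0.05,0,0,0,0,0.6]]}}

```text
time: 45.52
tool_pos: [498.9, -156.7, 52.3]
tcp_rot: [-179.9, -0.1, 89.5]
ft_force: [1.1, -0.4, -0.4]
finger_gap: 47.6
```

```bash
python3 - <<'E'
from h import *
d=r.snapshot("wrist"); save(d,"w46")
s=r.sense();print(s["tool_pos"],s["tcp_rot"],s["finger_gap"],s["ft_force"])
print(to(442,-158.5,52,89.6))
E
```

```text
[ 500.69111777 -156.95986213   53.32634997] [-1.79996041e+02 -9.71025330e-03  8.95608430e+01] 47.43665193307994 [0.1459956  0.00638522 0.67214323]
[-0.002  -0.0587  0.0013 -0.0007]
```

View pics/w46.png

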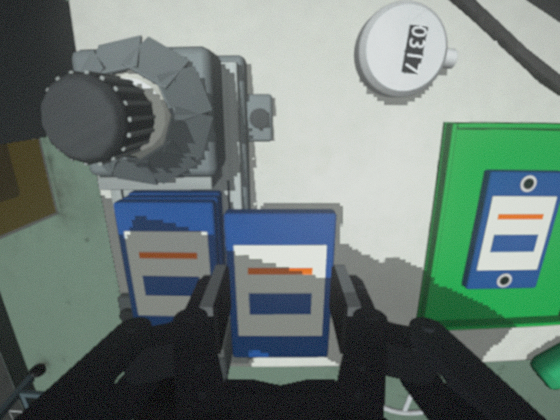

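Emit:
{"name": "jog_arm", "arguments": {"targets": [[-0.002,-0.02,0,0,0,0,0.6],[-0.002,-0.045,0,0,0,0,0.6],[-0.002,-0.0587,0,0,0,0,0.6],[-0.002,-0.0587,0,0,0,0,0.6],[-0.002,-0.0587,0,0,0,0,0.6]]}}

```text
time: 45.98
tool_pos: [443.4, -158.7, 54.2]
tcp_rot: [179.9, 0.0, 89.6]
ft_force: [0.6, -0.5, 0.1]
finger_gap: 47.5
```

```bash
python3 - <<'E'
from h import *
d=r.snapshot("wrist"); save(d,"w47")
s=r.sense();print(s["tool_pos"],s["tcp_rot"],s["finger_gap"],s["ft_force"])
E
```

```text
[ 443.93324073 -158.84614848   54.34671721] [1.79873069e+02 4.70203002e-02 8.96082786e+01] 47.0847435954728 [-0.65230632  1.60765373 -0.2902467 ]
```

View pics/w47.png

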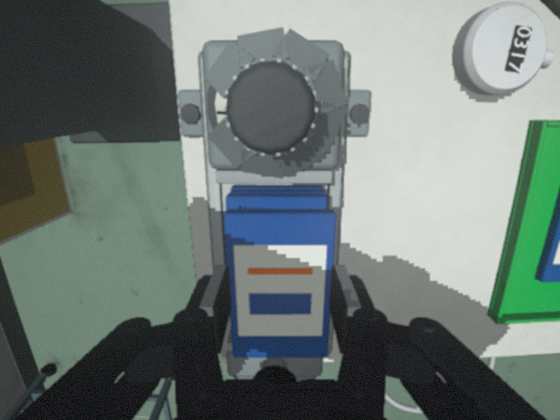

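Emit:
{"name": "jog_arm", "arguments": {"targets": [[0,-0.001,0.004,0,0,0,0.6],[0,-0.001,0.008,0,0,0,0.6],[0,-0.001,0.009,0,0,0,0.6],[0,-0.001,0.009,0,0,0,0.4],[0,-0.001,0.009,0,0,0,0.3]], "newtons": 20}}

```text
time: 46.45
tool_pos: [441.7, -158.5, 44.2]
tcp_rot: [-180.0, -0.0, 89.6]
ft_force: [0.6, 0.4, -0.8]
finger_gap: 59.2
```

Emit:
{"name": "jog_arm", "arguments": {"targets": [[0,0,0,0,0,0,0.25],[0,0,0.008,0,0,0,0.25],[0,0,0.018,0,0,0,0.25],[0,0,0.023,0,0,0,0.3],[0,0,0.023,0,0,0,0.3]]}}

```text
time: 46.87
tool_pos: [439.6, -157.7, 19.1]
tcp_rot: [-179.8, -0.1, 89.6]
ft_force: [0.5, -0.1, -0.5]
finger_gap: 59.8
```

```bash
python3 - <<'E'
from h import *
d=r.snapshot("wrist"); save(d,"w48")
s=r.sense();print(s["tool_pos"],s["tcp_rot"],s["finger_gap"],s["ft_force"])
E
```

```text
[ 440.14083701 -157.99569727   20.00914086] [-1.79850065e+02 -7.15797769e-02  8.95965931e+01] 59.991158501307126 [ 0.01957035 -0.51540334  0.0716537 ]
```

View pics/w48.png

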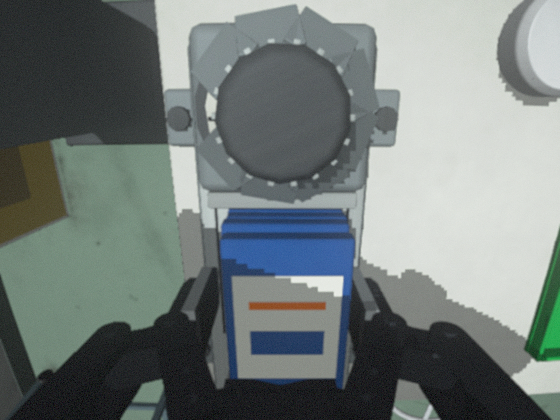

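Emit:
{"name": "jog_arm", "arguments": {"targets": [[0,0,0,0,0,0,0.45],[0,0,0,0,0,0,0.6],[0,0,0,0,0,0,0.6],[0,0,0,0,0,0,0.6],[0,0,0,0,0,0,0.3]], "newtons": 30}}

```text
time: 47.33
tool_pos: [441.5, -158.6, 21.7]
tcp_rot: [180.0, 0.0, 89.6]
ft_force: [-0.2, -0.7, -0.8]
finger_gap: 59.1
```

Emit:
{"name": "jog_arm", "arguments": {"targets": [[0,0,0,0,0,0,0.15],[0,0,-0.02,0,0,0,0.1],[0,0,-0.06,0,0,0,0],[0,0,-0.1,0,0,0,0],[-0.01,0,-0.12,0,0,0,0]]}}

```text
time: 47.75
tool_pos: [443.1, -168.5, 146.6]
tcp_rot: [179.7, 0.1, 89.7]
ft_force: [-0.2, -0.9, 0.5]
finger_gap: 85.5
```

Emit:
{"name": "jog_arm", "arguments": {"targets": [[-0.02,0,0,0,0,0,0],[-0.02,0,0,0,0,0,0],[-0.02,0,0,0,0,0,0],[-0.02,0,0,0,0,0,0]]}}

```text
time: 48.08
tool_pos: [440.6, -188.0, 140.8]
tcp_rot: [-179.9, -0.1, 89.6]
ft_force: [0.3, -0.2, -0.2]
finger_gap: 85.3
```

```bash
python3 - <<'E'
from h import *
d=r.snapshot("wrist"); save(d,"w49")
s=r.sense();print(s["tool_pos"],s["tcp_rot"],s["finger_gap"],s["ft_force"])
E
```

```text
[ 440.47895617 -187.78240381  140.52836498] [-1.79907689e+02 -7.05370131e-02  8.95915228e+01] 85.50954719196838 [-0.47794655 -0.56803905  0.23294025]
```

View pics/w49.png

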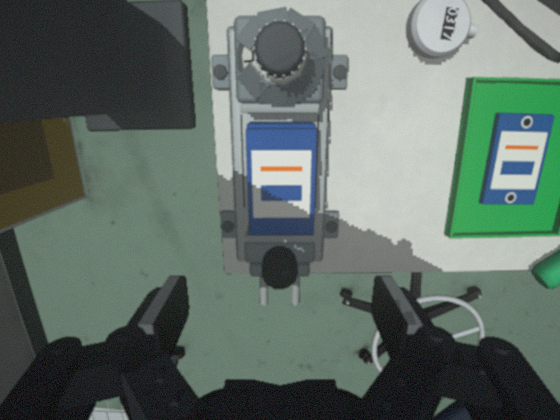

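Emit:
{"name": "jog_arm", "arguments": {"targets": [[-0.0285,-0.0005,0.01,0,0,0,0],[-0.0285,-0.0005,0.03,0,0,0,0],[-0.0285,-0.0005,0.055,0,0,0,0],[-0.0285,-0.0005,0.073,0,0,0,0.2],[-0.0285,-0.0005,0.0745,0,0,0,0.4]], "newtons": 50}}

```text
time: 48.55
tool_pos: [437.2, -214.6, 62.1]
tcp_rot: [-179.6, -0.3, 89.6]
ft_force: [-0.8, 0.4, -0.0]
finger_gap: 63.8
```

Emit:
{"name": "jog_arm", "arguments": {"targets": [[0,0,0,0,0,0,0.8],[0,0,0,0,0,0,0.8],[0,0,0,0,0,0,0.8],[0,0,0,0,0,0,0.8],[0,0,0,0,0,0,0.8]]}}

```text
time: 48.97
tool_pos: [440.0, -217.3, 68.7]
tcp_rot: [-179.9, 0.0, 89.6]
ft_force: [-8.5, 1.9, 8.6]
finger_gap: 23.8
```

Emit:
{"name": "jog_arm", "arguments": {"targets": [[0.003,0,0,0,0,0,0.8],[0.006,0,0,0,0,0,0.8],[0.009,0,0,0,0,0,0.8],[0.012,0,0,0,0,0,0.8],[0.014,0,0,0,0,0,0.8]]}}

```text
time: 49.38
tool_pos: [440.1, -205.1, 68.8]
tcp_rot: [-180.0, 0.2, 89.6]
ft_force: [-8.7, -19.8, 0.5]
finger_gap: 23.5
```

```bash
python3 - <<'E'
from h import *
d=r.snapshot("wrist"); save(d,"w50")
s=r.sense();print(s["tool_pos"],s["tcp_rot"],s["finger_gap"],s["ft_force"])
E
```

```text
[ 440.10005507 -205.19024764   68.77913076] [-179.96842064    0.26845847   89.6024654 ] 24.022224296475297 [-9.27114774 -8.5019709   3.84564273]
```

View pics/w50.png

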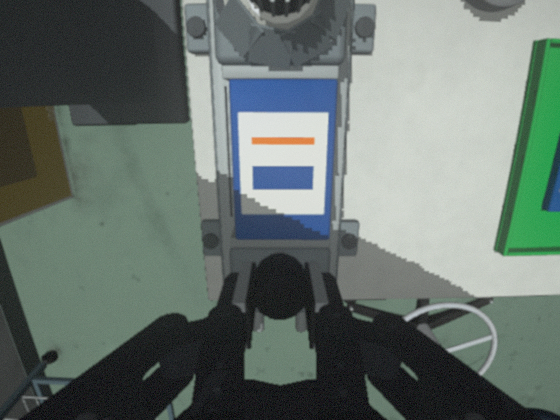

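Emit:
{"name": "jog_arm", "arguments": {"targets": [[0.002,0,0,0,0,0,0.8],[0.004,0,0,0,0,0,0.8],[0.005,0,0,0,0,0,0.8],[0.005,0,0,0,0,0,0.8]]}}

```text
time: 49.77
tool_pos: [440.1, -205.0, 68.9]
tcp_rot: [180.0, 0.7, 89.6]
ft_force: [-8.1, -33.0, -9.7]
finger_gap: 23.7
```

Emit:
{"name": "jog_arm", "arguments": {"targets": [[-0.004,0,0,0,0,0,0.8],[-0.005,0,0,0,0,0,0.4],[-0.005,0,0,0,0,0,0.1],[-0.005,0,-0.02,0,0,0,0],[-0.005,0,-0.06,0,0,0,0]]}}

```text
time: 50.18
tool_pos: [437.6, -200.8, 123.4]
tcp_rot: [-179.6, -0.3, 89.6]
ft_force: [0.8, 0.4, -0.3]
finger_gap: 71.0
```

Emit:
{"name": "jog_arm", "arguments": {"targets": [[0,0,-0.02,0,0,0,0],[0.02,0,-0.03,0,0,0,0],[0.02,0,-0.03,0,0,0,0],[0.02,0,-0.03,0,0,0,0]]}}

```text
time: 50.52
tool_pos: [441.8, -182.7, 158.6]
tcp_rot: [179.8, 0.1, 89.7]
ft_force: [0.4, 0.3, -0.3]
finger_gap: 85.2
```

```bash
python3 - <<'E'
from h import *
d=r.snapshot("wrist"); save(d,"w51",(200,0,370,290),2.7)
s=r.sense();print(s["tool_pos"],s["tcp_rot"],s["finger_gap"],s["ft_force"])
save(r.snapshot("scene"),"s51",(330,170,430,250),7)
E
```

```text
[ 441.09223559 -182.78117625  157.3944694 ] [1.79933737e+02 3.27099119e-02 8.96770309e+01] 85.38793419842125 [-0.09289119  0.09594846  0.40039955]
```

View pics/w51.png

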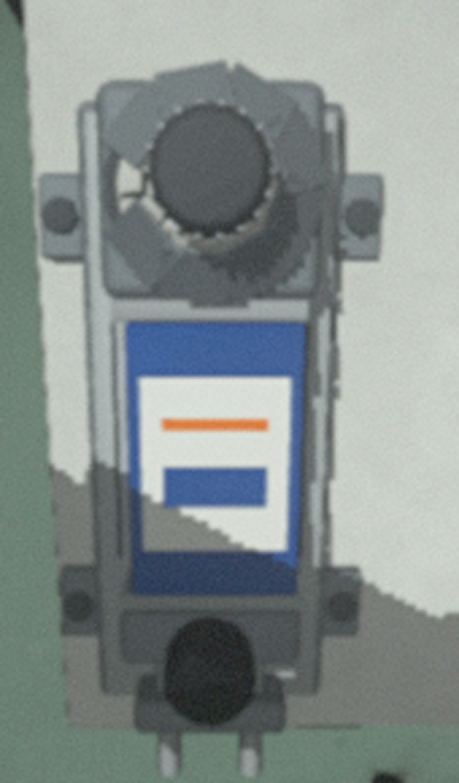

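View pics/s51.png

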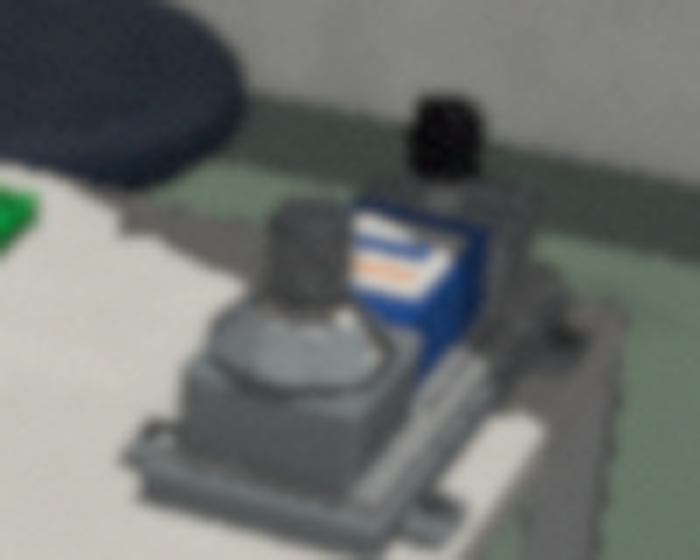

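Emit:
{"name": "jog_arm", "arguments": {"targets": [[0.01,-0.02,0.01,0,0,0,0],[0.02,-0.045,0.02,0,0,0,0],[0.02,-0.045,0.03,0,0,0,0],[0.02,-0.045,0.03,0,0,0,0],[0.02,-0.045,0.03,0,0,0,0]]}}

```text
time: 51.03
tool_pos: [395.4, -162.8, 126.2]
tcp_rot: [-179.9, -0.0, 89.6]
ft_force: [-0.7, 0.3, 0.2]
finger_gap: 85.7
```

```bash
python3 - <<'E'
from h import *
d=r.snapshot("wrist"); save(d,"w52"); save(d,"w52z",(230,60,370,200),5)
s=r.sense();print(s["tool_pos"])
E
```

```text
[ 396.23576564 -163.16361995  127.12007979]
```

View pics/w52.png

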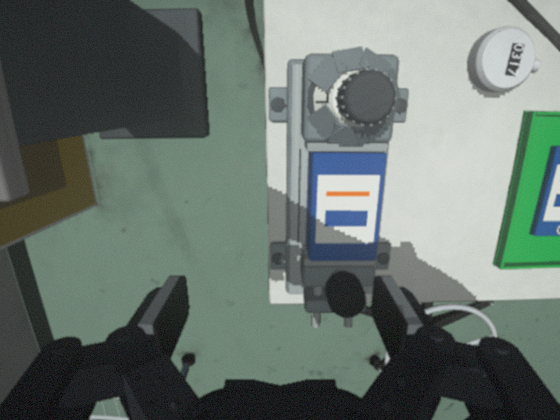

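View pics/w52z.png

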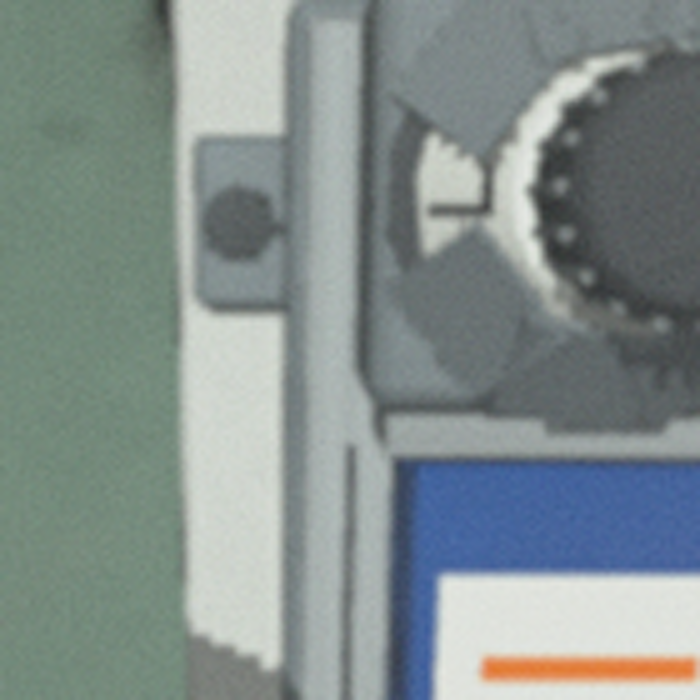

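Emit:
{"name": "jog_arm", "arguments": {"targets": [[0.025,0.013,0,0,0,0,0],[0.055,0.03,0,0,0,0,0],[0.0866,0.0444,0,0,0,0,0],[0.0866,0.0444,0,0,0,0,0],[0.0866,0.0444,0,0,0,0,0]], "newtons": 40}}

```text
time: 51.5
tool_pos: [442.5, -75.4, 127.8]
tcp_rot: [179.9, 0.0, 89.8]
ft_force: [-0.4, -0.0, 0.3]
finger_gap: 85.6
```

Emit:
{"name": "jog_arm", "arguments": {"targets": [[0,0,0,0,0,0,0],[0,0,0,0,0,0,0]]}}

```text
time: 51.67
tool_pos: [441.1, -77.3, 127.3]
tcp_rot: [180.0, 0.0, 89.6]
ft_force: [0.5, 0.4, 0.0]
finger_gap: 85.4
```

```bash
python3 - <<'E'
from h import *
s=r.sense();print(s["tool_pos"],s["tcp_rot"],s["joint_pos"])
print(to(441.2,-76.8,77,89.6))
E
```

```text
[441.08352501 -77.34177894 127.30676954] [1.79987417e+02 2.45708299e-02 8.95614301e+01] [-1.64940956e+01 -1.25090835e+01  1.15707951e+02 -2.06800779e-02
  7.67822453e+01 -1.60508032e+01]
[ 0.0005  0.0001  0.0503 -0.0007]
```

Emit:
{"name": "jog_arm", "arguments": {"targets": [[0.0005,0,0.02,0,0,0,0],[0.0005,0,0.04,0,0,0,0.1],[0.0005,0,0.049,0,0,0,0.3],[0.0005,0,0.049,0,0,0,0.6],[0.0005,0,0.049,0,0,0,0.8]]}}

```text
time: 52.08
tool_pos: [440.3, -76.5, 77.9]
tcp_rot: [-179.9, -0.0, 89.5]
ft_force: [-0.1, 0.0, 0.3]
finger_gap: 41.5
```

Emit:
{"name": "jog_arm", "arguments": {"targets": [[0,0,0,0,0,0,0.8],[0,0,0,0,0,0,0.8],[0,0,0,0,0,0,0.8]]}}

```text
time: 52.33
tool_pos: [441.2, -76.6, 79.3]
tcp_rot: [180.0, 0.1, 89.6]
ft_force: [-5.5, -1.3, 6.5]
finger_gap: 25.2
```

Emit:
{"name": "jog_arm", "arguments": {"targets": [[0,0,0,0,0,0.11,0.8],[0,0,0,0,0,0.22,0.8],[0,0,0,0,0,0.33,0.8],[0,0,0,0,0,0.44,0.8],[0,0,0,0,0,0.55,0.8]]}}

```text
time: 52.75
tool_pos: [441.5, -76.6, 79.4]
tcp_rot: [179.9, 0.0, 57.8]
ft_force: [-3.1, -3.1, 3.7]
finger_gap: 25.3
```

Emit:
{"name": "jog_arm", "arguments": {"targets": [[0,0,0,0,0,0.11,0.8],[0,0,0,0,0,0.22,0.8],[0,0,0,0,0,0.33,0.8],[0,0,0,0,0,0.44,0.8],[0,0,0,0,0,0.55,0.8]]}}

```text
time: 53.17
tool_pos: [441.7, -76.9, 79.4]
tcp_rot: [179.9, -0.1, 26.3]
ft_force: [-2.9, -3.6, 3.6]
finger_gap: 24.8
```

Emit:
{"name": "jog_arm", "arguments": {"targets": [[0,0,0,0,0,0.11,0.8],[0,0,0,0,0,0.22,0.8],[0,0,0,0,0,0.33,0.8],[0,0,0,0,0,0.44,0.8],[0,0,0,0,0,0.55,0.8]]}}

```text
time: 53.58
tool_pos: [441.8, -77.2, 79.4]
tcp_rot: [179.9, -0.1, -5.2]
ft_force: [-2.4, -5.4, 3.0]
finger_gap: 25.4
```

Emit:
{"name": "jog_arm", "arguments": {"targets": [[0,0,0,0,0,0.11,0.8],[0,0,0,0,0,0.22,0.8],[0,0,0,0,0,0.33,0.8],[0,0,0,0,0,0.444,0.8],[0,0,0,0,0,0.444,0.8]]}}

```text
time: 54.0
tool_pos: [441.7, -77.5, 79.4]
tcp_rot: [179.9, -0.2, -30.8]
ft_force: [-1.0, -6.5, 2.7]
finger_gap: 25.3
```

```bash
python3 - <<'E'
from h import *
d=r.snapshot("wrist"); save(d,"w53")
s=r.sense();print(s["tool_pos"],s["tcp_rot"],s["ft_force"],s["finger_gap"])
E
```

```text
[441.7018369  -77.48040104  79.37877569] [179.91638855  -0.18497465 -30.50543217] [-2.54426468 -6.78595314  2.14269853] 25.462086326893733
```

View pics/w53.png

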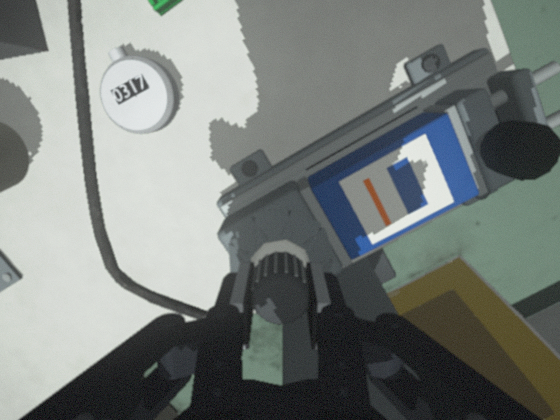

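Rotated 120°. Release, rise, turn back and read the window.

Emit:
{"name": "jog_arm", "arguments": {"targets": [[0,0,0,0,0,0,0.4],[0,0,0,0,0,0,0.1],[0,0,-0.015,0,0,0,0],[0,0,-0.04,0,0,0,0],[0,0,-0.07,0,0,0,0]]}}

```text
time: 54.47
tool_pos: [439.5, -75.3, 147.3]
tcp_rot: [180.0, 0.2, -30.4]
ft_force: [0.6, 0.7, 0.6]
finger_gap: 83.3
```

Emit:
{"name": "jog_arm", "arguments": {"targets": [[0,0,0,0,0,-0.12,0],[0,0,0,0,0,-0.24,0],[0,0,0,0,0,-0.36,0],[0,0,0,0,0,-0.48,0],[0,0,0,0,0,-0.6,0]]}}

```text
time: 54.88
tool_pos: [441.2, -75.8, 148.5]
tcp_rot: [-180.0, -0.1, 4.4]
ft_force: [0.2, -0.3, 0.2]
finger_gap: 85.1
```

Emit:
{"name": "jog_arm", "arguments": {"targets": [[0,0,0,0,0,-0.12,0],[0,0,0,0,0,-0.24,0],[0,0,0,0,0,-0.36,0],[0,0,0,0,0,-0.48,0],[0,0,0,0,0,-0.6,0]]}}

```text
time: 55.3
tool_pos: [441.2, -75.7, 148.4]
tcp_rot: [180.0, -0.0, 38.7]
ft_force: [1.4, 0.6, 0.3]
finger_gap: 85.6
```

Emit:
{"name": "jog_arm", "arguments": {"targets": [[0,0,0,0,0,-0.12,0],[0,0,0,0,0,-0.24,0],[0,0,0,0,0,-0.36,0],[0,0,0,0,0,-0.48,0],[0,0,0,0,0,-0.6,0]]}}

```text
time: 55.72
tool_pos: [441.2, -75.7, 148.4]
tcp_rot: [179.9, -0.0, 73.1]
ft_force: [-0.1, 0.4, -0.7]
finger_gap: 85.9
```

```bash
python3 - <<'E'
from h import *
print(to(396,-163,132,89.6))
E
```

```text
[-0.0966 -0.0179  0.0164 -0.2877]
```

Emit:
{"name": "jog_arm", "arguments": {"targets": [[-0.03,-0.006,0.005,0,0,-0.1,0],[-0.065,-0.012,0.01,0,0,-0.2,0],[-0.0966,-0.0179,0.0164,0,0,-0.2877,0],[-0.0966,-0.0179,0.0164,0,0,-0.2877,0],[-0.0966,-0.0179,0.0164,0,0,-0.2877,0]]}}

```text
time: 56.13
tool_pos: [394.6, -163.9, 131.6]
tcp_rot: [180.0, -0.0, 89.0]
ft_force: [1.0, 0.1, 0.3]
finger_gap: 85.5
```

```bash
python3 - <<'E'
from h import *
d=r.snapshot("wrist"); save(d,"w54"); save(d,"w54z",(230,40,400,200),4.5)
s=r.sense();print(s["tool_pos"])
E
```

```text
[ 395.19766171 -163.19698338  131.91650603]
```

View pics/w54z.png

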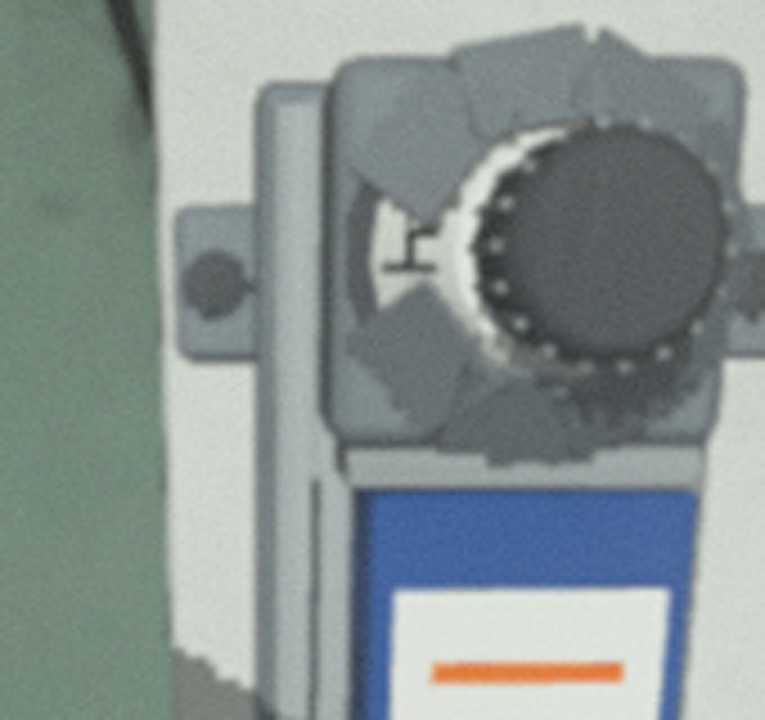

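View pics/w54.png

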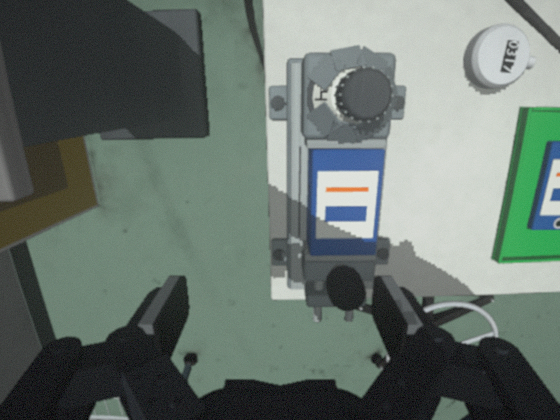

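```bash
python3 - <<'E'
from h import *
d=r.snapshot("wrist")
for p in plates(d,54,200): print(p)
save(d,"w55",(280,30,420,310),2.8)
t=r.snapshot("top"); save(t,"t55",(150,180,420,310),2.9)
print(onz(t,[(364,182)],7)); print([p for p in plates(t,11)])
save(r.snapshot("scene"),"s55")
E
```

```text
(array([333., 247.]), 436.5, -184.9, 17.5, 41.9, 166.4)
(array([344., 214.]), 442.8, -158.2, 9.9, 28.0, 179.1)
(array([349., 183.]), 441.8, -144.8, 49.5, 66.0, 89.9)
(array([545., 191.]), 596.3, -140.0, 20.5, 65.2, 89.6)
[[ 648.40609382 -153.93031941]]
[(array([364., 182.]), 647.3, -150.9, 48.8, 78.6, 89.4)]
```

View pics/t55.png

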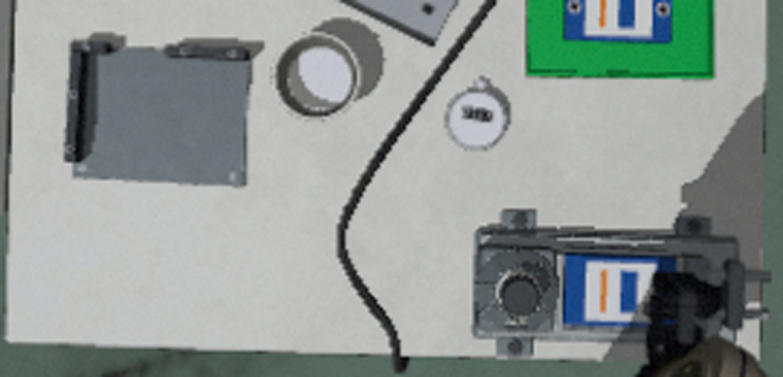

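View pics/w55.png

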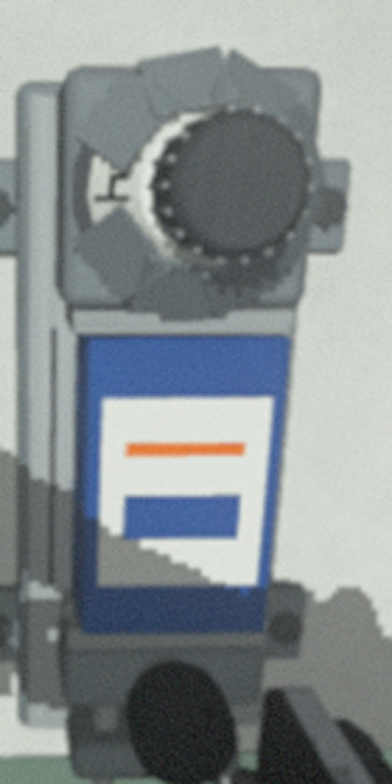

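Emit:
{"name": "jog_arm", "arguments": {"targets": [[0,0,-0.03,0,0,0,0],[0,0,-0.06,0,0,0,0],[0,0,-0.08,0,0,0,0],[0,0,-0.08,0,0,0,0],[0,0,-0.08,0,0,0,0]]}}

```text
time: 56.75
tool_pos: [396.6, -162.6, 213.3]
tcp_rot: [179.8, 0.1, 89.3]
ft_force: [-0.1, -0.1, -0.3]
finger_gap: 85.2
```

```bash
python3 - <<'E'
from h import *
d=r.snapshot("wrist"); save(d,"w56")
s=r.sense(); print(s["time"],s["tool_pos"],s["ft_force"])
E
```

```text
56.8 [ 395.69264822 -162.29526095  211.80518385] [-0.47042467  0.7216571  -0.31186255]
```

View pics/w56.png

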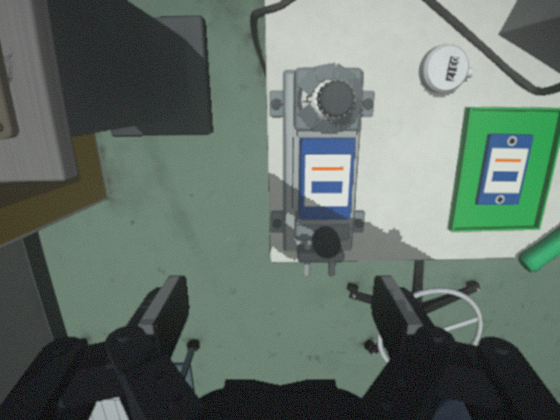

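Everything is in place: the pile is clamped in the vise (plate at about 327,180), the drilled plate is in the tray (505,170), and the arm is clear. I'm handing the job in.

```bash
python3 - <<'E'
from bench import r
print(r.hand_in())
E
```

```text
the job is handed in; nothing more can be done
None
```

I handed the job in at about 57 s. The drilled plate is in the out-tray, all four undrilled plates are clamped in the vise, and the count drum shows 4. Handing in gave no verdict.

- **Squaring:** I piled all four plates in the corner of the squaring board. I pushed the pile against both fences until I felt contact and saw it flush in the pictures. The first lift left the bottom plate behind. Putting the other three back caught them tilted on the fence, so I flattened and squared the pile a second time.
- **Move to the vise:** On the second move the bottom plate slipped out and landed on the cable. I dropped the other three a few millimetres into the vise. I then picked up the fallen plate, flattened it on the table and laid it on top. So the squared pile did not reach the vise in one piece.
- **Vise:** I squeezed the four plates into line across their width and closed the jaw. It travelled about 12 mm and stopped hard at 33 N, which matches a clean close on 80 mm plates. The top plate measured x 441.8 mm with its long side at 89.9°, against a vise centre of about 441 to 442 mm.
- **Lower plates:** I checked these only by eye. Their edges look even with the top plate.
- **Drum:** It showed 7 and I turned it 120° clockwise. The window now shows a 4 close to its middle.
- **Out-tray:** The drilled plate measured (647, −151) mm against a tray centre of about (648, −153) mm, lying flat.
- **Left alone:** The arm did not go near the screwdriver. The tally counter and cup look unmoved in the last pictures.

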